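Unpack the sample transport jar onto the warming plate

ROBOT

A 6-joint arm with a two-finger parallel gripper is mounted at the origin on the work surface. World frame = base frame: x ahead of the robot, y to its left, z up, the work surface at z = 0. Lengths are in m, angles in degrees, forces in N, time in s.
With the tool pointing down it reaches from about 0.375 to 0.9 m from the base axis. Payload 3.1 kg.
Tool frame: the origin (TCP) lies at the very end of the fingers, on their centre line; the grasp point (between the pads) lies 19 mm behind it (bot.grip_point_offset is the distance from the TCP to the grasp point, in m); z points along the fingers, x is the direction in which the jaws open and shut, and the axes are right-handed (so a half turn about z gives the same grasp; the last joint's range is limited). The gripper opens to 87 mm and grips with 3 to 60 N. Pads are 19 mm wide; open, the fingers measure 117 mm over their backs; the gripper's body (75 mm by 190 mm) begins 51 mm behind the grasp point.
Start: joints at [-10.227, 30.224, 82.088, -0, 67.689, -10.227], TCP at [0.625, 0, 0.223] pointing down, gripper open.
Joint ranges: [-176.69, 176.69], [-43.24, 126.21], [12.49, 139.97], [-82, 262], [0, 151.66], [-163.58, 163.58]. Speed limits (degrees/s): [159.86, 159.86, 180, 180, 180, 180].

INTERFACE

Orientations are given as a 3x3 rotation matrix whose columns are the frame's x, y, z axes.
In Python, from rig import bot, capture, recognise, place_of gives the robot as it stands.
- The arm moves only by the tool send_rows, never from a script. Its argument "motion" is a list of rows, each a list of 2 entries, a list of its own where there are three numbers: the shift along the tool's x, y, z in mm, then the turn about the tool's z in rad. A call has exactly 5 rows; each row shifts and turns the pose as measured when the row begins, along the tool's axes as they then stand; what a row does not reach is not made up. A row lasts 1/12 s, in which the tool goes at most 41.7 mm and 7.16 degrees, less where a joint would pass 70% of its speed; a pose out of reach is approached as far as the arm can. A call with a gripper value outside its range is refused whole. "gripper" is the closure, from 0 (fully open) to 1 (shut), set as the call begins (left out, the last holds). The fingers move at their own pace and stop on an object; the grip force is fixed at half the most. Time passes only in rows, so rows that do not move let the fingers close, or fill a call up. It gives the time, the measured TCP pose, the force and the opening at its end, in the units of the state.
- bot.read_state(): the state, without advancing time (a new reading comes with each control period).
- capture(name): name is "scene" or "side" or "wrist"; returns a dict with "image" (420x560x3 uint8, blue, green, red), "fx", "fy", "cx", "cy" (pixels), "dist_coeffs" ([k1, k2, p1, p2, k3] as OpenCV has them; the pictures are not rectified), "rvec" (rotation vector, rad) and "tvec" (3), from world to camera coordinates, as OpenCV has them. Camera axes: x right, y down, z forward; pixel columns grow to the right and rows downward; lengths in m; the calibration is good to about 2 mm. A picture is of the moment at which its call begins. There is no depth.
- bot.hand_in(): hands the job in, once; it reports no verdict.
Trained networks look in the newest picture that a camera, given by its name, has taken for a name from the list of things; names that differ only in an ending like _2 or _b are one class to them, and where a whole thing is asked for, a point or a joint stands for the part that bears it (a point fixed in the world has none). Each returns a list of dicts, best first, with "p" (0 to 1); they miss things now and then, are a little off and sometimes report something else, mostly with a low value. They report only what shows in the picture. A call takes as long as a camera call. They do not tell look-alikes from the thing itself.
- recognise(camera, target): "xy" ([column, row] in pixels, amid what is visible of it).
- place_of(camera, target): "xy" ([column, row] in pixels: a listed point, or the origin of a listed thing).
The state is a dict: "time_s": time; "joint_positions": joint angles; "qvel": joint speeds; "tau": joint torques, N m; "position": TCP position; "tcp_rot": TCP orientation; "force": force on the tool from outside, world axes, zero at the start; "moment": the same for the moment, N m; "opening": opening from 0.0 (shut) to 1.0 (fully open).
Only numpy, scipy, OpenCV 4.12 (cv2) and the standard library are available. Lean on these libraries where they do the work, as an engineer would, in place of code of your own. Each camera call takes 0.05 s, during which the arm holds its last target.

TASK

Unpack the sample jar: unscrew its clear lid by the orange knob until the thread lets go, lift it off and lay it knob-up in the middle of the steel tray. Then take every sample pot out of the jar, set it down gently on the warming plate and press its blue lid down until it is fully home, so that at the end all pots stand upright, well on the plate, with their lids closed. Never tip a pot over, and leave everything else on the bench, and the amber bottle on the plate, where it is.

Things in the scene. Friction and masses are not known exactly. Their poses are not given: they have to be found in the camera images.
- jar: white round sample transport jar, fixed to the bench. Base 200 mm across, 18 mm high; on it a threaded wall (right-hand, 9 mm pitch) 164 mm outside, 179 mm over the thread, 154 mm inside, its rim 60 mm above the bench. The pots stand on its flat floor, 18 mm above the bench. Origin: centre of its underside; z up.
- jar_lid: clear screw lid of the jar, 194 mm across, 72 mm high, 0.3 kg, a blue band at its foot, a round orange knob on top. Origin: centre of its open underside, z up. Screwed home its lower edge is 18 mm above the bench. Turned anticlockwise (from above) it rises 9 mm a turn and is wholly free after just over 2 turns; until then the thread holds it down. Raised 65 mm more it clears the pots.
- jar_lid_grip (a point): grip point in the lid's fluted orange knob, on its axis: 24 mm above the lid's top face, 96 mm above the lid's origin. The knob is 48 mm across (51 over the flutes) and 42 mm high. The lid has about 2 mm of play in its thread, so between grips it may sit a little off-centre: turn it about the jar's own axis.
- tray: square stainless steel tray, loose, 228 x 228 mm with a rim 16 mm high, floor 3 mm thick, 222 mm square inside. Origin: centre of its underside; x and y along its sides.
- plate: warming plate, fixed: white box with a flat black top, 200 mm (its x) by 250 mm (its y), top 45 mm above the bench. Origin: centre of its underside. The amber bottle stands on it about 30 mm towards its +x and 90 mm towards its +y from the centre.
- pot_a: sample pot: white round barrel 45 mm across and 50 mm high with a blue push-on lid 47 mm across above it; about 0.1 kg; 63 mm high in all with its lid raised, 58 mm with its lid home. Two or three such pots stand in the jar, about 46 mm from its axis and 80 mm apart; absent ones read None. Origin: centre of its underside; z up. To be gripped by the barrel.
- pot_a_lid (a joint): how far that pot's lid has been pushed down, in m: 0 to 0.001 as found (raised), 0.005 when fully home. It stays where it is left and needs 6 to 8 N to move.
- pot_a_lid_top (a point): centre of the top face of that pot's blue lid
- pot_b: sample pot: white round barrel 45 mm across and 50 mm high with a blue push-on lid 47 mm across above it; about 0.1 kg; 63 mm high in all with its lid raised, 58 mm with its lid home. Two or three such pots stand in the jar, about 46 mm from its axis and 80 mm apart; absent ones read None. Origin: centre of its underside; z up. To be gripped by the barrel.
- pot_b_lid (a joint): how far that pot's lid has been pushed down, in m: 0 to 0.001 as found (raised), 0.005 when fully home. It stays where it is left and needs 6 to 8 N to move.
- pot_b_lid_top (a point): centre of the top face of that pot's blue lid
- pot_c: sample pot: white round barrel 45 mm across and 50 mm high with a blue push-on lid 47 mm across above it; about 0.1 kg; 63 mm high in all with its lid raised, 58 mm with its lid home. Two or three such pots stand in the jar, about 46 mm from its axis and 80 mm apart; absent ones read None. Origin: centre of its underside; z up. To be gripped by the barrel.
- pot_c_lid (a joint): how far that pot's lid has been pushed down, in m: 0 to 0.001 as found (raised), 0.005 when fully home. It stays where it is left and needs 6 to 8 N to move.
- pot_c_lid_top (a point): centre of the top face of that pot's blue lid
- media_bottle: amber bottle with a red cap, 36 mm across, 75 mm high, standing near one edge of the warming plate (origin: centre of its underside). A bystander: leave it where it is.
- tip_box: pipette-tip box, clear with a yellow top, 87 x 124 x 66 mm (origin: centre of underside). Bystander.
- dish_stack: stack of three round dishes, 92 mm across, 44 mm high (origin: centre of underside). Bystander.
- timer: white bench timer with red buttons, 65 x 75 x 22 mm (origin: centre of underside). Bystander.
- marker: white marker pen with a green cap, 130 x 15 mm, lying down (origin: centre of underside). Bystander.
- waste_pot: red open cup, 76 mm across, 75 mm high (origin: centre of underside). Bystander.
- oil_bottle: white bottle with a blue cap, 48 mm across, 100 mm high (origin: centre of underside). Bystander.
Things that resemble listed ones, but are neither listed nor needed, are in the scene too. What is shaped like the jar_lid but pink is not meant.

How it is judged:
By the outcome, as a careful person would: the job done as asked, in the order asked, and still so for the second after the job is handed in, with the robot touching nothing.
Of pot_a, pot_b, pot_c only 2 to 3 are there at a start; the rules pass over those that are not, and their reading is None.
At some moment in a run one of tray may be knocked a few centimetres aside while the robot is not near it.
It also fails if it takes over 210 s, if anything falls off the work surface, if the arm or the gripper's body presses on something with over 40 N, if the wrist force passes 120 N, or if a joint passes its speed limit or range.

## Working session

There is one attempt and no reset: what is moved stays moved. The work goes in short steps, Python scripts to look and compute and a tool call to move; the robot and the scene stay as the last step left them, time stands still between calls to the robot, and variables do not carry over. Pictures are saved under pics/ and viewed, and the job is handed in when it is done.

Besides the shell and the picture viewer there is one more tool, called after ">>>" by a JSON object that holds its "method" and its "body", one argument or row to a line. send_rows: Moves the arm, as the interface text tells. Its arguments: {"type":"object","properties":{"motion":{"type":"array","items":{"type":"array"}},"gripper":{"type":"number"}},"required":["motion"]}

I'll start by looking at the scene.

```bash
mkdir -p pics; ls; cat > h.py <<'E'
import numpy as np, cv2
from rig import bot, capture, recognise, place_of
def cam(c):
    K=np.array([[c["fx"],0,c["cx"]],[0,c["fy"],c["cy"]],[0,0,1.]]);return K,np.array(c["dist_coeffs"],float),np.array(c["rvec"],float).reshape(3,1),np.array(c["tvec"],float).reshape(3,1)
def ray(c,xy):
    K,d,r,t=cam(c);u=cv2.undistortPoints(np.array([[xy]],float),K,d)[0,0]
    R=cv2.Rodrigues(r)[0];o=(-R.T@t).ravel();v=R.T@np.array([u[0],u[1],1.]);return o,v/np.linalg.norm(v)
def atz(c,xy,z):
    o,v=ray(c,xy);return o+v*(z-o[2])/v[2]
def proj(c,P):
    K,d,r,t=cam(c);return cv2.projectPoints(np.array(P,float).reshape(-1,3),r,t,K,d)[0].reshape(-1,2)
def tri(rays):
    A=np.zeros((3,3));b=np.zeros(3)
    for o,v in rays:
        M=np.eye(3)-np.outer(v,v);A+=M;b+=M@o
    return np.linalg.solve(A,b)
def st():
    s=bot.read_state();print('t',round(s["time_s"],2),'pos',np.round(s["position"],4),'F',np.round(s["force"],1),'M',np.round(s["moment"],2),'open',round(s["opening"],3),'q',np.round(s["joint_positions"],1));return s
E
python3 - <<'E'
from h import *
s=st();print(np.round(s["tcp_rot"],3),bot.grip_point_offset)
for n in ("scene","side","wrist"):
    c=capture(n);cv2.imwrite(f"pics/{n}0.png",c["image"]);o,v=ray(c,(280,210));print(n,o.round(3),v.round(3))
E
```

```text
pics
t 0.0 pos [6.243e-01 2.000e-04 2.216e-01] F [ 0.3 -0.9  0.1] M [ 0.02 -0.05 -0.03] open 0.999 q [-10.2  30.3  82.2   0.   67.7 -10.2]
[[ 1.     0.    -0.002]
 [ 0.    -1.     0.   ]
 [-0.002 -0.    -1.   ]] 0.0187
scene [1.325 0.716 1.083] [-0.551 -0.533 -0.642]
side [-0.053 -1.287  0.957] [ 0.351  0.774 -0.527]
wrist [0.624 0.074 0.384] [ 0.015 -0.277 -0.961]
```

View pics/scene0.png

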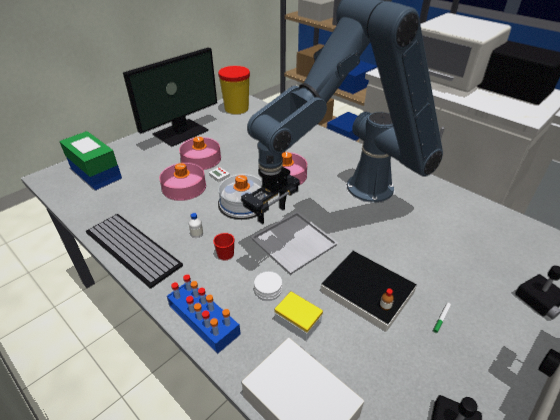

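View pics/side0.png

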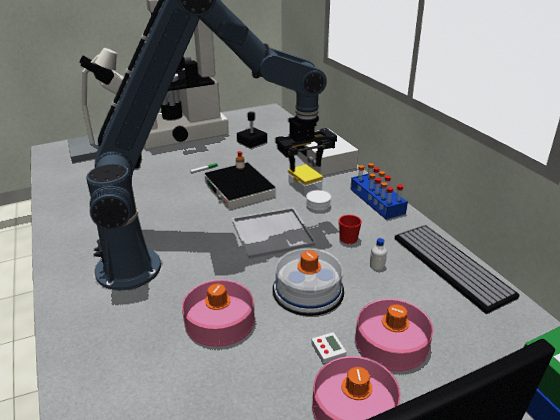

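View pics/wrist0.png

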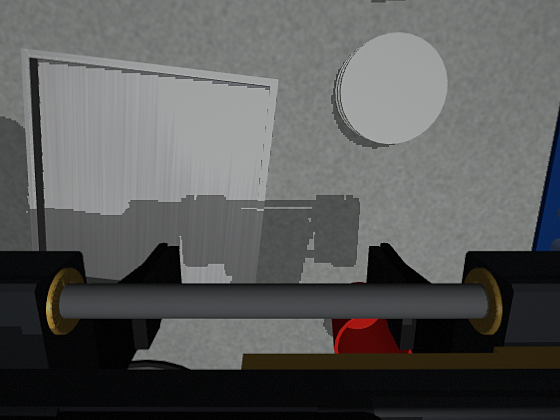

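The lid candidates in the side view are three pink lids at about (218,300), (396,325) and (357,382), plus the clear one with the blue band at (308,275). The clear one matches the description. In the scene view it is at (240,195), with the pink ones at (182,180), (200,153) and (290,165). Next I'll measure and check a close crop.

```bash
python3 - <<'E'
from h import *
C={n:capture(n) for n in ("scene","side","wrist")}
zs={"jar":0,"jar_lid":.018,"jar_lid_grip":.114,"tray":0,"plate":0,"pot_a":.018,"pot_a_lid_top":.081,"media_bottle":.045,"tip_box":0,"dish_stack":0,"timer":0,"marker":0,"waste_pot":0,"oil_bottle":0}
for t,z in zs.items():
  for n in ("scene","side"):
    for r in place_of(n,t)[:5]:
        if r["p"]>.3: print(t,n,np.round(r["xy"],1),round(r["p"],2),atz(C[n],r["xy"],z)[:2].round(4))
im=C["side"]["image"][230:330,250:370];cv2.imwrite("pics/crop0.png",cv2.resize(im,None,fx=6,fy=6,interpolation=cv2.INTER_CUBIC))
im=C["scene"]["image"][220:350,240:430];cv2.imwrite("pics/crop1.png",cv2.resize(im,None,fx=4,fy=4,interpolation=cv2.INTER_CUBIC))
E
```

```text
jar scene [245.5 203. ] 0.68 [ 0.4639 -0.3214]
jar_lid scene [288.4 175.9] 0.93 [ 0.2085 -0.3095]
jar_lid scene [201.5 160.5] 0.89 [ 0.4058 -0.6976]
jar_lid scene [243.1 198.7] 0.88 [ 0.4656 -0.3331]
jar_lid scene [186.6 187.3] 0.78 [ 0.5839 -0.572 ]
jar_lid side [309.2 287.3] 0.74 [ 0.4717 -0.3347]
jar_lid side [221.2 320.8] 0.67 [ 0.1922 -0.359 ]
jar_lid side [388.9 341.5] 0.63 [ 0.5606 -0.6103]
jar_lid side [354.5 402.1] 0.61 [ 0.3831 -0.732 ]
jar_lid_grip scene [239.4 183.9] 0.94 [ 0.4886 -0.3215]
jar_lid_grip scene [181.5 168.9] 0.94 [ 0.5878 -0.5787]
jar_lid_grip scene [196.4 139.6] 0.82 [ 0.3945 -0.7316]
jar_lid_grip scene [282.2 158. ] 0.59 [ 0.2278 -0.3307]
jar_lid_grip side [396.3 314.5] 0.97 [ 0.5659 -0.6131]
jar_lid_grip side [358.7 381.4] 0.68 [ 0.3741 -0.7473]
jar_lid_grip side [217.7 296.5] 0.66 [ 0.1873 -0.3668]
jar_lid_grip side [307.7 261.8] 0.56 [ 0.4642 -0.3336]
tray scene [291.8 241.6] 0.76 [ 0.4994 -0.0192]
tray side [273.2 233.2] 0.93 [ 0.4991 -0.0115]
plate scene [363.7 293.9] 0.79 [0.516  0.3255]
plate scene [295.  318.3] 0.4 [0.7474 0.2235]
plate side [241.5
[... 436 characters left out ...]
x side [378.3 266.3] 0.57 [ 0.7258 -0.3188]
dish_stack scene [266.7 292.3] 0.66 [0.7369 0.0849]
dish_stack scene [297.1 320.7] 0.5 [0.7494 0.2343]
dish_stack side [319.7 208.1] 0.56 [0.7244 0.0673]
timer scene [216.5 177.5] 0.64 [ 0.4305 -0.557 ]
timer side [328.2 349.3] 0.69 [ 0.4148 -0.5533]
marker scene [444.3 314.7] 0.44 [0.4056 0.5615]
marker side [377.2 269.1] 0.58 [ 0.7147 -0.3291]
marker side [201.4 169.7] 0.4 [0.4121 0.5619]
waste_pot scene [225.3 255.5] 0.97 [ 0.723  -0.1465]
waste_pot side [345.9 238.4] 0.89 [ 0.7117 -0.1439]
oil_bottle scene [194.  236.1] 0.49 [ 0.74   -0.3135]
oil_bottle side [378.3 266.4] 0.81 [ 0.7255 -0.3192]
oil_bottle side [304.3 187.2] 0.71 [0.7448 0.2349]
```

View pics/crop0.png

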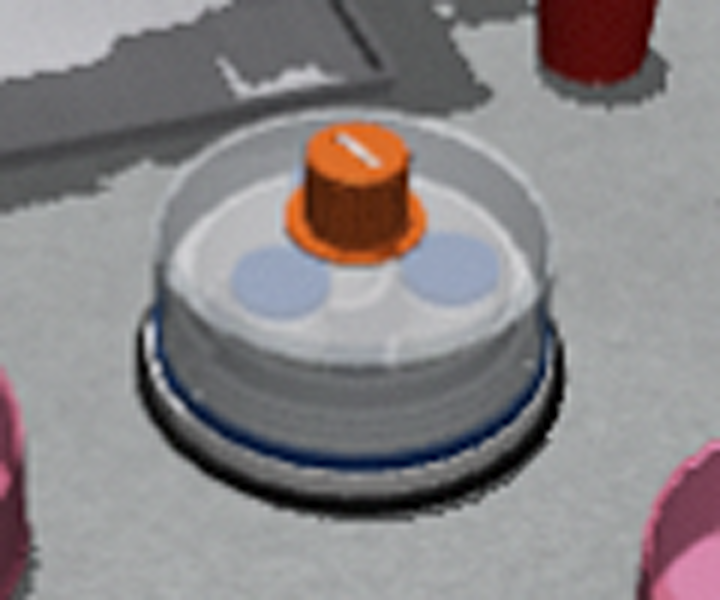

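View pics/crop1.png

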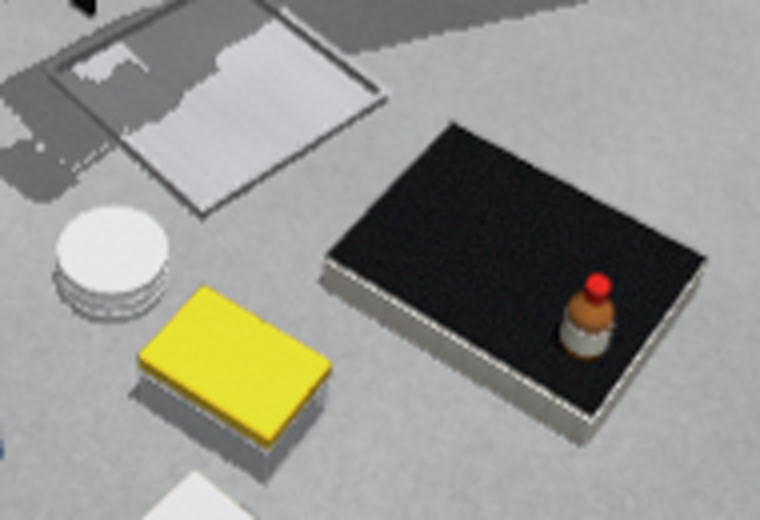

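The crop confirms the clear lid with the blue foot band, orange knob and at least two blue pots beneath it. I'll move the wrist camera over to it.

>>> {"method": "send_rows", "body": {
  "motion": [
    [[-15.4, 27, -3], 0],
    [[-15.4, 27, -3], 0],
    [[-15.4, 27, -3], 0],
    [[-15.4, 27, -3], 0],
    [[-15.4, 27, -3], 0]
  ],
  "gripper": 0
}}

```text
time_s: 2.12
position: [0.5489, -0.1334, 0.2369]
tcp_rot: [[1.0, 0.012, 0.003], [0.012, -1.0, 0.002], [0.003, -0.002, -1.0]]
force: [1.0, -1.6, 0.3]
opening: 0.998
```

>>> {"method": "send_rows", "body": {
  "motion": [
    [[-15.4, 27, -3], 0],
    [[-15.4, 27, -3], 0],
    [[-15.4, 27, -3], 0],
    [[-15.4, 27, -3], 0],
    [[-15.4, 27, -3], 0]
  ]
}}

```text
time_s: 2.53
position: [0.4691, -0.2751, 0.2528]
tcp_rot: [[1.0, 0.013, 0.004], [0.013, -1.0, 0.001], [0.004, -0.001, -1.0]]
force: [1.0, -0.1, -0.2]
opening: 1.0
```

```bash
cat > look.py <<'E'
from h import *
import sys
s=st();print(np.round(s["tcp_rot"],3).tolist())
c=capture("wrist");cv2.imwrite(sys.argv[1],c["image"])
for t,z in (("jar_lid_grip",.114),("jar_lid",.018),("jar",0),("pot_a_lid_top",.081)):
    for r in place_of("wrist",t)[:4]:
        if r["p"]>.3: print(t,np.round(r["xy"],1),round(r["p"],2),atz(c,r["xy"],z)[:2].round(4))
E
python3 look.py pics/w1.png
```

```text
t 2.53 pos [ 0.4691 -0.2751  0.2528] F [ 1.  -0.1 -0.2] M [-0.01  0.02 -0.05] open 1.0 q [-42.3  21.8  91.9   0.2  66.2 -43.1]
[[1.0, 0.013, 0.004], [0.013, -1.0, 0.001], [0.004, -0.001, -1.0]]
jar_lid_grip [274.5 260.1] 0.89 [ 0.471  -0.3327]
jar_lid [273.5 219. ] 0.93 [ 0.4704 -0.3258]
jar_lid [ 32.  218.7] 0.79 [ 0.2048 -0.3288]
```

View pics/w1.png

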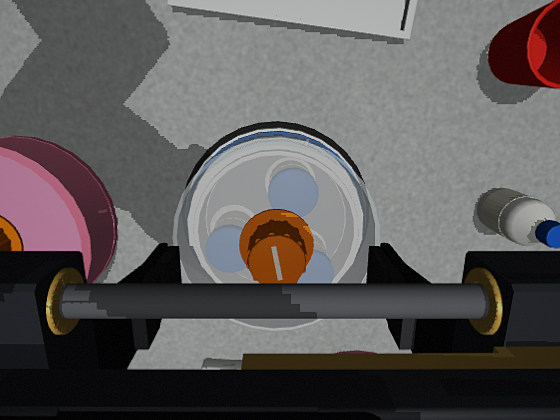

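The three pots show at (293,190), (228,248) and (318,270), under the clear lid, with the knob at (275,258). I'll shift so the lid sits higher in the view.

>>> {"method": "send_rows", "body": {
  "motion": [
    [[0, 23, 0], 0],
    [[0, 23, 0], 0],
    [[0, 23, 0], 0],
    [[0, 23, 0], 0],
    [[0, 0, 0], 0]
  ]
}}

```text
time_s: 3.2
position: [0.4753, -0.3589, 0.251]
tcp_rot: [[1.0, 0.026, 0.003], [0.026, -1.0, 0.007], [0.003, -0.007, -1.0]]
force: [0.7, 0.3, 0.2]
opening: 1.003
```

```bash
python3 look.py pics/w2.png
```

```text
t 3.2 pos [ 0.4753 -0.3589  0.251 ] F [0.7 0.3 0.2] M [-0.04  0.   -0.01] open 1.003 q [-48.   26.2  84.5   0.4  69.5 -49.6]
[[1.0, 0.026, 0.003], [0.026, -1.0, 0.007], [0.003, -0.007, -1.0]]
jar_lid_grip [268.3 161.1] 0.64 [ 0.4704 -0.3301]
jar_lid [271.1 148. ] 0.94 [ 0.4722 -0.3304]
jar_lid [348.6 356.7] 0.94 [ 0.5729 -0.5803]
jar_lid [ 16.4 145.6] 0.57 [ 0.2072 -0.3348]
jar [215.4 329.6] 0.55 [ 0.4087 -0.5586]
```

View pics/w2.png

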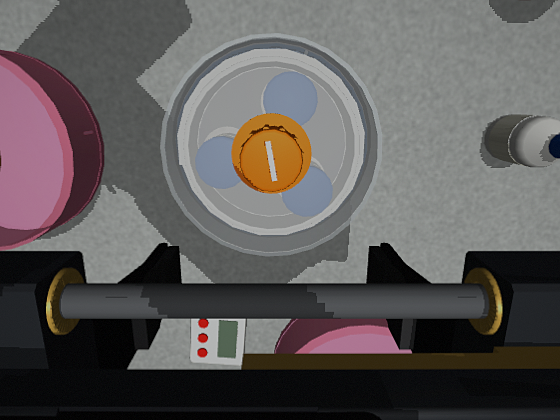

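The knob is clear at (270,160) and the lid outline is centred near (271,145). I'll overlay the model circles to refine the axis.

```bash
cat > ov.py <<'E'
from h import *
import sys
x,y=float(sys.argv[1]),float(sys.argv[2])
c=capture("wrist");im=c["image"].copy()
# knob top fit by contrast: segment orange
hsv=cv2.cvtColor(im,cv2.COLOR_BGR2HSV)
big=cv2.resize(im,None,fx=3,fy=3,interpolation=cv2.INTER_CUBIC)
a=np.linspace(0,2*np.pi,90)
for r,z,col in ((.097,.09,(0,255,0)),(.100,.018,(0,0,255)),(.077,.060,(255,0,0)),(.082,.060,(255,255,0)),(.024,.132,(255,0,255))):
    p=proj(c,np.c_[x+r*np.cos(a),y+r*np.sin(a),0*a+z])
    cv2.polylines(big,[np.int32((p+.5)*3)],True,col,1)
cv2.imwrite(sys.argv[3],big[60:800,420:1200])
E
python3 ov.py 0.471 -0.331 pics/ov1.png
```

```text
(no output)
```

View pics/ov1.png

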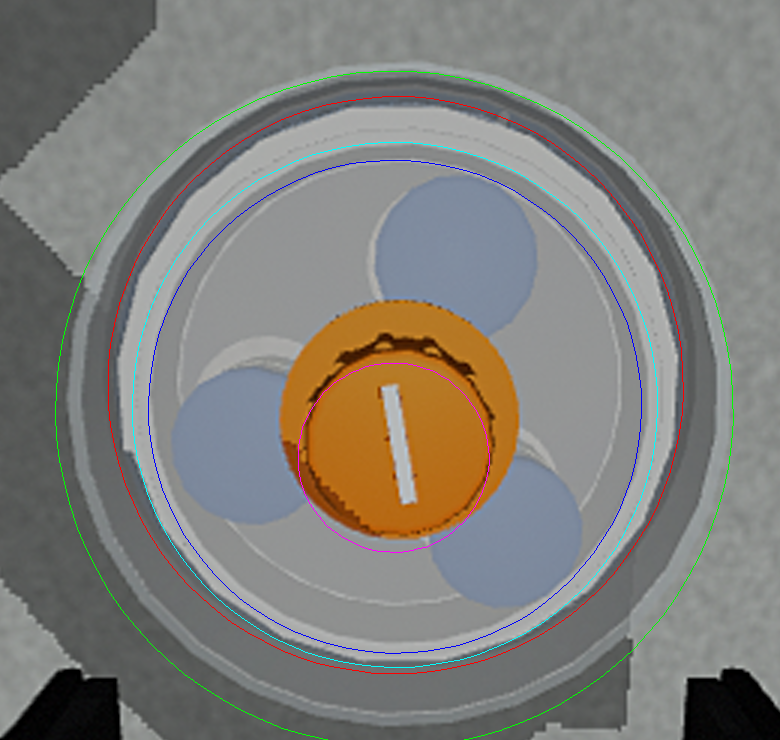

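```bash
cat > ov2.py <<'E'
from h import *
import sys
x,y=float(sys.argv[1]),float(sys.argv[2])
out=[]
for n in ("scene","side"):
    c=capture(n);im=c["image"].copy();k=8
    u,v=proj(c,[[x,y,.06]])[0].astype(int)
    u0,v0=u-48,v-42
    big=cv2.resize(im[v0:v0+84,u0:u0+96],None,fx=k,fy=k,interpolation=cv2.INTER_CUBIC)
    raw=big.copy()
    a=np.linspace(0,2*np.pi,90)
    for r,z,col in ((.0945,.09,(0,255,0)),(.100,.0,(0,0,255)),(.100,.018,(0,255,255)),(.024,.132,(255,0,255)),(.077,.060,(255,0,0))):
        p=proj(c,np.c_[x+r*np.cos(a),y+r*np.sin(a),0*a+z])
        cv2.polylines(big,[np.int32((p+.5-[u0,v0])*k)],True,col,1)
    cv2.imwrite(sys.argv[3]+n+".png",big)
E
python3 ov2.py 0.472 -0.328 pics/ov2
```

```text
(no output)
```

View pics/ov2scene.png

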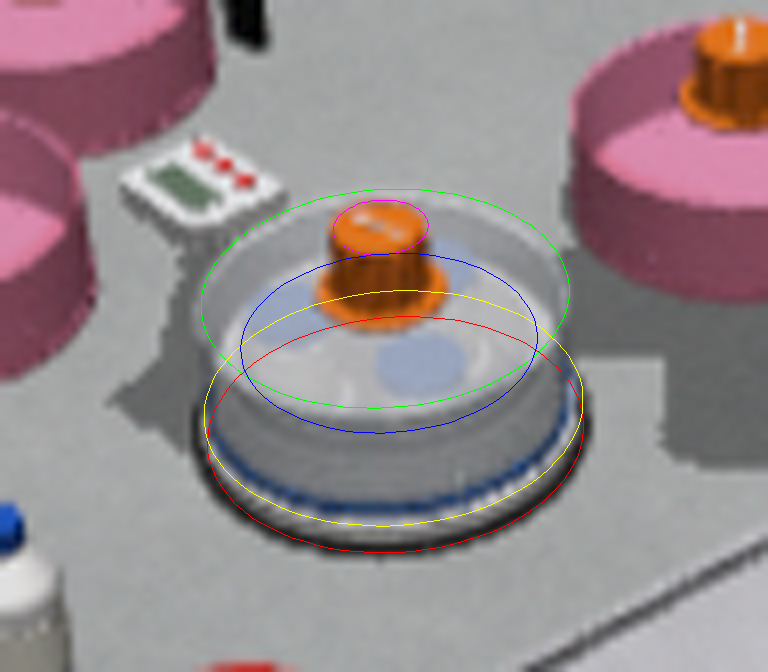

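View pics/ov2side.png

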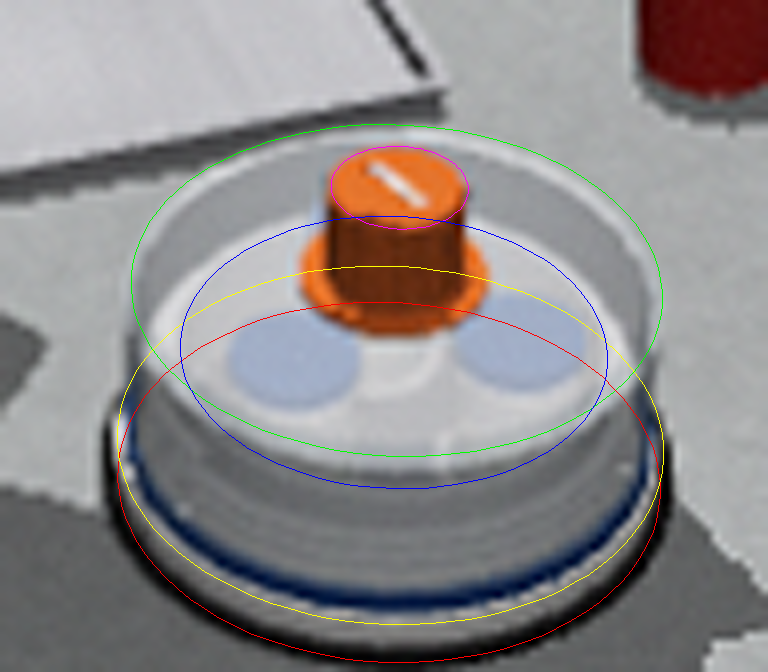

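Scene, side and wrist overlays agree on an axis at about (0.472, -0.328), within 1 mm. I'll centre over it and pre-wind joint 6 clockwise before gripping.

>>> {"method": "send_rows", "body": {
  "motion": [
    [[-1.2, -15, 0], 0],
    [[-1.2, -16, 0], 0],
    [[0, 0, 5], 0.125],
    [[0, 0, 5], 0.125],
    [[0, 0, 5], 0.125]
  ]
}}

```text
time_s: 4.02
position: [0.471, -0.3189, 0.2382]
tcp_rot: [[0.938, -0.346, 0.003], [-0.346, -0.938, 0.009], [0.0, -0.009, -1.0]]
force: [-0.2, 0.4, -0.5]
opening: 1.0
```

>>> {"method": "send_rows", "body": {
  "motion": [
    [[0, 0, 5], 0.125],
    [[0, 0, 5], 0.125],
    [[0, 0, 5], 0.125],
    [[0, 0, 5], 0.125],
    [[0, 0, 5], 0.125]
  ]
}}

```text
time_s: 4.43
position: [0.4706, -0.3124, 0.2134]
tcp_rot: [[0.558, -0.83, 0.003], [-0.83, -0.558, 0.009], [-0.006, -0.008, -1.0]]
force: [-0.4, 0.0, -0.1]
opening: 0.999
```

>>> {"method": "send_rows", "body": {
  "motion": [
    [[0, 0, 3], 0.125],
    [[0, 0, 3], 0.125],
    [[0, 0, 3], 0.125],
    [[0, 0, 3], 0.125],
    [[0, 0, 3], 0.125]
  ]
}}

```text
time_s: 4.85
position: [0.4698, -0.3062, 0.1982]
tcp_rot: [[-0.033, -0.999, 0.002], [-0.999, 0.033, 0.011], [-0.011, -0.002, -1.0]]
force: [-0.7, 0.4, 0.6]
opening: 0.998
```

>>> {"method": "send_rows", "body": {
  "motion": [
    [[0, 0, 3], 0.125],
    [[0, 0, 3], 0.125],
    [[0, 0, 3], 0.125],
    [[0, 0, 3], 0.125],
    [[0, 0, 3], 0.125]
  ]
}}

```text
time_s: 5.27
position: [0.4693, -0.3003, 0.1838]
tcp_rot: [[-0.612, -0.791, 0.002], [-0.791, 0.612, 0.012], [-0.011, 0.005, -1.0]]
force: [0.8, -0.3, 0.3]
opening: 1.001
```

```bash
cat > go.py <<'E'
from h import *
import sys
# target x y z [yaw deg] -> tool shift mm
s=st();R=np.array(s["tcp_rot"]);d=(np.array([float(a) for a in sys.argv[1:4]])-s["position"])*1000
print("tool shift",(R.T@d).round(1),"world",d.round(1),"yaw",np.degrees(np.arctan2(R[1,0],R[0,0])).round(1),"z",R[:,2].round(4))
E
python3 go.py .472 -.328 .0955
```

```text
t 5.27 pos [ 0.4693 -0.3003  0.1838] F [ 0.8 -0.3  0.3] M [ 0.06  0.21 -0.01] open 1.001 q [-44.4  28.   94.    0.7  58.4  82.9]
tool shift [ 21.2 -19.5  88. ] world [  2.7 -27.7 -88.3] yaw -127.7 z [ 0.0024  0.0116 -0.9999]
```

>>> {"method": "send_rows", "body": {
  "motion": [
    [[0, 0, 0], 0],
    [[0, 0, 0], 0],
    [[0, 0, 0], 0],
    [[0, 0, 0], 0],
    [[0, 0, 0], 0]
  ]
}}

```text
time_s: 5.68
position: [0.4689, -0.2971, 0.1845]
tcp_rot: [[-0.605, -0.796, 0.002], [-0.796, 0.605, 0.012], [-0.011, 0.006, -1.0]]
force: [0.1, -0.2, -0.4]
opening: 0.998
```

>>> {"method": "send_rows", "body": {
  "motion": [
    [[0, 0, 0], 0.125],
    [[0, 0, 0], 0.125],
    [[0, 0, 0], 0.125],
    [[0, 0, 0], 0.125],
    [[0, 0, 0], 0.125]
  ]
}}

```text
time_s: 6.1
position: [0.4693, -0.2973, 0.1855]
tcp_rot: [[-0.958, -0.287, 0.003], [-0.287, 0.958, 0.011], [-0.006, 0.01, -1.0]]
force: [-0.2, 0.1, -0.1]
opening: 0.998
```

```bash
python3 go.py .472 -.328 .0955
```

```text
t 6.1 pos [ 0.4693 -0.2973  0.1855] F [-0.2  0.1 -0.1] M [0.15 0.09 0.05] open 0.998 q [-44.2  27.7  94.2   0.7  58.4 118.7]
tool shift [  6.8 -31.   89.7] world [  2.7 -30.7 -90. ] yaw -163.3 z [ 0.0033  0.011  -0.9999]
```

>>> {"method": "send_rows", "body": {
  "motion": [
    [[3.4, -15, 20], 0],
    [[3.4, -15, 20], 0],
    [[0, 0, 0], 0],
    [[0, 0, 0], 0],
    [[0, 0, 0], 0]
  ]
}}

```text
time_s: 6.52
position: [0.4727, -0.3285, 0.1465]
tcp_rot: [[-0.958, -0.287, 0.006], [-0.287, 0.958, 0.009], [-0.009, 0.007, -1.0]]
force: [-0.1, -0.3, 0.2]
opening: 0.996
```

```bash
python3 go.py .472 -.328 .0955
```

```text
t 6.52 pos [ 0.4727 -0.3285  0.1465] F [-0.1 -0.3  0.2] M [0.13 0.11 0.02] open 0.996 q [-46.2  32.1  93.4   0.8  54.6 116.7]
tool shift [ 1.   0.3 51. ] world [ -0.7   0.5 -51. ] yaw -163.3 z [ 0.0064  0.0088 -0.9999]
```

>>> {"method": "send_rows", "body": {
  "motion": [
    [[0.5, 0.2, 10], 0.12],
    [[0, 0, 10], 0.12],
    [[0, 0, 10], 0.12],
    [[0, 0, 10], 0.12],
    [[0, 0, 0], 0.12]
  ]
}}

```text
time_s: 6.93
position: [0.4746, -0.3265, 0.1116]
tcp_rot: [[-0.946, 0.325, 0.012], [0.325, 0.946, 0.004], [-0.01, 0.008, -1.0]]
force: [-0.6, -0.7, 0.8]
opening: 1.001
```

```bash
python3 go.py .472 -.328 .0955
```

```text
t 6.93 pos [ 0.4746 -0.3265  0.1116] F [-0.6 -0.7  0.8] M [ 0.13  0.12 -0.04] open 1.001 q [-46.   34.9  95.2   0.9  49.6 152.4]
tool shift [ 2.2 -2.4 16. ] world [ -2.6  -1.5 -16.1] yaw 161.0 z [ 0.0124  0.004  -0.9999]
```

>>> {"method": "send_rows", "body": {
  "motion": [
    [[2.2, -2.4, 6], 0],
    [[0, 0, 5], 0],
    [[0, 0, 5], 0],
    [[0, 0, 0], 0],
    [[0, 0, 0], 0]
  ]
}}

```text
time_s: 7.35
position: [0.4728, -0.3268, 0.0973]
tcp_rot: [[-0.949, 0.316, 0.015], [0.316, 0.949, 0.002], [-0.014, 0.006, -1.0]]
force: [-0.6, 0.5, -0.1]
opening: 0.996
```

```bash
python3 go.py .472 -.328 .0955
```

```text
t 7.35 pos [ 0.4728 -0.3268  0.0973] F [-0.6  0.5 -0.1] M [0.2  0.07 0.04] open 0.996 q [-46.2  36.   96.    0.9  47.4 151.6]
tool shift [ 0.5 -1.4  1.8] world [-0.8 -1.2 -1.8] yaw 161.6 z [ 0.0152  0.0017 -0.9999]
```

>>> {"method": "send_rows", "body": {
  "motion": [
    [[0.4, -1.2, 1], 0],
    [[0, 0, 0], 0],
    [[0, 0, 0], 0],
    [[0, 0, 0], 0],
    [[0, 0, 0], 0]
  ],
  "gripper": 1
}}

```text
time_s: 7.77
position: [0.4724, -0.3284, 0.0968]
tcp_rot: [[-0.949, 0.313, 0.016], [0.313, 0.95, 0.001], [-0.015, 0.006, -1.0]]
force: [0.5, 0.4, -0.5]
opening: 0.708
```

```bash
python3 go.py .472 -.328 .0955
```

```text
t 7.77 pos [ 0.4724 -0.3284  0.0968] F [ 0.5  0.4 -0.5] M [ 0.22 -0.01 -0.04] open 0.708 q [-46.3  36.1  96.    0.9  47.3 151.3]
tool shift [0.5 0.2 1.3] world [-0.4  0.4 -1.3] yaw 161.7 z [ 1.610e-02  8.000e-04 -9.999e-01]
```

>>> {"method": "send_rows", "body": {
  "motion": [
    [[0, 0, 0], 0],
    [[0, 0, 0], 0],
    [[0, 0, 0], 0],
    [[0, 0, 0], 0],
    [[0, 0, 0], 0]
  ]
}}

```text
time_s: 8.18
position: [0.4726, -0.3286, 0.097]
tcp_rot: [[-0.95, 0.313, 0.016], [0.313, 0.95, 0.0], [-0.015, 0.006, -1.0]]
force: [0.5, 0.5, -0.4]
opening: 0.539
```

>>> {"method": "send_rows", "body": {
  "motion": [
    [[0, 0, 0], -0.06],
    [[0, 0, -0.1], -0.12],
    [[0, 0, -0.1], -0.12],
    [[0, 0, -0.1], -0.12],
    [[0, 0, -0.1], -0.12]
  ]
}}

```text
time_s: 8.6
position: [0.4716, -0.3269, 0.097]
tcp_rot: [[-0.971, -0.238, 0.014], [-0.238, 0.971, 0.005], [-0.015, 0.001, -1.0]]
force: [0.0, 0.8, 0.0]
opening: 0.544
```

```bash
python3 go.py .472 -.328 .0965; python3 - <<'E'
from h import *
c=capture("side");cv2.imwrite("pics/s3.png",cv2.resize(c["image"][180:340,220:420],None,fx=4,fy=3.5))
E
```

```text
t 8.6 pos [ 0.4716 -0.3269  0.097 ] F [0.  0.8 0. ] M [ 0.22  0.22 -0.08] open 0.544 q [-46.3  36.   96.    1.1  47.5 119.2]
tool shift [-0.1 -1.1  0.5] world [ 0.4 -1.1 -0.5] yaw -166.2 z [ 0.0143  0.0046 -0.9999]
```

View pics/s3.png

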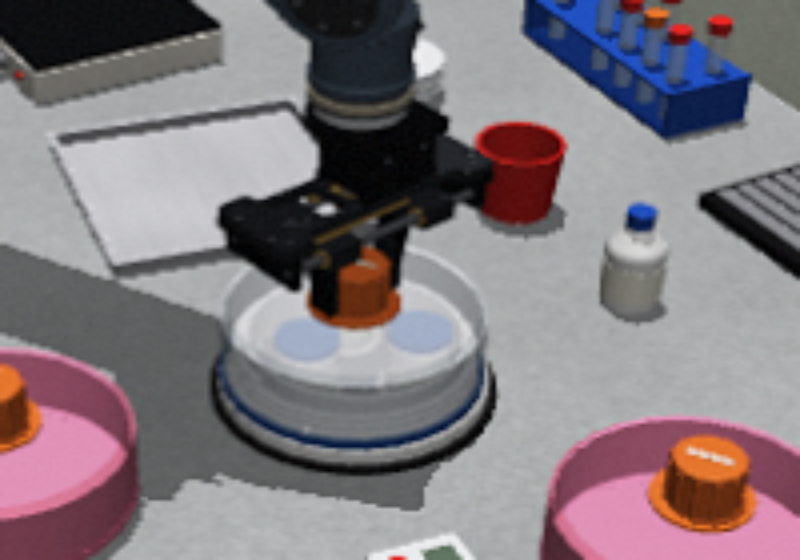

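>>> {"method": "send_rows", "body": {
  "motion": [
    [[0, -0.8, -0.2], -0.12],
    [[0, 0, -0.2], -0.12],
    [[0, 0, -0.2], -0.12],
    [[0, 0, -0.2], -0.12],
    [[0, 0, -0.2], -0.12]
  ]
}}

```text
time_s: 9.07
position: [0.4709, -0.326, 0.0974]
tcp_rot: [[-0.661, -0.75, 0.013], [-0.75, 0.662, 0.009], [-0.015, -0.004, -1.0]]
force: [0.2, 0.5, 0.3]
opening: 0.541
```

```bash
python3 go.py .472 -.328 .0975
```

```text
t 9.07 pos [ 0.4709 -0.326   0.0974] F [0.2 0.5 0.3] M [ 0.12  0.24 -0.23] open 0.541 q [-46.3  36.   96.    1.2  47.8  84.3]
tool shift [ 0.8 -2.2 -0.1] world [ 1.1 -2.   0.1] yaw -131.4 z [ 0.0126  0.0089 -0.9999]
```

>>> {"method": "send_rows", "body": {
  "motion": [
    [[0.8, -2.0, -0.2], -0.12],
    [[0.3, -0.5, -0.2], -0.12],
    [[0.3, -0.4, -0.2], -0.12],
    [[0.3, -0.3, -0.2], -0.12],
    [[0.3, -0.2, -0.2], -0.12]
  ]
}}

```text
time_s: 9.48
position: [0.4706, -0.3272, 0.0982]
tcp_rot: [[-0.112, -0.994, 0.009], [-0.994, 0.113, 0.015], [-0.016, -0.007, -1.0]]
force: [0.0, -0.4, 3.0]
opening: 0.543
```

```bash
python3 go.py .472 -.328 .0985
```

```text
t 9.48 pos [ 0.4706 -0.3272  0.0982] F [ 0.  -0.4  3. ] M [ 0.26  0.16 -0.27] open 0.543 q [-46.5  36.1  95.6   1.3  48.6  49.1]
tool shift [ 0.6 -1.4 -0.3] world [ 1.4 -0.8  0.3] yaw -96.5 z [ 0.0089  0.0151 -0.9998]
```

>>> {"method": "send_rows", "body": {
  "motion": [
    [[0.7, -1.4, -0.5], -0.12],
    [[0.3, -0.3, -0.3], -0.12],
    [[0.3, -0.2, -0.3], -0.12],
    [[0.3, -0.2, -0.3], -0.12],
    [[0.3, -0.1, -0.3], -0.12]
  ]
}}

```text
time_s: 9.9
position: [0.47, -0.3275, 0.0991]
tcp_rot: [[0.48, -0.877, 0.003], [-0.877, -0.48, 0.02], [-0.016, -0.012, -1.0]]
force: [-0.3, 1.5, -1.3]
opening: 0.544
```

```bash
python3 go.py .472 -.328 .1
```

```text
t 9.9 pos [ 0.47   -0.3275  0.0991] F [-0.3  1.5 -1.3] M [ 0.02  0.24 -0.25] open 0.544 q [-46.5  36.1  95.3   1.2  49.3  14. ]
tool shift [ 1.4 -1.5 -0.9] world [ 2.  -0.5  0.9] yaw -61.3 z [ 0.0031  0.0196 -0.9998]
```

>>> {"method": "send_rows", "body": {
  "motion": [
    [[1.4, -1.5, -0.3], -0.12],
    [[0.3, -0.3, -0.3], -0.12],
    [[0.3, -0.3, -0.3], -0.12],
    [[0.3, -0.2, -0.3], -0.12],
    [[0.3, -0.2, -0.3], -0.12]
  ]
}}

```text
time_s: 10.32
position: [0.4696, -0.3266, 0.1002]
tcp_rot: [[0.896, -0.444, -0.005], [-0.444, -0.896, 0.024], [-0.015, -0.02, -1.0]]
force: [-0.7, -1.4, 0.1]
opening: 0.548
```

```bash
python3 go.py .472 -.328 .1
```

```text
t 10.32 pos [ 0.4696 -0.3266  0.1002] F [-0.7 -1.4  0.1] M [-0.49  0.18 -0.4 ] open 0.548 q [-46.4  36.1  95.    1.   50.1 -20.7]
tool shift [2.8 0.2 0.2] world [ 2.4 -1.4 -0.2] yaw -26.3 z [-0.0046  0.0243 -0.9997]
```

>>> {"method": "send_rows", "body": {
  "motion": [
    [[2.5, 0, -0.3], -0.12],
    [[0.8, 0, -0.2], -0.12],
    [[0.7, 0.3, -0.2], -0.12],
    [[0.6, 0.3, -0.2], -0.12],
    [[0.5, 0.3, -0.2], -0.12]
  ]
}}

```text
time_s: 10.73
position: [0.4696, -0.3287, 0.1009]
tcp_rot: [[0.989, 0.151, -0.013], [0.151, -0.988, 0.027], [-0.009, -0.029, -1.0]]
force: [-3.0, -0.1, 2.2]
opening: 0.546
```

```bash
python3 go.py .472 -.328 .1015
```

```text
t 10.73 pos [ 0.4696 -0.3287  0.1009] F [-3.  -0.1  2.2] M [-0.4   0.8  -0.44] open 0.546 q [-46.4  36.3  94.4   0.6  50.9 -55.5]
tool shift [ 2.5 -0.4 -0.6] world [2.4 0.7 0.6] yaw 8.7 z [-0.0135  0.0268 -0.9996]
```

>>> {"method": "send_rows", "body": {
  "motion": [
    [[0.8, 0, -0.4], -0.12],
    [[0.3, 0, -0.2], -0.12],
    [[0.2, 0, -0.2], -0.12],
    [[0.2, 0.1, -0.2], -0.12],
    [[0.2, 0.2, -0.2], -0.12]
  ]
}}

```text
time_s: 11.15
position: [0.4697, -0.3308, 0.1023]
tcp_rot: [[0.724, 0.69, -0.015], [0.69, -0.723, 0.023], [0.005, -0.027, -1.0]]
force: [-1.6, -0.4, -1.5]
opening: 0.544
```

```bash
python3 go.py .471 -.328 .1025
```

```text
t 11.15 pos [ 0.4697 -0.3308  0.1023] F [-1.6 -0.4 -1.5] M [-0.33  0.12 -0.16] open 0.544 q [-46.5  36.2  94.2   0.4  51.1 -90.4]
tool shift [ 2.9 -1.2 -0.2] world [1.3 2.8 0.2] yaw 43.6 z [-0.0149  0.0233 -0.9996]
```

>>> {"method": "send_rows", "body": {
  "motion": [
    [[2.4, -1.2, -0.2], -0.12],
    [[0.5, -0.3, -0.2], -0.12],
    [[0.4, -0.3, -0.2], -0.12],
    [[0.3, -0.3, -0.2], -0.12],
    [[0.2, -0.2, -0.2], -0.12]
  ]
}}

```text
time_s: 11.57
position: [0.4697, -0.3279, 0.1035]
tcp_rot: [[0.203, 0.979, -0.014], [0.979, -0.202, 0.022], [0.019, -0.018, -1.0]]
force: [-0.5, -2.0, -0.7]
opening: 0.545
```

```bash
python3 go.py .471 -.328 .103
```

```text
t 11.57 pos [ 0.4697 -0.3279  0.1035] F [-0.5 -2.  -0.7] M [-0.64  0.12 -0.59] open 0.545 q [ -46.3   36.    94.5    0.4   51.  -124.8]
tool shift [0.1 1.3 0.5] world [ 1.3 -0.1 -0.5] yaw 78.3 z [-0.0139  0.022  -0.9997]
```

>>> {"method": "send_rows", "body": {
  "motion": [
    [[0, 0.8, -0.2], -0.12],
    [[0, 0.2, -0.2], -0.12],
    [[0, 0.2, -0.2], -0.12],
    [[0, 0.2, -0.2], -0.12],
    [[0, 0, 0], 0]
  ]
}}

```text
time_s: 11.98
position: [0.4706, -0.3294, 0.1042]
tcp_rot: [[-0.276, 0.961, -0.012], [0.961, 0.276, 0.02], [0.022, -0.006, -1.0]]
force: [0.0, -0.8, -3.3]
opening: 0.541
```

>>> {"method": "send_rows", "body": {
  "motion": [
    [[0, 0, 0], 0],
    [[0, 0, 0], 0],
    [[0, 0, 0], 0],
    [[0, 0, 0], 0],
    [[0, 0, 0], 0]
  ],
  "gripper": 0.2
}}

```text
time_s: 12.4
position: [0.4706, -0.3288, 0.1042]
tcp_rot: [[-0.262, 0.965, -0.013], [0.965, 0.262, 0.021], [0.024, -0.007, -1.0]]
force: [-0.0, 0.2, 0.2]
opening: 0.774
```

```bash
python3 go.py .471 -.328 .105; python3 - <<'E'
from h import *
c=capture("side");cv2.imwrite("pics/s4.png",cv2.resize(c["image"][200:320,240:380],None,fx=5,fy=5))
E
```

```text
t 12.4 pos [ 0.4706 -0.3288  0.1042] F [-0.   0.2  0.2] M [ 0.05 -0.02  0.  ] open 0.774 q [ -46.3   36.    94.4    0.4   51.  -151.7]
tool shift [ 0.7  0.6 -0.8] world [0.4 0.8 0.8] yaw 105.2 z [-0.0125  0.0212 -0.9997]
```

View pics/s4.png

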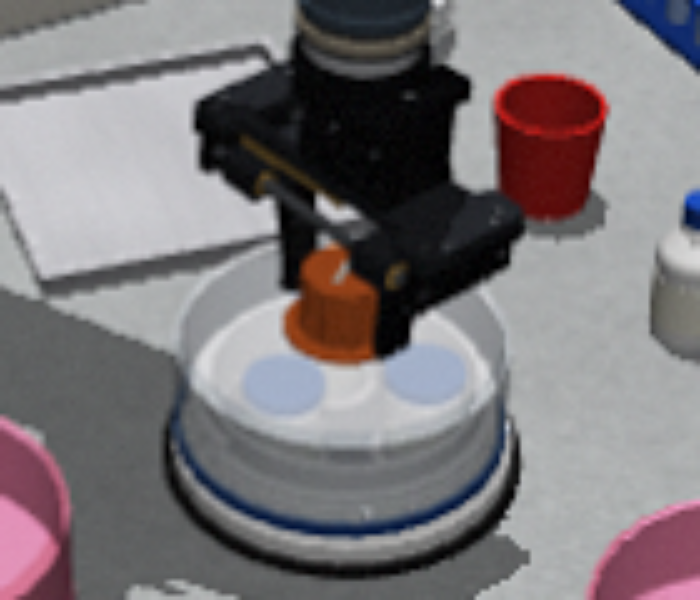

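>>> {"method": "send_rows", "body": {
  "motion": [
    [[0.4, 0.3, 0], 0.125],
    [[0, 0, 0], 0.125],
    [[0, 0, 0], 0.125],
    [[0, 0, 0], 0.125],
    [[0, 0, 0], 0.125]
  ],
  "gripper": 0
}}

```text
time_s: 12.87
position: [0.4711, -0.3283, 0.1045]
tcp_rot: [[0.357, 0.934, -0.012], [0.934, -0.357, 0.021], [0.015, -0.019, -1.0]]
force: [0.3, 0.3, 0.2]
opening: 0.991
```

>>> {"method": "send_rows", "body": {
  "motion": [
    [[0, 0, 0], 0.125],
    [[0, 0, 0], 0.125],
    [[0, 0, 0], 0.125],
    [[0, 0, 0], 0.125],
    [[0, 0, 0], 0.125]
  ]
}}

```text
time_s: 13.28
position: [0.4713, -0.3282, 0.1048]
tcp_rot: [[0.836, 0.548, -0.012], [0.548, -0.836, 0.021], [0.002, -0.024, -1.0]]
force: [0.8, 0.1, -0.1]
opening: 0.997
```

```bash
python3 go.py .471 -.328 .103
```

```text
t 13.28 pos [ 0.4713 -0.3282  0.1048] F [ 0.8  0.1 -0.1] M [ 0.02 -0.08 -0.01] open 0.997 q [-46.2  35.9  94.3   0.5  51.1 -79.7]
tool shift [-0.2 -0.3  1.8] world [-0.3  0.2 -1.8] yaw 33.2 z [-0.0116  0.021  -0.9997]
```

>>> {"method": "send_rows", "body": {
  "motion": [
    [[0, 0, 0.2], 0.125],
    [[0, 0, 0.2], 0.125],
    [[0, 0, 0.2], 0.125],
    [[0, 0, 0.2], 0.125],
    [[0, 0, 0.2], 0.125]
  ]
}}

```text
time_s: 13.7
position: [0.4716, -0.3281, 0.1041]
tcp_rot: [[0.999, -0.045, -0.011], [-0.045, -0.999, 0.021], [-0.012, -0.02, -1.0]]
force: [-0.3, 0.5, -0.2]
opening: 1.002
```

>>> {"method": "send_rows", "body": {
  "motion": [
    [[0, 0, 0.2], 0.125],
    [[0, 0, 0.2], 0.125],
    [[0, 0, 0.2], 0.125],
    [[0, 0, 0.2], 0.125],
    [[0, 0, 0.2], 0.125]
  ]
}}

```text
time_s: 14.12
position: [0.4718, -0.328, 0.1034]
tcp_rot: [[0.784, -0.621, -0.011], [-0.621, -0.784, 0.021], [-0.021, -0.01, -1.0]]
force: [-0.2, 0.2, -0.3]
opening: 0.995
```

>>> {"method": "send_rows", "body": {
  "motion": [
    [[0, 0, 0.2], 0.125],
    [[0, 0, 0.2], 0.125],
    [[0, 0, 0.2], 0.125],
    [[0, 0, 0.2], 0.125],
    [[0, 0, 0.2], 0.125]
  ]
}}

```text
time_s: 14.53
position: [0.4721, -0.3278, 0.1026]
tcp_rot: [[0.272, -0.962, -0.01], [-0.962, -0.273, 0.021], [-0.023, 0.004, -1.0]]
force: [-0.1, -0.8, 0.4]
opening: 1.001
```

>>> {"method": "send_rows", "body": {
  "motion": [
    [[0, 0, 0.2], 0.125],
    [[0, 0, 0.2], 0.125],
    [[0, 0, 0.2], 0.125],
    [[0, 0, 0.2], 0.125],
    [[0, 0, 0.2], 0.125]
  ]
}}

```text
time_s: 14.95
position: [0.4724, -0.3277, 0.1019]
tcp_rot: [[-0.342, -0.94, -0.01], [-0.94, 0.342, 0.021], [-0.016, 0.016, -1.0]]
force: [-0.5, 0.2, 0.9]
opening: 1.003
```

>>> {"method": "send_rows", "body": {
  "motion": [
    [[0, 0, 0.2], 0.125],
    [[0, 0, 0.2], 0.125],
    [[0, 0, 0.2], 0.125],
    [[0, 0, 0.2], 0.125],
    [[0, 0, 0.2], 0.125]
  ]
}}

```text
time_s: 15.37
position: [0.4727, -0.3276, 0.1011]
tcp_rot: [[-0.827, -0.562, -0.009], [-0.562, 0.827, 0.021], [-0.004, 0.022, -1.0]]
force: [-0.4, 0.5, 0.2]
opening: 1.0
```

>>> {"method": "send_rows", "body": {
  "motion": [
    [[0, 0, 0.2], 0.125],
    [[0, 0, 0.2], 0.125],
    [[0, 0, 0.2], 0.125],
    [[0, 0, 0.2], 0.125],
    [[0, 0, 0.2], 0.125]
  ]
}}

```text
time_s: 15.78
position: [0.4729, -0.3275, 0.1004]
tcp_rot: [[-1.0, 0.028, -0.009], [0.028, 0.999, 0.021], [0.009, 0.021, -1.0]]
force: [0.1, -0.1, -0.6]
opening: 1.0
```

```bash
python3 go.py .471 -.328 .103;  python3 - <<'E'
from h import *
c=capture("side");cv2.imwrite("pics/s5.png",cv2.resize(c["image"][200:320,240:380],None,fx=5,fy=5))
E
```

```text
t 15.78 pos [ 0.4729 -0.3275  0.1004] F [ 0.1 -0.1 -0.6] M [0.13 0.06 0.01] open 1.0 q [-46.1  36.3  94.4   0.6  50.4 135.2]
tool shift [ 2.  -0.5 -2.6] world [-1.9 -0.5  2.6] yaw 178.4 z [-0.0089  0.0208 -0.9997]
```

View pics/s5.png

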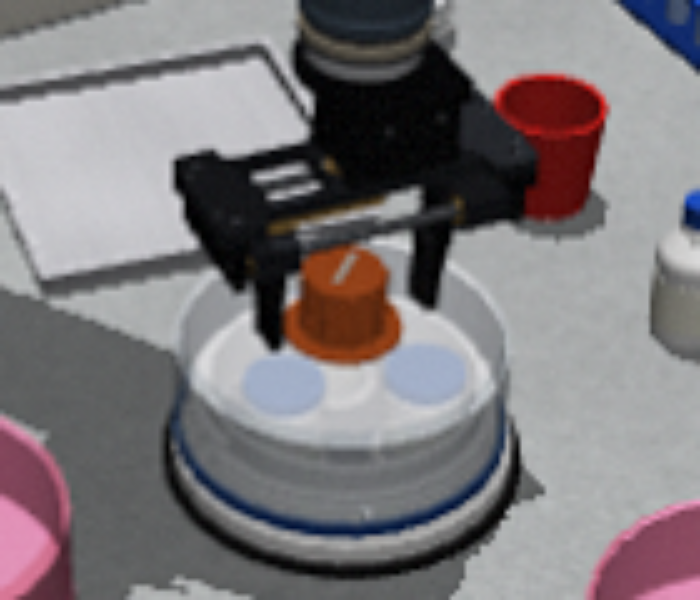

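>>> {"method": "send_rows", "body": {
  "motion": [
    [[1.6, -0.4, -2], 0.125],
    [[0, 0, -0.6], 0.125],
    [[0, 0, 0], 0],
    [[0, 0, 0], 0],
    [[0, 0, 0], 0]
  ],
  "gripper": 1
}}

```text
time_s: 16.25
position: [0.4714, -0.3278, 0.1031]
tcp_rot: [[-0.964, 0.265, -0.009], [0.264, 0.964, 0.021], [0.014, 0.018, -1.0]]
force: [-0.1, -0.5, -0.5]
opening: 0.707
```

>>> {"method": "send_rows", "body": {
  "motion": [
    [[0, 0, 0], 0],
    [[0, 0, 0], 0],
    [[0, 0, 0], 0],
    [[0, 0, 0], 0],
    [[0, 0, 0], 0]
  ]
}}

```text
time_s: 16.67
position: [0.4712, -0.3276, 0.1031]
tcp_rot: [[-0.966, 0.258, -0.009], [0.258, 0.966, 0.021], [0.014, 0.018, -1.0]]
force: [-1.0, -0.5, -0.5]
opening: 0.546
```

```bash
python3 go.py .471 -.328 .103
```

```text
t 16.67 pos [ 0.4712 -0.3276  0.1031] F [-1.  -0.5 -0.5] M [ 0.14  0.08 -0.05] open 0.546 q [-46.2  36.   94.5   0.6  50.7 148.3]
tool shift [ 0.1 -0.5  0.1] world [-0.2 -0.4 -0.1] yaw 165.1 z [-0.0093  0.0213 -0.9997]
```

>>> {"method": "send_rows", "body": {
  "motion": [
    [[0, -0.5, -0.2], -0.12],
    [[0, -0.2, -0.2], -0.12],
    [[0, -0.2, -0.2], -0.12],
    [[0, -0.2, -0.2], -0.12],
    [[0, -0.2, -0.2], -0.12]
  ]
}}

```text
time_s: 17.08
position: [0.4686, -0.3278, 0.1038]
tcp_rot: [[-0.936, -0.353, -0.014], [-0.353, 0.935, 0.025], [0.005, 0.029, -1.0]]
force: [-1.9, 0.4, 2.2]
opening: 0.548
```

```bash
python3 go.py .471 -.328 .104
```

```text
t 17.08 pos [ 0.4686 -0.3278  0.1038] F [-1.9  0.4  2.2] M [-0.22  0.45 -0.27] open 0.548 q [-46.4  36.   94.5   0.5  51.1 112.6]
tool shift [-2.2 -1.  -0.2] world [ 2.4 -0.2  0.2] yaw -159.3 z [-0.0143  0.0251 -0.9996]
```

>>> {"method": "send_rows", "body": {
  "motion": [
    [[-2.2, -1, -0.3], -0.12],
    [[-0.4, -0.2, -0.2], -0.12],
    [[-0.4, -0.3, -0.2], -0.12],
    [[-0.3, -0.3, -0.2], -0.12],
    [[-0.3, -0.4, -0.2], -0.12]
  ]
}}

```text
time_s: 17.5
position: [0.4687, -0.3294, 0.1054]
tcp_rot: [[-0.552, -0.834, -0.022], [-0.834, 0.551, 0.024], [-0.008, 0.032, -0.999]]
force: [-1.0, -1.0, 0.9]
opening: 0.544
```

```bash
python3 go.py .471 -.328 .105
```

```text
t 17.5 pos [ 0.4687 -0.3294  0.1054] F [-1.  -1.   0.9] M [-0.33  0.27 -0.25] open 0.544 q [-46.3  36.   94.    0.   51.8  77.2]
tool shift [-2.4 -1.1  0.4] world [ 2.3  1.4 -0.4] yaw -123.5 z [-0.0224  0.0239 -0.9995]
```

>>> {"method": "send_rows", "body": {
  "motion": [
    [[0, 0, -0.2], -0.12],
    [[0, 0, -0.2], -0.12],
    [[0, 0, -0.2], -0.12],
    [[0, 0, -0.2], -0.12],
    [[0, 0, -0.2], -0.12]
  ]
}}

```text
time_s: 17.92
position: [0.4697, -0.3295, 0.1061]
tcp_rot: [[0.031, -0.999, -0.018], [-0.999, -0.032, 0.026], [-0.026, 0.017, -1.0]]
force: [-0.7, 0.9, -0.1]
opening: 0.542
```

```bash
python3 go.py .471 -.328 .106
```

```text
t 17.92 pos [ 0.4697 -0.3295  0.1061] F [-0.7  0.9 -0.1] M [-0.35  0.22 -0.85] open 0.542 q [-46.4  35.9  94.    0.3  51.8  41.6]
tool shift [-1.4 -1.4  0.1] world [ 1.3  1.5 -0.1] yaw -88.2 z [-0.0179  0.0256 -0.9995]
```

Floating works well; continuing with little lateral correction.

>>> {"method": "send_rows", "body": {
  "motion": [
    [[-0.5, -0.5, -0.2], -0.12],
    [[0, 0, -0.2], -0.12],
    [[0, 0, -0.2], -0.12],
    [[0, 0, -0.2], -0.12],
    [[0, 0, -0.2], -0.12]
  ]
}}

```text
time_s: 18.33
position: [0.4704, -0.3294, 0.1071]
tcp_rot: [[0.604, -0.797, -0.015], [-0.797, -0.604, 0.027], [-0.03, -0.004, -1.0]]
force: [0.5, 0.3, -1.2]
opening: 0.546
```

>>> {"method": "send_rows", "body": {
  "motion": [
    [[0, 0, -0.2], -0.12],
    [[0, 0, -0.2], -0.12],
    [[0, 0, -0.2], -0.12],
    [[0, 0, -0.2], -0.12],
    [[0, 0, -0.2], -0.12]
  ]
}}

```text
time_s: 18.75
position: [0.4712, -0.3315, 0.1077]
tcp_rot: [[0.956, -0.294, -0.011], [-0.294, -0.956, 0.024], [-0.018, -0.019, -1.0]]
force: [-1.3, -0.6, -0.3]
opening: 0.543
```

```bash
python3 go.py .471 -.328 .108
```

```text
t 18.75 pos [ 0.4712 -0.3315  0.1077] F [-1.3 -0.6 -0.3] M [-0.34 -0.11 -0.77] open 0.543 q [-46.5  35.8  93.9   0.6  51.7 -29.8]
tool shift [-1.3 -3.3 -0.2] world [-0.2  3.5  0.3] yaw -17.1 z [-0.0112  0.0237 -0.9997]
```

>>> {"method": "send_rows", "body": {
  "motion": [
    [[-0.7, -1.8, -0.2], -0.12],
    [[0, -0.2, -0.2], -0.12],
    [[0, -0.2, -0.2], -0.12],
    [[0, -0.2, -0.2], -0.12],
    [[0, -0.2, -0.2], -0.12]
  ]
}}

```text
time_s: 19.17
position: [0.4714, -0.3318, 0.1082]
tcp_rot: [[0.947, 0.321, -0.009], [0.321, -0.947, 0.018], [-0.003, -0.02, -1.0]]
force: [-1.5, -0.4, -1.4]
opening: 0.544
```

```bash
python3 go.py .471 -.328 .109
```

```text
t 19.17 pos [ 0.4714 -0.3318  0.1082] F [-1.5 -0.4 -1.4] M [-0.21  0.04 -0.28] open 0.544 q [-46.4  35.7  94.    0.4  51.4 -65.4]
tool shift [ 0.8 -3.7 -0.8] world [-0.4  3.8  0.8] yaw 18.7 z [-0.0093  0.0182 -0.9998]
```

>>> {"method": "send_rows", "body": {
  "motion": [
    [[0.4, -2.4, -0.3], -0.12],
    [[0.2, -0.5, -0.3], -0.12],
    [[0.2, -0.5, -0.3], -0.12],
    [[0.2, -0.3, -0.2], -0.12],
    [[0.2, -0.2, -0.2], -0.12]
  ]
}}

```text
time_s: 19.58
position: [0.47, -0.3291, 0.1096]
tcp_rot: [[0.581, 0.814, -0.01], [0.814, -0.581, 0.016], [0.008, -0.018, -1.0]]
force: [-0.4, -1.0, 0.3]
opening: 0.546
```

```bash
python3 go.py .471 -.328 .11
```

```text
t 19.58 pos [ 0.47   -0.3291  0.1096] F [-0.4 -1.   0.3] M [-0.43  0.13 -0.27] open 0.546 q [ -46.3   35.4   94.4    0.3   51.3 -101. ]
tool shift [ 1.5  0.2 -0.4] world [1.  1.1 0.4] yaw 54.5 z [-0.01    0.0165 -0.9998]
```

>>> {"method": "send_rows", "body": {
  "motion": [
    [[0.8, 0, -0.2], -0.12],
    [[0.1, 0, -0.2], -0.12],
    [[0, 0, -0.2], -0.12],
    [[0, 0, -0.2], -0.12],
    [[0, 0, -0.2], -0.12]
  ]
}}

```text
time_s: 20.0
position: [0.4712, -0.3315, 0.1107]
tcp_rot: [[-0.005, 1.0, -0.006], [1.0, 0.005, 0.011], [0.011, -0.006, -1.0]]
force: [3.5, -1.3, -6.6]
opening: 0.544
```

>>> {"method": "send_rows", "body": {
  "motion": [
    [[0, 0, -0.2], -0.12],
    [[0, 0, -0.2], -0.12],
    [[0, 0, 0], 0],
    [[0, 0, 0], 0],
    [[0, 0, 0], 0]
  ]
}}

```text
time_s: 20.42
position: [0.4737, -0.3321, 0.11]
tcp_rot: [[-0.249, 0.969, -0.001], [0.969, 0.249, 0.01], [0.01, 0.002, -1.0]]
force: [-0.1, 0.9, -0.1]
opening: 0.547
```

>>> {"method": "send_rows", "body": {
  "motion": [
    [[0, 0, 0], 0],
    [[0, 0, 0], 0],
    [[0, 0, 0], 0],
    [[0, 0, 0], 0.1],
    [[0, 0, 0], 0.125]
  ],
  "gripper": 0
}}

```text
time_s: 20.83
position: [0.4734, -0.3319, 0.1104]
tcp_rot: [[-0.016, 1.0, -0.001], [1.0, 0.016, 0.011], [0.011, -0.001, -1.0]]
force: [-0.8, 0.0, 0.3]
opening: 0.84
```

```bash
python3 go.py .471 -.328 .111
```

```text
t 20.83 pos [ 0.4734 -0.3319  0.1104] F [-0.8  0.   0.3] M [ 0.1  -0.02 -0.03] open 0.84 q [ -46.3   35.4   94.2    0.5   50.9 -137.5]
tool shift [ 4.  -2.4 -0.6] world [-2.4  3.9  0.6] yaw 90.9 z [-0.001   0.0105 -0.9999]
```

>>> {"method": "send_rows", "body": {
  "motion": [
    [[3, -2, 0], 0],
    [[0, 0, 0], 0.125],
    [[0, 0, 0], 0.125],
    [[0, 0, 0], 0.125],
    [[0, 0, 0], 0.125]
  ]
}}

```text
time_s: 21.25
position: [0.4703, -0.3278, 0.1107]
tcp_rot: [[0.468, 0.884, -0.002], [0.884, -0.468, 0.011], [0.009, -0.007, -1.0]]
force: [-0.5, 0.2, 0.7]
opening: 0.995
```

>>> {"method": "send_rows", "body": {
  "motion": [
    [[0, 0, 0], 0.125],
    [[0, 0, 0], 0.125],
    [[0, 0, 0], 0.125],
    [[0, 0, 0], 0.125],
    [[0, 0, 0], 0.125]
  ]
}}

```text
time_s: 21.67
position: [0.4691, -0.3263, 0.111]
tcp_rot: [[0.897, 0.443, -0.003], [0.443, -0.897, 0.013], [0.003, -0.013, -1.0]]
force: [-0.2, -0.6, -0.1]
opening: 1.004
```

>>> {"method": "send_rows", "body": {
  "motion": [
    [[0, 0, 0], 0.125],
    [[0, 0, 0], 0.125],
    [[0, 0, 0], 0.125],
    [[0, 0, 0], 0.125],
    [[0, 0, 0], 0.125]
  ]
}}

```text
time_s: 22.08
position: [0.4678, -0.3247, 0.1112]
tcp_rot: [[0.986, -0.166, -0.004], [-0.166, -0.986, 0.014], [-0.006, -0.013, -1.0]]
force: [0.0, -0.2, 0.4]
opening: 1.0
```

>>> {"method": "send_rows", "body": {
  "motion": [
    [[0, 0, 0], 0.125],
    [[0, 0, 0], 0.125],
    [[0, 0, 0], 0.125],
    [[0, 0, 0], 0.125],
    [[0, 0, 0], 0.125]
  ]
}}

```text
time_s: 22.5
position: [0.4665, -0.3232, 0.1115]
tcp_rot: [[0.703, -0.711, -0.005], [-0.711, -0.703, 0.015], [-0.014, -0.007, -1.0]]
force: [0.7, 0.4, 0.1]
opening: 1.001
```

>>> {"method": "send_rows", "body": {
  "motion": [
    [[0, 0, 0], 0.125],
    [[0, 0, 0], 0.125],
    [[0, 0, 0], 0.125],
    [[0, 0, 0], 0.125],
    [[0, 0, 0], 0.125]
  ]
}}

```text
time_s: 22.92
position: [0.4652, -0.3216, 0.1118]
tcp_rot: [[0.154, -0.988, -0.006], [-0.988, -0.154, 0.016], [-0.017, 0.004, -1.0]]
force: [0.1, -0.1, 0.3]
opening: 1.0
```

```bash
python3 go.py .471 -.328 .1105;  python3 - <<'E'
from h import *
c=capture("side");cv2.imwrite("pics/s6.png",cv2.resize(c["image"][200:320,240:380],None,fx=5,fy=5))
E
```

```text
t 22.92 pos [ 0.4652 -0.3216  0.1118] F [ 0.1 -0.1  0.3] M [ 0.07  0.05 -0.  ] open 1.0 q [-46.2  34.7  95.7   0.5  50.5  34.6]
tool shift [ 7.2 -4.7  1.2] world [ 5.8 -6.4 -1.3] yaw -81.1 z [-0.0062  0.016  -0.9999]
```

View pics/s6.png

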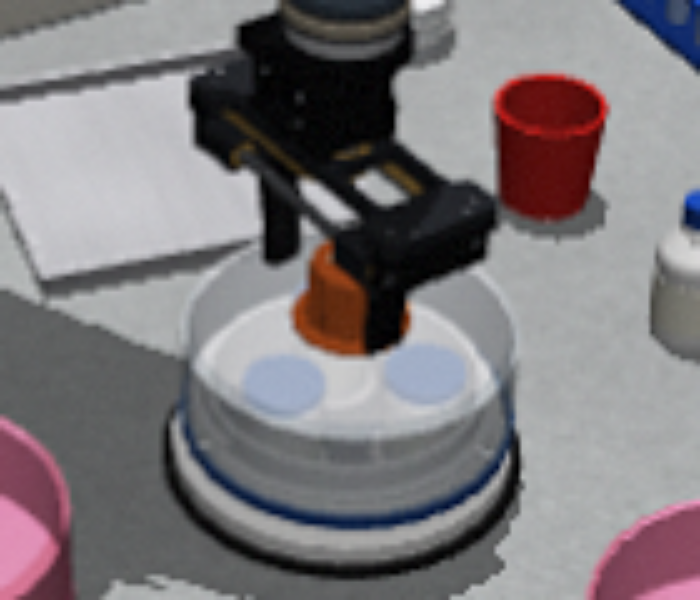

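>>> {"method": "send_rows", "body": {
  "motion": [
    [[4.2, -3.2, 0.5], 0.125],
    [[3.4, -2.4, 0.5], 0.125],
    [[0, 0, 0], 0.1],
    [[0, 0, 0], 0],
    [[0, 0, 0], 0]
  ]
}}

```text
time_s: 23.38
position: [0.4707, -0.3276, 0.1109]
tcp_rot: [[-0.182, -0.983, -0.007], [-0.983, 0.182, 0.017], [-0.015, 0.01, -1.0]]
force: [-0.2, 0.5, 0.4]
opening: 1.001
```

```bash
python3 go.py .472 -.329 .1105
```

```text
t 23.38 pos [ 0.4707 -0.3276  0.1109] F [-0.2  0.5  0.4] M [ 0.01  0.17 -0.  ] open 1.001 q [-46.2  35.2  94.5   0.5  51.2  54. ]
tool shift [ 1.2 -1.5  0.3] world [ 1.3 -1.4 -0.4] yaw -100.5 z [-0.0071  0.017  -0.9998]
```

>>> {"method": "send_rows", "body": {
  "motion": [
    [[1.2, -1.5, 0.3], 0],
    [[0, 0, 0], 0],
    [[0, 0, 0], 0],
    [[0, 0, 0], 0],
    [[0, 0, 0], 0]
  ],
  "gripper": 1
}}

```text
time_s: 23.8
position: [0.4716, -0.3286, 0.1105]
tcp_rot: [[-0.17, -0.985, -0.008], [-0.985, 0.17, 0.018], [-0.016, 0.011, -1.0]]
force: [-1.0, -0.4, -0.6]
opening: 0.704
```

>>> {"method": "send_rows", "body": {
  "motion": [
    [[0, 0, 0], 0],
    [[0, 0, 0], 0],
    [[0, 0, 0], 0],
    [[0, 0, 0], 0],
    [[0, 0, 0], 0]
  ]
}}

```text
time_s: 24.22
position: [0.4715, -0.3287, 0.1107]
tcp_rot: [[-0.168, -0.986, -0.008], [-0.986, 0.168, 0.017], [-0.015, 0.011, -1.0]]
force: [-0.9, 0.1, 0.8]
opening: 0.545
```

>>> {"method": "send_rows", "body": {
  "motion": [
    [[0, 0, -0.2], -0.12],
    [[0, 0, -0.2], -0.12],
    [[0, 0, -0.2], -0.12],
    [[0, 0, -0.2], -0.12],
    [[0, 0, -0.2], -0.12]
  ]
}}

```text
time_s: 24.63
position: [0.4702, -0.3312, 0.1116]
tcp_rot: [[0.438, -0.899, -0.01], [-0.899, -0.438, 0.013], [-0.016, 0.003, -1.0]]
force: [-1.4, -0.8, -0.8]
opening: 0.542
```

```bash
python3 go.py .472 -.329 .1115
```

```text
t 24.63 pos [ 0.4702 -0.3312  0.1116] F [-1.4 -0.8 -0.8] M [-0.41  0.22 -0.3 ] open 0.542 q [-46.3  35.3  94.3   0.1  51.4  17.6]
tool shift [-1.2 -2.6  0.1] world [ 1.8  2.2 -0.1] yaw -64.0 z [-0.0097  0.0126 -0.9999]
```

>>> {"method": "send_rows", "body": {
  "motion": [
    [[-0.7, -1.6, -0.2], -0.12],
    [[-0.1, -0.3, -0.2], -0.12],
    [[0, -0.3, -0.2], -0.12],
    [[0, -0.3, -0.2], -0.12],
    [[0, -0.2, -0.2], -0.12]
  ]
}}

```text
time_s: 25.05
position: [0.471, -0.3313, 0.1125]
tcp_rot: [[0.881, -0.473, -0.011], [-0.473, -0.881, 0.01], [-0.014, -0.004, -1.0]]
force: [-2.3, -0.6, 0.3]
opening: 0.545
```

```bash
python3 go.py .472 -.329 .1125
```

```text
t 25.05 pos [ 0.471  -0.3313  0.1125] F [-2.3 -0.6  0.3] M [-0.27  0.24 -0.23] open 0.545 q [-46.2  35.2  94.2  -0.1  51.5 -17.9]
tool shift [-0.2 -2.5  0. ] world [1.  2.3 0. ] yaw -28.2 z [-0.0106  0.01   -0.9999]
```

>>> {"method": "send_rows", "body": {
  "motion": [
    [[0, -1.5, -0.2], -0.12],
    [[0, -0.3, -0.2], -0.12],
    [[0, -0.3, -0.2], -0.12],
    [[0, -0.3, -0.2], -0.12],
    [[0, -0.2, -0.2], -0.12]
  ]
}}

```text
time_s: 25.47
position: [0.4703, -0.3306, 0.1134]
tcp_rot: [[0.991, 0.132, -0.013], [0.132, -0.991, 0.008], [-0.012, -0.01, -1.0]]
force: [-0.9, -1.1, -1.5]
opening: 0.54
```

>>> {"method": "send_rows", "body": {
  "motion": [
    [[0, -1, -0.3], -0.12],
    [[0, -0.3, -0.3], -0.12],
    [[0, -0.3, -0.3], -0.12],
    [[0, -0.3, -0.3], -0.12],
    [[0, -0.2, -0.3], -0.12]
  ]
}}

```text
time_s: 25.88
position: [0.4711, -0.3317, 0.1144]
tcp_rot: [[0.727, 0.687, -0.008], [0.687, -0.727, 0.002], [-0.004, -0.007, -1.0]]
force: [0.6, -0.6, -2.6]
opening: 0.545
```

```bash
python3 go.py .472 -.329 .114
```

```text
t 25.88 pos [ 0.4711 -0.3317  0.1144] F [ 0.6 -0.6 -2.6] M [-0.11 -0.41 -0.19] open 0.545 q [-46.1  35.   94.3  -0.3  51.1 -89.3]
tool shift [ 2.5 -1.4  0.4] world [ 0.9  2.7 -0.4] yaw 43.4 z [-0.008   0.0025 -1.    ]
```

>>> {"method": "send_rows", "body": {
  "motion": [
    [[1, -0.5, -0.3], -0.12],
    [[0.2, 0, -0.3], -0.12],
    [[0.2, 0, -0.3], -0.12],
    [[0, 0, -0.3], -0.12],
    [[0, 0, -0.3], -0.12]
  ]
}}

```text
time_s: 26.3
position: [0.4734, -0.3321, 0.115]
tcp_rot: [[0.188, 0.982, -0.003], [0.982, -0.188, -0.0], [-0.001, -0.003, -1.0]]
force: [2.7, 0.7, -2.3]
opening: 0.546
```

>>> {"method": "send_rows", "body": {
  "motion": [
    [[0, 0, -0.7], 0],
    [[0, 0, -0.7], 0],
    [[0, 0, -0.7], 0],
    [[0, 0, -0.7], 0],
    [[0, 0, -0.7], 0]
  ]
}}

```text
time_s: 26.72
position: [0.4727, -0.3307, 0.1169]
tcp_rot: [[0.195, 0.981, -0.005], [0.981, -0.195, 0.003], [0.002, -0.006, -1.0]]
force: [0.5, 0.1, -3.8]
opening: 0.546
```

```bash
python3 go.py .472 -.329 .114
```

```text
t 26.72 pos [ 0.4727 -0.3307  0.1169] F [ 0.5  0.1 -3.8] M [ 0.04 -0.26  0.03] open 0.546 q [-4.600e+01  3.480e+01  9.420e+01 -1.000e-01  5.140e+01 -1.247e+02]
tool shift [ 1.5 -0.9  2.9] world [-0.7  1.7 -2.9] yaw 78.8 z [-0.0055  0.0035 -1.    ]
```

>>> {"method": "send_rows", "body": {
  "motion": [
    [[0, 0, -1.2], 0],
    [[0, 0, -1.2], 0],
    [[0, 0, -1.2], 0],
    [[0, 0, -1.2], 0],
    [[0, 0, -1.2], 0]
  ]
}}

```text
time_s: 27.13
position: [0.4726, -0.3302, 0.1229]
tcp_rot: [[0.198, 0.98, -0.006], [0.98, -0.198, 0.005], [0.003, -0.007, -1.0]]
force: [0.4, 0.1, -3.6]
opening: 0.542
```

>>> {"method": "send_rows", "body": {
  "motion": [
    [[0, 0, -4], 0],
    [[0, 0, -4], 0],
    [[0, 0, -5], 0],
    [[0, 0, -5], 0],
    [[0, 0, -5], 0]
  ]
}}

```text
time_s: 27.55
position: [0.4716, -0.3299, 0.1477]
tcp_rot: [[0.197, 0.98, -0.008], [0.98, -0.197, 0.006], [0.004, -0.009, -1.0]]
force: [-0.4, 0.3, -2.7]
opening: 0.544
```

```bash
python3 go.py .472 -.329 .2; python3 - <<'E'
from h import *
c=capture("side");cv2.imwrite("pics/s7.png",cv2.resize(c["image"][180:320,220:390],None,fx=4,fy=4))
E
```

```text
t 27.55 pos [ 0.4716 -0.3299  0.1477] F [-0.4  0.3 -2.7] M [ 0.07 -0.06 -0.01] open 0.544 q [-4.600e+01  3.220e+01  9.290e+01 -1.000e-01  5.540e+01 -1.246e+02]
tool shift [  1.2  -0.3 -52.3] world [ 0.4  0.9 52.3] yaw 78.6 z [-0.0085  0.0057 -0.9999]
```

View pics/s7.png

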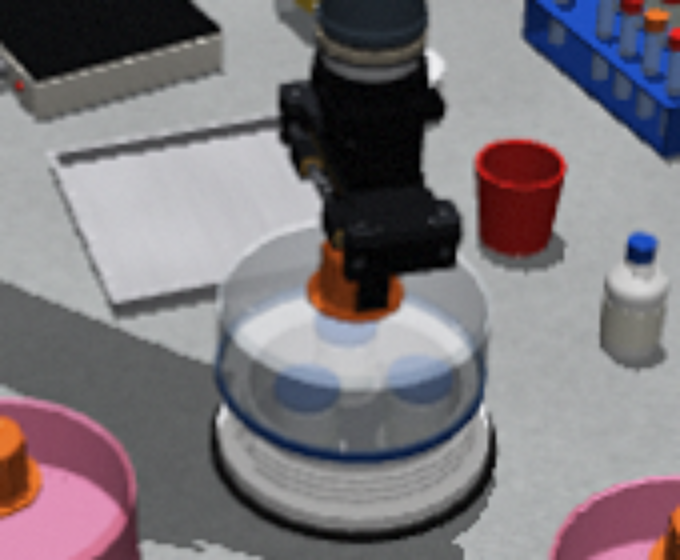

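The lid is off the thread: the force reads its weight of about 3 N and the blue band is clear of the wall. I'll lift it well clear and measure the tray.

>>> {"method": "send_rows", "body": {
  "motion": [
    [[0, 0, -11], 0],
    [[0, 0, -11], 0],
    [[0, 0, -11], 0],
    [[0, 0, -11], 0],
    [[0, 0, -11], 0]
  ]
}}

```text
time_s: 28.02
position: [0.4709, -0.3295, 0.2052]
tcp_rot: [[0.198, 0.98, -0.011], [0.98, -0.197, 0.007], [0.005, -0.012, -1.0]]
force: [-0.7, 0.1, -3.1]
opening: 0.543
```

```bash
python3 go.py .472 -.329 .2; python3 - <<'E'
from h import *
for n in ("side","scene"):
    c=capture(n)
    for r in place_of(n,"tray")[:3]:
        print(n,np.round(r["xy"],1),round(r["p"],2),atz(c,r["xy"],0)[:2].round(4))
    u,v=(273,233) if n=="side" else (292,241)
    cv2.imwrite(f"pics/t8{n}.png",cv2.resize(c["image"][v-50:v+50,u-66:u+66],None,fx=6,fy=6,interpolation=cv2.INTER_CUBIC))
E
```

```text
t 28.02 pos [ 0.4709 -0.3295  0.2052] F [-0.7  0.1 -3.1] M [ 0.07 -0.03 -0.  ] open 0.543 q [ -46.    27.8   89.9   -0.2   62.9 -124.6]
tool shift [0.7 1.1 5.2] world [ 1.1  0.5 -5.2] yaw 78.6 z [-0.0106  0.0072 -0.9999]
side [273.  235.1] 0.68 [ 0.4938 -0.0217]
side [319.2 206.4] 0.17 [0.7285 0.0789]
scene [292.3 241.3] 0.85 [ 0.4969 -0.0189]
scene [242.  174.2] 0.67 [ 0.3307 -0.4923]
```

View pics/t8side.png

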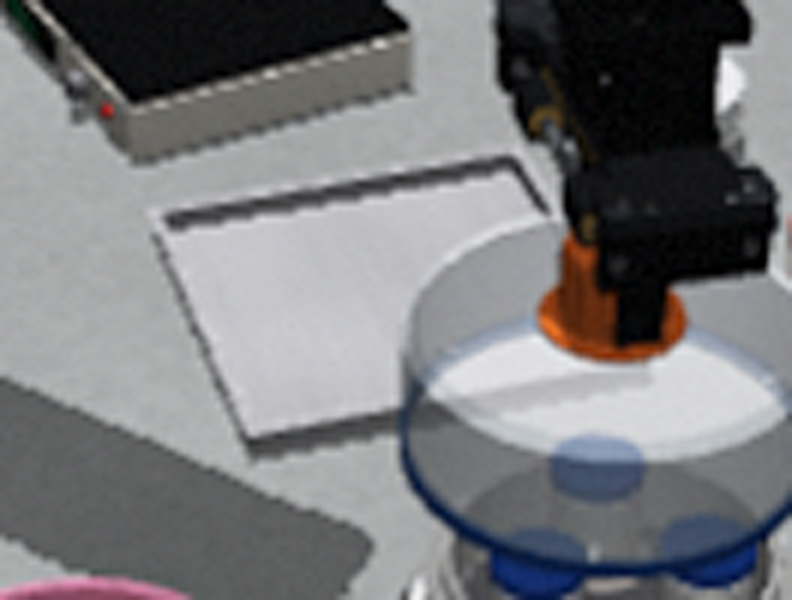

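View pics/t8scene.png

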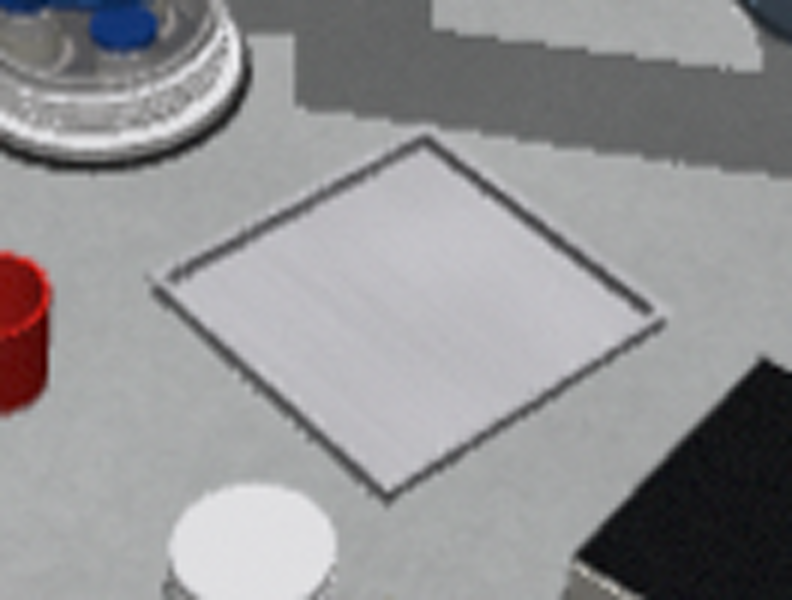

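```bash
python3 - <<'E'
from h import *
c=capture("scene")
P=[]
for u,v in ((153,281),(425,134),(665,319),(388,490)):
    P.append(atz(c,((u+.5)/6-.5+226,(v+.5)/6-.5+191),.016)[:2])
P=np.array(P);print(P.round(4),P.mean(0).round(4))
d=[np.linalg.norm(P[i]-P[(i+1)%4]).round(4) for i in range(4)];print(d)
for i in range(4):
    e=P[(i+1)%4]-P[i];print(np.degrees(np.arctan2(e[1],e[0])).round(1))
E
python3 go.py .497 -.015 .21
```

```text
[[ 0.6026 -0.1358]
 [ 0.3755 -0.1083]
 [ 0.4038  0.1206]
 [ 0.6273  0.0911]] [ 0.5023 -0.0081]
[np.float64(0.2288), np.float64(0.2306), np.float64(0.2255), np.float64(0.2283)]
173.1
83.0
-7.5
-96.2
t 28.27 pos [ 0.4707 -0.3293  0.204 ] F [ 0.4 -0.4 -3.1] M [ 0.12  0.01 -0.1 ] open 0.543 q [ -46.    27.9   90.    -0.2   62.8 -124.6]
tool shift [313.3 -36.3  -3.8] world [ 26.3 314.3   6. ] yaw 78.6 z [-0.0111  0.0079 -0.9999]
```

>>> {"method": "send_rows", "body": {
  "motion": [
    [[18, -2, 0], 0],
    [[32, -3, 0], 0],
    [[38, -4, 0], 0],
    [[38, -4, 0], 0],
    [[38, -4, 0], 0]
  ]
}}

```text
time_s: 28.68
position: [0.4858, -0.1662, 0.2003]
tcp_rot: [[0.21, 0.978, -0.013], [0.978, -0.21, 0.007], [0.004, -0.015, -1.0]]
force: [0.7, -0.9, -3.0]
opening: 0.545
```

>>> {"method": "send_rows", "body": {
  "motion": [
    [[38, -4, 0], 0],
    [[38, -4, 0], 0],
    [[35, -3.5, 0], 0],
    [[24, -2.5, 0], 0],
    [[10, -1, 0], 0]
  ]
}}

```text
time_s: 29.1
position: [0.4951, -0.0046, 0.1972]
tcp_rot: [[0.208, 0.978, -0.025], [0.978, -0.208, 0.015], [0.01, -0.028, -1.0]]
force: [-0.0, -0.4, -2.7]
opening: 0.543
```

```bash
python3 go.py .5023 -.0081 .1
```

```text
t 29.1 pos [ 0.4951 -0.0046  0.1972] F [-0.  -0.4 -2.7] M [ 0.04 -0.09  0.02] open 0.543 q [-13.8  22.9 101.    0.6  57.7 -92.1]
tool shift [-2.9 10.5 96.9] world [  7.2  -3.5 -97.2] yaw 78.0 z [-0.0254  0.0152 -0.9996]
```

>>> {"method": "send_rows", "body": {
  "motion": [
    [[-1.5, 5, 6], 0],
    [[-1.4, 5, 14], 0],
    [[0, 0, 18], 0],
    [[0, 0, 16], 0],
    [[0, 0, 8], 0]
  ]
}}

```text
time_s: 29.52
position: [0.5019, -0.0033, 0.1314]
tcp_rot: [[0.199, 0.98, -0.025], [0.98, -0.199, 0.015], [0.01, -0.028, -1.0]]
force: [-0.5, -0.2, -3.4]
opening: 0.545
```

```bash
python3 go.py .5023 -.0081 .081; python3 - <<'E'
from h import *
for n in ("side","scene"):
    c=capture(n)
    cv2.imwrite(f"pics/t9{n}.png",cv2.resize(c["image"][150:300,200:400],None,fx=4,fy=4,interpolation=cv2.INTER_CUBIC))
E
```

```text
t 29.52 pos [ 0.5019 -0.0033  0.1314] F [-0.5 -0.2 -3.4] M [ 0.05 -0.03 -0.04] open 0.545 q [-13.5  29.3 103.5   0.7  48.7 -92.5]
tool shift [-5.1  2.7 50.3] world [  0.4  -4.8 -50.4] yaw 78.5 z [-0.0251  0.0153 -0.9996]
```

View pics/t9side.png

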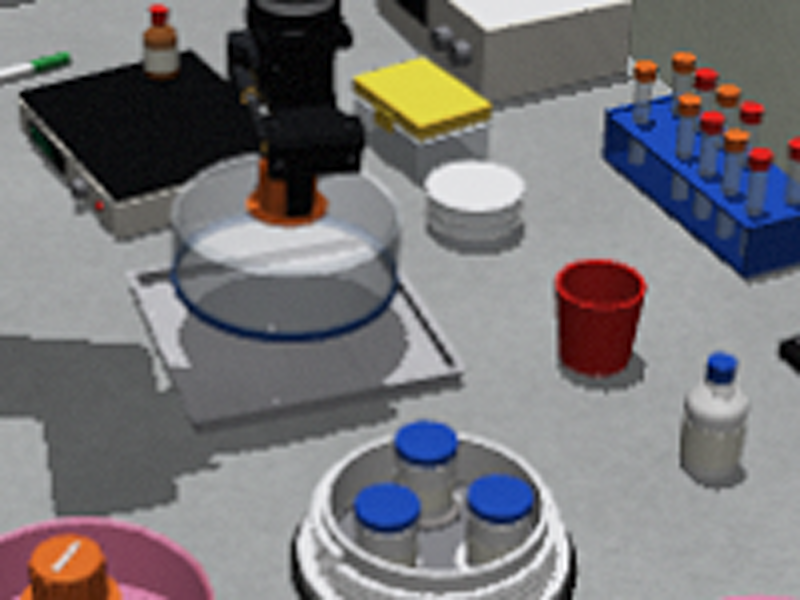

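View pics/t9scene.png

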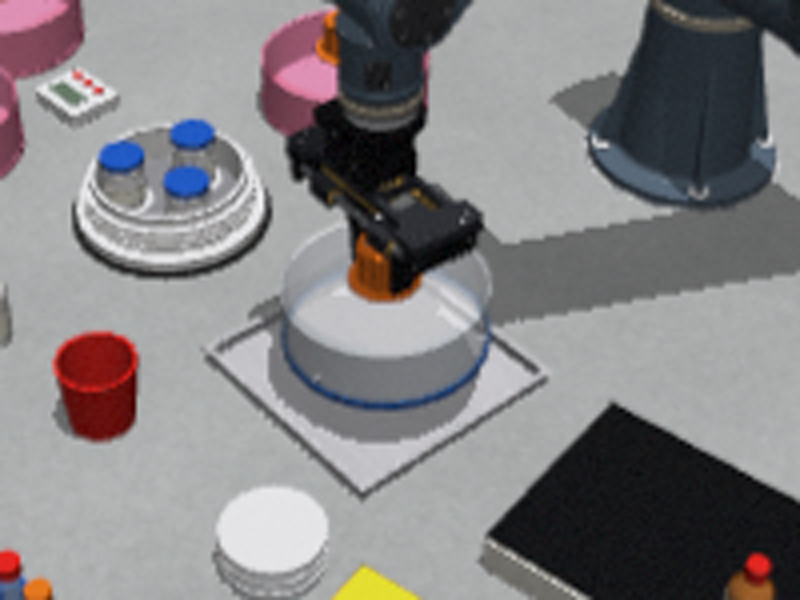

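>>> {"method": "send_rows", "body": {
  "motion": [
    [[-2.4, 1.3, 10], 0],
    [[-2.4, 1.3, 10], 0],
    [[0, 0, 10], 0],
    [[0, 0, 6], 0],
    [[0, 0, 2], 0]
  ]
}}

```text
time_s: 30.03
position: [0.5049, -0.0108, 0.0921]
tcp_rot: [[0.201, 0.979, -0.021], [0.979, -0.201, 0.014], [0.009, -0.023, -1.0]]
force: [-0.4, -0.3, -1.9]
opening: 0.545
```

```bash
python3 go.py .5035 -.0085 .081
```

```text
t 30.03 pos [ 0.5049 -0.0108  0.0921] F [-0.4 -0.3 -1.9] M [ 0.1  -0.07 -0.03] open 0.545 q [-14.2  33.3 104.8   0.7  43.2 -93.1]
tool shift [ 1.9 -1.6 11.1] world [ -1.4   2.3 -11.1] yaw 78.4 z [-0.0209  0.0139 -0.9997]
```

>>> {"method": "send_rows", "body": {
  "motion": [
    [[1.6, -1.4, 2], 0],
    [[0, 0, 2], 0],
    [[0, 0, 2], 0],
    [[0, 0, 1.5], 0],
    [[0, 0, 1], 0]
  ]
}}

```text
time_s: 30.45
position: [0.5031, -0.0087, 0.084]
tcp_rot: [[0.202, 0.979, -0.022], [0.979, -0.202, 0.014], [0.01, -0.024, -1.0]]
force: [-2.5, 2.1, 5.9]
opening: 0.541
```

```bash
python3 go.py .5035 -.0085 .081
```

```text
t 30.45 pos [ 0.5031 -0.0087  0.084 ] F [-2.5  2.1  5.9] M [-0.17  0.25 -0.14] open 0.541 q [-14.   34.1 105.3   0.7  42.  -92.9]
tool shift [0.3 0.4 3. ] world [ 0.4  0.2 -3. ] yaw 78.3 z [-0.0218  0.0142 -0.9997]
```

>>> {"method": "send_rows", "body": {
  "motion": [
    [[0, 0, 0.8], 0],
    [[0, 0, 0.8], 0],
    [[0, 0, 0], 0],
    [[0, 0, 0], 0],
    [[0, 0, 0], 0]
  ]
}}

```text
time_s: 30.87
position: [0.5041, -0.0091, 0.0849]
tcp_rot: [[0.201, 0.979, -0.017], [0.98, -0.201, 0.012], [0.008, -0.019, -1.0]]
force: [-0.9, -0.2, -2.5]
opening: 0.542
```

>>> {"method": "send_rows", "body": {
  "motion": [
    [[0, 0, 0], 0],
    [[0, 0, 0], 0],
    [[0, 0, 0], 0],
    [[0, 0, 0], 0],
    [[0, 0, 0], 0]
  ],
  "gripper": 0
}}

```text
time_s: 31.28
position: [0.5063, -0.0095, 0.0851]
tcp_rot: [[0.201, 0.98, -0.013], [0.98, -0.201, 0.011], [0.009, -0.015, -1.0]]
force: [-0.7, -0.5, -0.6]
opening: 0.838
```

>>> {"method": "send_rows", "body": {
  "motion": [
    [[0, 0, 0], 0],
    [[0, 0, -5], 0],
    [[0, 0, -15], 0],
    [[0, 0, -25], 0],
    [[0, 0, -35], 0]
  ]
}}

```text
time_s: 31.7
position: [0.5027, -0.0095, 0.1618]
tcp_rot: [[0.201, 0.979, -0.029], [0.979, -0.201, 0.016], [0.009, -0.031, -0.999]]
force: [0.8, 0.6, 0.3]
opening: 0.993
```

```bash
python3 go.py .472 -.328 .2; python3 - <<'E'
from h import *
for n in ("side","scene"):
    c=capture(n)
    cv2.imwrite(f"pics/u1{n}.png",cv2.resize(c["image"][150:300,200:400],None,fx=4,fy=4,interpolation=cv2.INTER_CUBIC))
E
```

```text
t 31.7 pos [ 0.5027 -0.0095  0.1618] F [0.8 0.6 0.3] M [ 0.07 -0.06 -0.01] open 0.993 q [-14.1  26.6 101.8   0.6  53.4 -92.9]
tool shift [-317.8   32.8  -42.2] world [ -30.7 -318.5   38.2] yaw 78.4 z [-0.0289  0.0155 -0.9995]
```

View pics/u1side.png

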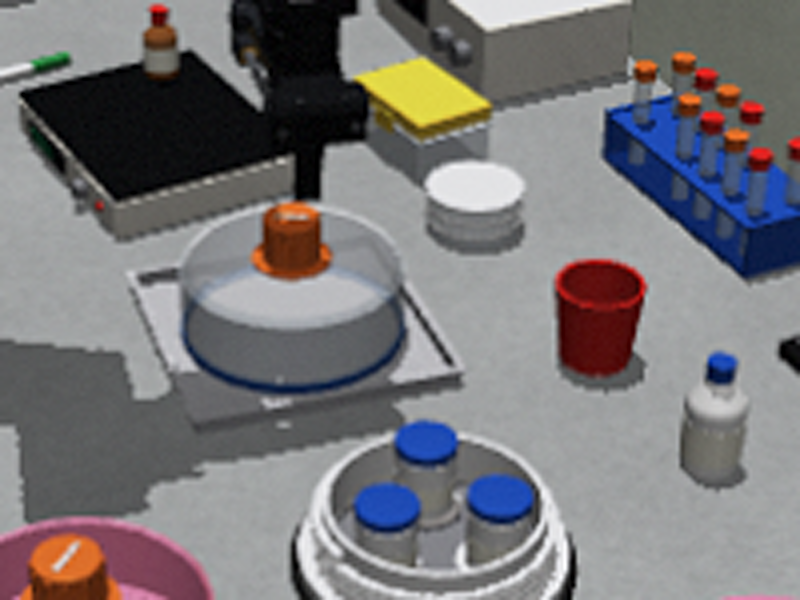

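View pics/u1scene.png

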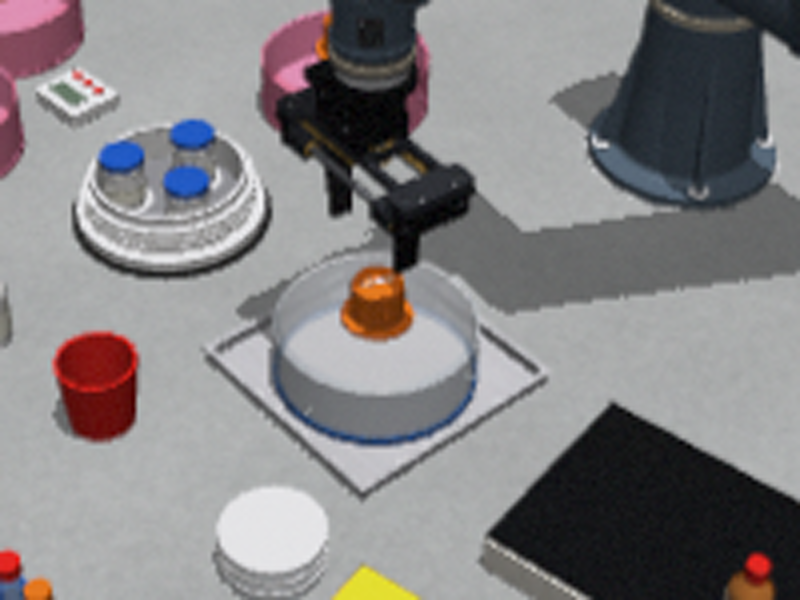

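The lid lies flat on the tray, knob up, and the tray hasn't moved. In the side crop, three blue-lidded pots stand in the jar at (425,443), (388,505) and (500,497). I'll go back over the jar to measure them.

>>> {"method": "send_rows", "body": {
  "motion": [
    [[-25, 5, -10], 0],
    [[-35, 7, -10], 0],
    [[-36, 7.5, -8], 0],
    [[-36, 7.5, -8], 0],
    [[-36, 7.5, -8], 0]
  ],
  "gripper": 0.31
}}

```text
time_s: 32.22
position: [0.5069, -0.1799, 0.2103]
tcp_rot: [[0.188, 0.982, -0.015], [0.982, -0.188, 0.015], [0.012, -0.018, -1.0]]
force: [0.2, 0.9, 0.5]
opening: 0.732
```

>>> {"method": "send_rows", "body": {
  "motion": [
    [[-36, 7.5, -8], 0],
    [[-36, 7.5, -8], 0],
    [[-36, 7.5, -8], 0],
    [[-28, 6, -6], 0],
    [[-12, 3, -3], 0]
  ]
}}

```text
time_s: 32.63
position: [0.5082, -0.3438, 0.2415]
tcp_rot: [[0.192, 0.981, -0.015], [0.981, -0.192, 0.013], [0.01, -0.017, -1.0]]
force: [0.1, 0.7, -0.2]
opening: 0.688
```

```bash
cat > pots.py <<'E'
from h import *
import sys
s=st()
c=capture("wrist");cv2.imwrite(sys.argv[1],c["image"])
z=float(sys.argv[2]) if len(sys.argv)>2 else .081
for r in place_of("wrist","pot_a_lid_top")[:6]:
    if r["p"]>.2: print("net",np.round(r["xy"],1),round(r["p"],2),atz(c,r["xy"],z)[:2].round(4))
hsv=cv2.cvtColor(c["image"],cv2.COLOR_BGR2HSV)
m=cv2.inRange(hsv,(105,140,40),(128,255,255))
n,l,ss,ce=cv2.connectedComponentsWithStats(m)
for i in range(1,n):
    if ss[i,4]>150:
        cn=max(cv2.findContours(((l==i)*255).astype(np.uint8),cv2.RETR_EXTERNAL,cv2.CHAIN_APPROX_NONE)[0],key=len)
        if len(cn)<5: continue
        e=cv2.fitEllipse(cn)
        # world radius
        p=np.array([atz(c,q,z)[:2] for q in cn[:,0].astype(float)]);ctr,rad=cv2.minEnclosingCircle((p*1000).astype(np.float32))
        print("blob",ss[i,4],ce[i].round(1),"ell",np.round(e[0],1),np.round(e[1],1),atz(c,e[0],z)[:2].round(4),"mec",np.round(ctr,1),round(rad,1))
E
python3 pots.py pics/v1.png
```

```text
t 32.63 pos [ 0.5082 -0.3438  0.2415] F [ 0.1  0.7 -0.2] M [ 0.11 -0.12  0.08] open 0.688 q [-4.450e+01  2.870e+01  8.170e+01 -1.000e-01  7.080e+01 -1.234e+02]
net [261.4  95.9] 0.62 [ 0.4276 -0.3361]
blob 436 [516.8  98.8] ell [591.8 103.4] [173.9 205.5] [ 0.486  -0.0653] mec [486.6 -96.7] 72.7
blob 2549 [259.6  96.4] ell [259.6  96.5] [54.9 57.3] [ 0.4277 -0.3376] mec [ 428.2 -337.7] 23.2
blob 2317 [336.4 153.5] ell [336.4 153.5] [53.  53.9] [ 0.4863 -0.2826] mec [ 486.8 -282.8] 23.6
blob 2180 [250.4 191.1] ell [250.4 191.1] [51.7 51.9] [ 0.5042 -0.3615] mec [ 504.5 -361.6] 23.7
```

View pics/v1.png

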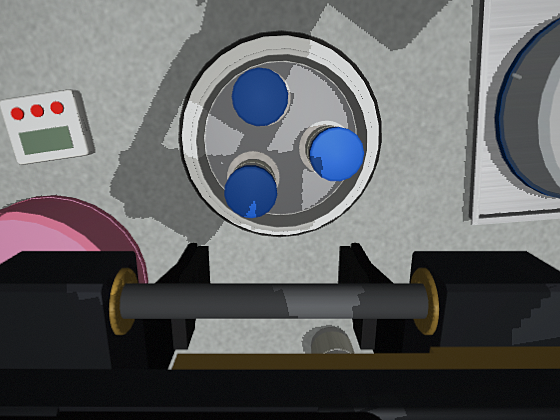

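The lids' fitted radius of 23.5 mm matches the model, and the spacing is about 80 mm. The pots are at (.428,-.338), (.487,-.283) and (.504,-.362). I'll pick the last one first, with the jaws tangential to the jar.

>>> {"method": "send_rows", "body": {
  "motion": [
    [[0, 0, 8], 0.125],
    [[0, 0, 8], 0.125],
    [[0, 0, 8], 0.125],
    [[0, 0, 8], 0.125],
    [[0, 0, 8], 0.125]
  ]
}}

```text
time_s: 33.15
position: [0.5063, -0.335, 0.1982]
tcp_rot: [[0.731, 0.682, -0.017], [0.682, -0.731, 0.02], [0.001, -0.027, -1.0]]
force: [0.3, -0.1, 0.5]
opening: 0.688
```

```bash
python3 go.py .5044 -.3616 .1
```

```text
t 33.15 pos [ 0.5063 -0.335   0.1982] F [ 0.3 -0.1  0.5] M [ 0.02 -0.08 -0.01] open 0.688 q [-44.1  31.   85.    0.2  65.5 -87.2]
tool shift [-19.7  20.7  97.6] world [ -1.9 -26.6 -98.2] yaw 43.0 z [-0.0171  0.0204 -0.9996]
```

>>> {"method": "send_rows", "body": {
  "motion": [
    [[-9, 9.5, 15], 0],
    [[-9, 9.5, 20], 0],
    [[-1, 1, 20], 0],
    [[0, 0, 14], 0],
    [[0, 0, 5], 0]
  ]
}}

```text
time_s: 33.57
position: [0.5032, -0.3495, 0.1179]
tcp_rot: [[0.73, 0.683, -0.023], [0.683, -0.729, 0.03], [0.004, -0.037, -0.999]]
force: [-0.8, 1.4, 0.6]
opening: 0.692
```

```bash
python3 go.py .5044 -.3616 .024
```

```text
t 33.57 pos [ 0.5032 -0.3495  0.1179] F [-0.8  1.4  0.6] M [ 0.06  0.02 -0.04] open 0.692 q [-45.4  37.5  87.4   0.3  57.2 -88.7]
tool shift [-7.8 13.2 93.5] world [  1.2 -12.1 -93.9] yaw 43.1 z [-0.0228  0.03   -0.9993]
```

>>> {"method": "send_rows", "body": {
  "motion": [
    [[-4, 6.5, 0], 0],
    [[-4, 6.5, 0], 0],
    [[0, 0, 0], 0],
    [[0, 0, 0], 0],
    [[0, 0, 0], 0]
  ]
}}

```text
time_s: 33.98
position: [0.5067, -0.3616, 0.1172]
tcp_rot: [[0.728, 0.685, -0.025], [0.686, -0.727, 0.033], [0.005, -0.041, -0.999]]
force: [-0.4, -0.1, -0.1]
opening: 0.695
```

```bash
python3 go.py .5044 -.3616 .024
```

```text
t 33.98 pos [ 0.5067 -0.3616  0.1172] F [-0.4 -0.1 -0.1] M [ 0.03 -0.08  0.  ] open 0.695 q [-45.9  38.2  85.8   0.3  58.4 -89.4]
tool shift [-2.1  2.3 93.2] world [ -2.3   0.  -93.2] yaw 43.3 z [-0.025   0.0333 -0.9991]
```

>>> {"method": "send_rows", "body": {
  "motion": [
    [[0, 0, 0], 0],
    [[0, 0, 0], 0],
    [[0, 0, 0], 0],
    [[0, 0, 0], 0],
    [[0, 0, 0], 0]
  ]
}}

```text
time_s: 34.4
position: [0.5077, -0.3625, 0.1201]
tcp_rot: [[0.728, 0.685, -0.022], [0.686, -0.727, 0.03], [0.005, -0.037, -0.999]]
force: [-0.1, -0.2, -0.4]
opening: 0.689
```

```bash
python3 go.py .5044 -.3616 .024
```

```text
t 34.4 pos [ 0.5077 -0.3625  0.1201] F [-0.1 -0.2 -0.4] M [-0.05 -0.04  0.  ] open 0.689 q [-45.9  38.   85.7   0.4  58.4 -89.4]
tool shift [-2.2  0.6 96.1] world [ -3.3   0.9 -96.1] yaw 43.3 z [-0.0215  0.0299 -0.9993]
```

>>> {"method": "send_rows", "body": {
  "motion": [
    [[-2.2, 0.6, 4], 0],
    [[0, 0, 8], 0],
    [[0, 0, 10], 0],
    [[0, 0, 8], 0],
    [[0, 0, 3], 0]
  ]
}}

```text
time_s: 34.82
position: [0.5058, -0.3639, 0.0847]
tcp_rot: [[0.728, 0.685, -0.02], [0.686, -0.727, 0.029], [0.005, -0.035, -0.999]]
force: [-0.3, 0.4, -0.4]
opening: 0.688
```

```bash
python3 go.py .5044 -.3616 .024
```

```text
t 34.82 pos [ 0.5058 -0.3639  0.0847] F [-0.3  0.4 -0.4] M [ 0.06 -0.06  0.  ] open 0.688 q [-46.1  40.7  87.    0.4  54.3 -89.7]
tool shift [ 0.3 -0.5 60.7] world [ -1.4   2.3 -60.7] yaw 43.3 z [-0.0204  0.0287 -0.9994]
```

>>> {"method": "send_rows", "body": {
  "motion": [
    [[0.3, -0.4, 8], 0],
    [[0, 0, 12], 0],
    [[0, 0, 14], 0],
    [[0, 0, 12], 0],
    [[0, 0, 5], 0]
  ]
}}

```text
time_s: 35.23
position: [0.504, -0.3611, 0.0274]
tcp_rot: [[0.728, 0.685, -0.022], [0.686, -0.727, 0.03], [0.005, -0.037, -0.999]]
force: [0.2, 0.3, -0.3]
opening: 0.687
```

```bash
python3 go.py .504 -.3611 .024
```

```text
t 35.23 pos [ 0.504  -0.3611  0.0274] F [ 0.2  0.3 -0.3] M [0.03 0.01 0.01] open 0.687 q [-46.1  45.4  88.6   0.4  48.1 -89.7]
tool shift [-0.   0.2  3.4] world [ 0.  -0.  -3.4] yaw 43.3 z [-0.0219  0.0303 -0.9993]
```

>>> {"method": "send_rows", "body": {
  "motion": [
    [[0, 0, 1.5], 0],
    [[0, 0, 0], 0],
    [[0, 0, 0], 0],
    [[0, 0, 0], 0],
    [[0, 0, 0], 0]
  ],
  "gripper": 1
}}

```text
time_s: 35.65
position: [0.5032, -0.36, 0.0234]
tcp_rot: [[0.728, 0.685, -0.024], [0.686, -0.727, 0.033], [0.005, -0.041, -0.999]]
force: [-0.2, 0.4, -1.2]
opening: 0.511
```

>>> {"method": "send_rows", "body": {
  "motion": [
    [[0, 0, 0], 0],
    [[0, 0, 0], 0],
    [[0, 0, -1], 0],
    [[0, 0, -2], 0],
    [[0, 0, -2], 0]
  ]
}}

```text
time_s: 36.07
position: [0.5036, -0.3605, 0.0297]
tcp_rot: [[0.728, 0.685, -0.023], [0.686, -0.727, 0.032], [0.005, -0.039, -0.999]]
force: [0.0, -0.4, -1.8]
opening: 0.511
```

```bash
python3 go.py .504 -.3611 .024; python3 - <<'E'
from h import *
for n in ("side",):
    c=capture(n)
    cv2.imwrite(f"pics/u2{n}.png",cv2.resize(c["image"][180:320,220:400],None,fx=4,fy=4,interpolation=cv2.INTER_CUBIC))
E
```

```text
t 36.07 pos [ 0.5036 -0.3605  0.0297] F [ 0.  -0.4 -1.8] M [-0.01 -0.08  0.01] open 0.511 q [-46.1  45.2  88.6   0.4  48.4 -89.7]
tool shift [-0.1  0.9  5.7] world [ 0.4 -0.6 -5.7] yaw 43.3 z [-0.0234  0.0319 -0.9992]
```

View pics/u2side.png

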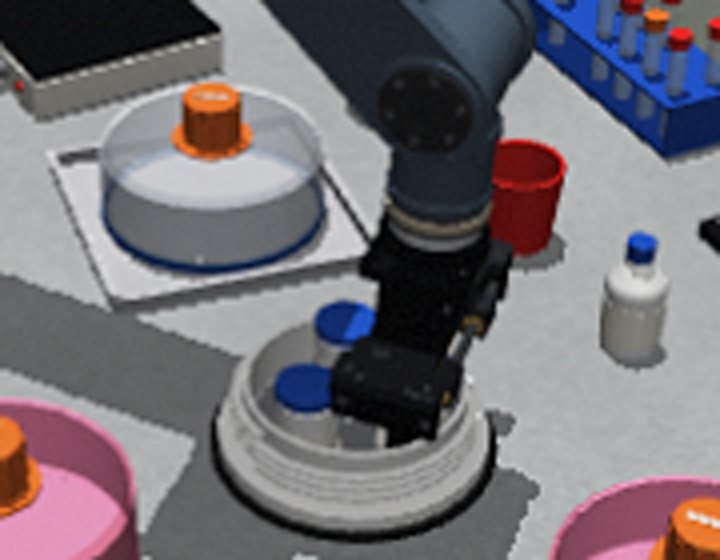

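>>> {"method": "send_rows", "body": {
  "motion": [
    [[0, 0, -6], 0],
    [[0, 0, -15], 0],
    [[0, 0, -25], 0],
    [[0, 0, -35], 0],
    [[0, 0, -35], 0]
  ]
}}

```text
time_s: 36.53
position: [0.5018, -0.3599, 0.1428]
tcp_rot: [[0.728, 0.685, -0.037], [0.686, -0.727, 0.046], [0.005, -0.059, -0.998]]
force: [0.2, -0.7, -1.3]
opening: 0.514
```

```bash
python3 - <<'E'
from h import *
c=capture("scene")
cv2.imwrite("pics/pl.png",cv2.resize(c["image"][245:330,310:430],None,fx=6,fy=6,interpolation=cv2.INTER_CUBIC))
P=[]
for u,v in ((453,121),(707,258),(592,413),(325,257)):
    P.append(atz(c,((u+.5)/4-.5+240,(v+.5)/4-.5+220),.045)[:2])
P=np.array(P);print(P.round(4),P.mean(0).round(4))
for i in range(4):
    e=P[(i+1)%4]-P[i];print(np.linalg.norm(e).round(4),np.degrees(np.arctan2(e[1],e[0])).round(1))
c=capture("side")
cv2.imwrite("pics/pl2.png",cv2.resize(c["image"][140:215,195:285],None,fx=8,fy=8,interpolation=cv2.INTER_CUBIC))
E
python3 go.py .504 -.3611 .16
```

```text
[[0.4124 0.1989]
 [0.3953 0.4446]
 [0.5901 0.4573]
 [0.6133 0.2154]] [0.5028 0.3291]
0.2463 94.0
0.1952 3.7
0.243 -84.5
0.2015 -175.3
t 36.63 pos [ 0.5059 -0.364   0.1486] F [ 0.8 -1.2 -0.8] M [-0.02 -0.13  0.02] open 0.513 q [-46.1  36.   84.3   0.3  62.1 -89.6]
tool shift [  0.7  -3.9 -11.3] world [-1.9  2.9 11.4] yaw 43.3 z [-0.0258  0.0343 -0.9991]
```

View pics/pl.png

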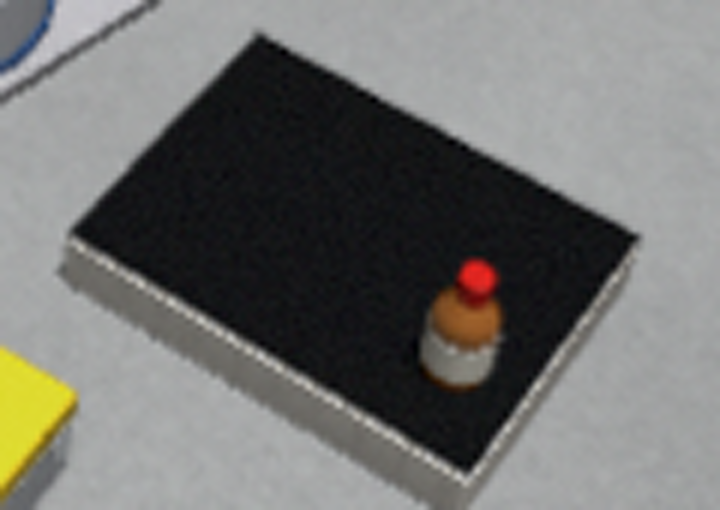

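View pics/pl2.png

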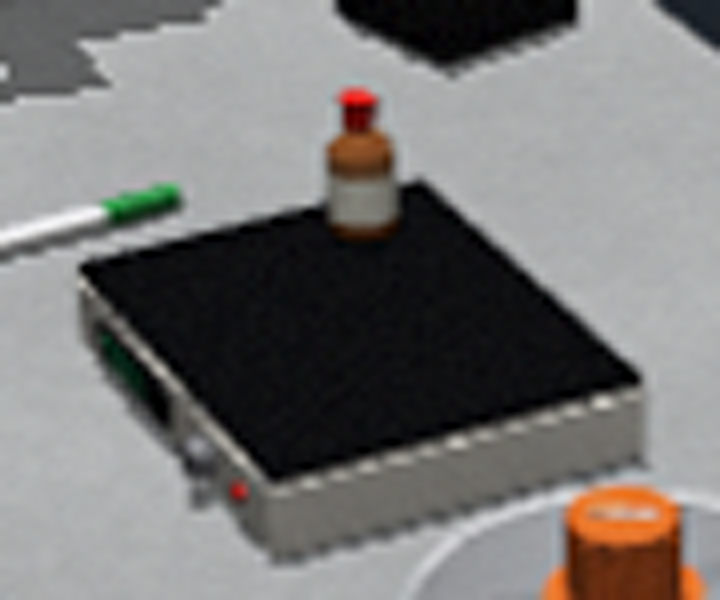

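Plate top: centre about (.503,.329), yaw about +4.7°, with the bottle near (.526,.42). I'll put this pot in the plate's near-right area (.557,.261), keeping the tool yaw fixed so the pot stays upright.

>>> {"method": "send_rows", "body": {
  "motion": [
    [[8, -7, -4], 0],
    [[16, -14.5, -4], 0],
    [[22, -20, -4], 0],
    [[22, -20, -4], 0],
    [[22, -20, -3], 0]
  ]
}}

```text
time_s: 37.05
position: [0.5145, -0.2433, 0.1709]
tcp_rot: [[0.734, 0.678, -0.026], [0.679, -0.734, 0.033], [0.003, -0.042, -0.999]]
force: [0.8, 0.1, -1.5]
opening: 0.515
```

>>> {"method": "send_rows", "body": {
  "motion": [
    [[22, -20, -1], 0],
    [[22, -20, -1], 0],
    [[22, -20, -1], 0],
    [[22, -20, -1], 0],
    [[22, -20, -1], 0]
  ]
}}

```text
time_s: 37.47
position: [0.5216, -0.0823, 0.1773]
tcp_rot: [[0.736, 0.676, -0.037], [0.677, -0.734, 0.041], [0.0, -0.055, -0.998]]
force: [0.8, -0.0, -1.2]
opening: 0.513
```

```bash
python3 go.py .5567 .2611 .16
```

```text
t 37.47 pos [ 0.5216 -0.0823  0.1773] F [ 0.8 -0.  -1.2] M [ 0.05 -0.12  0.01] open 0.513 q [-21.9  27.3  96.8   1.6  58.7 -65.4]
tool shift [ 258.4 -227.6   30. ] world [ 35.1 343.4 -17.3] yaw 42.6 z [-0.0371  0.0408 -0.9985]
```

>>> {"method": "send_rows", "body": {
  "motion": [
    [[22, -19.5, 0], 0],
    [[22, -19.5, 0], 0],
    [[22, -19.5, 0], 0],
    [[22, -19.5, 0], 0],
    [[22, -19.5, 0], 0]
  ]
}}

```text
time_s: 37.88
position: [0.5283, 0.0762, 0.1791]
tcp_rot: [[0.735, 0.676, -0.052], [0.678, -0.734, 0.045], [-0.007, -0.068, -0.998]]
force: [0.7, -0.9, -0.9]
opening: 0.516
```

>>> {"method": "send_rows", "body": {
  "motion": [
    [[22, -19.5, 0], 0],
    [[22, -19.5, 0], 0],
    [[22, -19.5, 0], 0],
    [[22, -19.5, 0], 0],
    [[17, -15, 0], 0]
  ]
}}

```text
time_s: 38.3
position: [0.5332, 0.227, 0.18]
tcp_rot: [[0.733, 0.677, -0.067], [0.68, -0.732, 0.045], [-0.018, -0.079, -0.997]]
force: [0.0, -0.2, -1.2]
opening: 0.517
```

```bash
python3 go.py .5567 .2611 .16
```

```text
t 38.3 pos [0.5332 0.227  0.18  ] F [ 0.  -0.2 -1.2] M [-0.02 -0.14 -0.01] open 0.517 q [ 10.3  30.8  89.3   3.6  63.3 -34.3]
tool shift [40.8 -7.5 19.9] world [ 23.5  34.1 -20. ] yaw 42.8 z [-0.0673  0.0455 -0.9967]
```

>>> {"method": "send_rows", "body": {
  "motion": [
    [[8, -1.5, 2], 0],
    [[8, -1.5, 2], 0],
    [[8, -1.5, 2], 0],
    [[8, -1.5, 2], 0],
    [[4, -1, 1], 0]
  ]
}}

```text
time_s: 38.72
position: [0.5497, 0.263, 0.1667]
tcp_rot: [[0.729, 0.68, -0.077], [0.684, -0.728, 0.044], [-0.026, -0.084, -0.996]]
force: [-0.7, -0.9, -1.1]
opening: 0.516
```

```bash
python3 go.py .5567 .2611 .16
```

```text
t 38.72 pos [0.5497 0.263  0.1667] F [-0.7 -0.9 -1.1] M [ 0.03 -0.09 -0.02] open 0.516 q [ 13.3  34.   85.2   3.8  64.6 -31.6]
tool shift [4.  6.7 6. ] world [ 7.  -1.9 -6.7] yaw 43.2 z [-0.0768  0.0439 -0.9961]
```

>>> {"method": "send_rows", "body": {
  "motion": [
    [[0, 0, 0], 0],
    [[0, 0, 0], 0],
    [[0, 0, 0], 0],
    [[0, 0, 0], 0],
    [[0, 0, 0], 0]
  ]
}}

```text
time_s: 39.13
position: [0.5504, 0.26, 0.1654]
tcp_rot: [[0.731, 0.677, -0.079], [0.681, -0.731, 0.043], [-0.029, -0.085, -0.996]]
force: [0.5, -0.3, -1.2]
opening: 0.514
```

```bash
python3 go.py .5567 .2611 .16; python3 -c "
import rig;print([a for a in dir(rig) if a[0]!='_'],[a for a in dir(rig.bot) if a[0]!='_'])"
```

```text
t 39.13 pos [0.5504 0.26   0.1654] F [ 0.5 -0.3 -1.2] M [ 0.04 -0.09 -0.04] open 0.514 q [ 13.   34.1  85.2   3.8  64.6 -31.6]
tool shift [5.5 3.9 4.9] world [ 6.3  1.1 -5.4] yaw 43.0 z [-0.079   0.0426 -0.996 ]
['bot', 'capture', 'place_of', 'recognise'] ['PlanningError', 'grip_point_offset', 'hand_in', 'read_state']
```

>>> {"method": "send_rows", "body": {
  "motion": [
    [[2.8, 2, 14], 0],
    [[2.7, 1.9, 20], 0],
    [[0, 0, 22], 0],
    [[0, 0, 18], 0],
    [[0, 0, 8], 0]
  ]
}}

```text
time_s: 39.55
position: [0.5553, 0.2633, 0.0859]
tcp_rot: [[0.734, 0.676, -0.067], [0.679, -0.733, 0.045], [-0.019, -0.079, -0.997]]
force: [-0.4, -0.5, -1.9]
opening: 0.513
```

```bash
python3 go.py .5567 .2611 .053
```

```text
t 39.55 pos [0.5553 0.2633 0.0859] F [-0.4 -0.5 -1.9] M [-0.02 -0.11  0.  ] open 0.513 q [ 13.2  40.3  87.9   4.2  55.  -32. ]
tool shift [ 0.1  5.1 32.6] world [  1.4  -2.2 -32.9] yaw 42.8 z [-0.067   0.0452 -0.9967]
```

>>> {"method": "send_rows", "body": {
  "motion": [
    [[0, 2.5, 8], 0],
    [[0, 2.5, 8], 0],
    [[0, 0, 6], 0],
    [[0, 0, 4], 0],
    [[0, 0, 2], 0]
  ]
}}

```text
time_s: 39.97
position: [0.5577, 0.2598, 0.0558]
tcp_rot: [[0.735, 0.675, -0.066], [0.678, -0.734, 0.045], [-0.018, -0.078, -0.997]]
force: [-0.6, 0.1, -1.3]
opening: 0.511
```

```bash
python3 go.py .5567 .2611 .053; python3 - <<'E'
from h import *
c=capture("side")
cv2.imwrite("pics/u3.png",cv2.resize(c["image"][120:220,195:315],None,fx=6,fy=6,interpolation=cv2.INTER_CUBIC))
E
```

```text
t 39.97 pos [0.5577 0.2598 0.0558] F [-0.6  0.1 -1.3] M [-0.04 -0.06 -0.01] open 0.511 q [ 12.9  42.9  88.5   4.3  51.8 -32.5]
tool shift [ 0.1 -1.4  2.9] world [-1.   1.3 -2.8] yaw 42.7 z [-0.0664  0.0452 -0.9968]
```

View pics/u3.png

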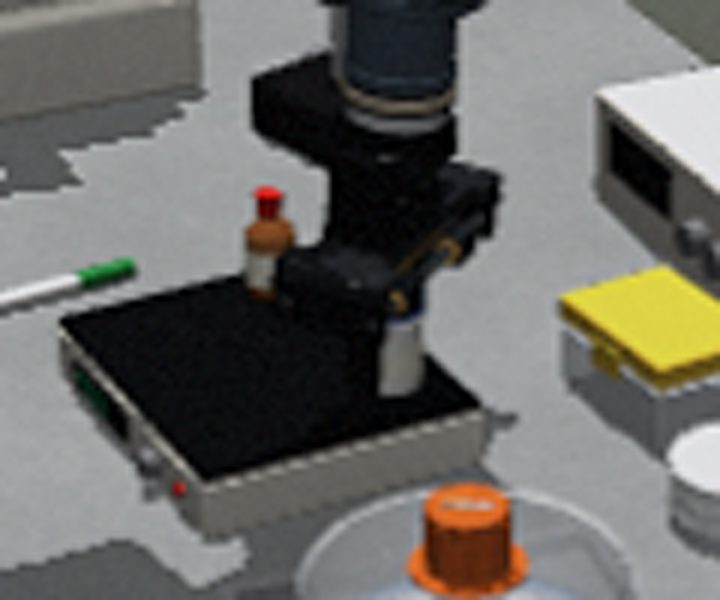

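>>> {"method": "send_rows", "body": {
  "motion": [
    [[0, 0, 0.8], 0],
    [[0, 0, 0.8], 0],
    [[0, 0, 0.8], 0],
    [[0, 0, 0.6], 0],
    [[0, 0, 0], 0]
  ]
}}

```text
time_s: 40.43
position: [0.5588, 0.2606, 0.0543]
tcp_rot: [[0.735, 0.676, -0.063], [0.678, -0.733, 0.046], [-0.015, -0.077, -0.997]]
force: [-0.1, -0.4, -2.6]
opening: 0.516
```

```bash
python3 go.py .5567 .2611 .05
```

```text
t 40.43 pos [0.5588 0.2606 0.0543] F [-0.1 -0.4 -2.6] M [-0.   -0.14 -0.04] open 0.516 q [ 12.9  43.   88.6   4.3  51.4 -32.6]
tool shift [-1.1 -1.5  4.4] world [-2.1  0.5 -4.3] yaw 42.7 z [-0.063  0.046 -0.997]
```

>>> {"method": "send_rows", "body": {
  "motion": [
    [[0, 0, 1.2], 0],
    [[0, 0, 1.2], 0],
    [[0, 0, 1], 0],
    [[0, 0, 0.7], 0],
    [[0, 0, 0], 0]
  ]
}}

```text
time_s: 40.85
position: [0.559, 0.261, 0.0507]
tcp_rot: [[0.734, 0.676, -0.061], [0.679, -0.733, 0.046], [-0.014, -0.076, -0.997]]
force: [-0.1, 0.3, -0.2]
opening: 0.514
```

```bash
python3 go.py .5567 .2611 .05
```

```text
t 40.85 pos [0.559  0.261  0.0507] F [-0.1  0.3 -0.2] M [ 0.01 -0.08  0.01] open 0.514 q [ 13.   43.3  88.6   4.4  51.  -32.6]
tool shift [-1.6 -1.5  0.8] world [-2.3  0.1 -0.7] yaw 42.7 z [-0.0615  0.0464 -0.997 ]
```

>>> {"method": "send_rows", "body": {
  "motion": [
    [[0, 0, 0.7], 0],
    [[0, 0, 0.5], 0],
    [[0, 0, 0], 0],
    [[0, 0, 0], 0],
    [[0, 0, 0], 0]
  ]
}}

```text
time_s: 41.27
position: [0.559, 0.2611, 0.0506]
tcp_rot: [[0.734, 0.676, -0.061], [0.679, -0.733, 0.046], [-0.013, -0.075, -0.997]]
force: [-1.1, 0.4, 0.9]
opening: 0.515
```

```bash
python3 go.py .5567 .2611 .05
```

```text
t 41.27 pos [0.559  0.2611 0.0506] F [-1.1  0.4  0.9] M [-0.06 -0.05  0.03] open 0.515 q [ 13.   43.3  88.7   4.4  50.9 -32.6]
tool shift [-1.7 -1.5  0.8] world [-2.3  0.  -0.6] yaw 42.7 z [-0.0608  0.0464 -0.9971]
```

>>> {"method": "send_rows", "body": {
  "motion": [
    [[0, 0, 0.5], 0],
    [[0, 0, 0.4], 0],
    [[0, 0, 0], 0],
    [[0, 0, 0], 0],
    [[0, 0, 0], 0]
  ]
}}

```text
time_s: 41.68
position: [0.559, 0.2611, 0.0506]
tcp_rot: [[0.734, 0.676, -0.061], [0.679, -0.733, 0.046], [-0.013, -0.075, -0.997]]
force: [-0.8, -0.9, 2.1]
opening: 0.518
```

>>> {"method": "send_rows", "body": {
  "motion": [
    [[0, 0, 0], 0],
    [[0, 0, 0], 0],
    [[0, 0, 0], 0],
    [[0, 0, 0], 0],
    [[0, 0, 0], 0]
  ],
  "gripper": 0.31
}}

```text
time_s: 42.1
position: [0.5595, 0.2614, 0.0497]
tcp_rot: [[0.734, 0.676, -0.06], [0.679, -0.733, 0.047], [-0.012, -0.075, -0.997]]
force: [-0.8, -0.9, 0.3]
opening: 0.681
```

```bash
python3 go.py .5567 .2611 .05; python3 - <<'E'
from h import *
c=capture("side")
cv2.imwrite("pics/u4.png",cv2.resize(c["image"][120:220,195:315],None,fx=6,fy=6,interpolation=cv2.INTER_CUBIC))
E
```

```text
t 42.1 pos [0.5595 0.2614 0.0497] F [-0.8 -0.9  0.3] M [-0.03 -0.12 -0.03] open 0.681 q [ 13.   43.4  88.6   4.4  50.8 -32.6]
tool shift [-2.3 -1.7 -0.1] world [-2.8 -0.3  0.3] yaw 42.7 z [-0.0598  0.047  -0.9971]
```

View pics/u4.png

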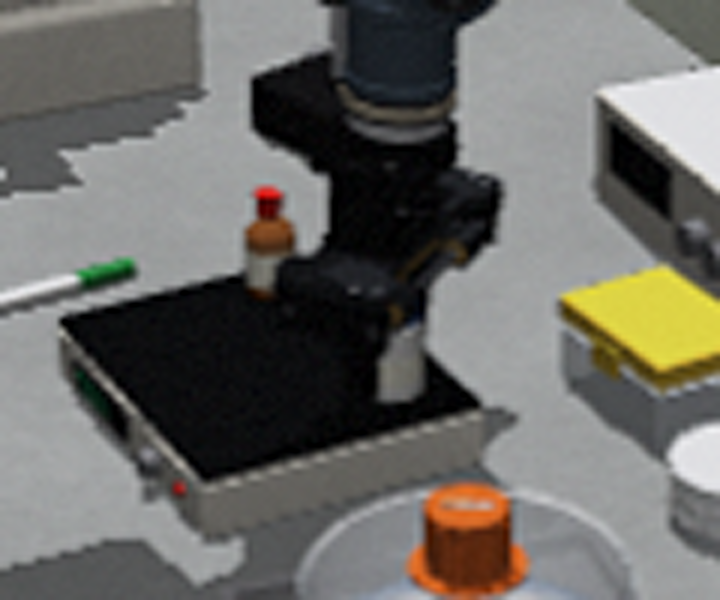

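>>> {"method": "send_rows", "body": {
  "motion": [
    [[0, 0, -8], 0],
    [[0, 0, -12], 0],
    [[0, 0, -15], 0],
    [[0, 0, -15], 0],
    [[0, 0, -15], 0]
  ]
}}

```text
time_s: 42.57
position: [0.5612, 0.2576, 0.1161]
tcp_rot: [[0.734, 0.676, -0.067], [0.679, -0.733, 0.045], [-0.019, -0.079, -0.997]]
force: [0.6, 0.3, 0.2]
opening: 0.689
```

>>> {"method": "send_rows", "body": {
  "motion": [
    [[0, 8, -15], 0],
    [[0, 8, -15], 0],
    [[0, 8, -12], 0],
    [[0, 6, -6], 0],
    [[0, 0, 0], 0]
  ],
  "gripper": 1
}}

```text
time_s: 42.98
position: [0.5887, 0.2332, 0.1741]
tcp_rot: [[0.734, 0.677, -0.054], [0.679, -0.732, 0.047], [-0.008, -0.072, -0.997]]
force: [0.6, -0.0, -0.6]
opening: 0.4
```

```bash
python3 pots.py pics/v2.png .108; python3 go.py .5606 .2605 .12
```

```text
t 42.98 pos [0.5887 0.2332 0.1741] F [ 0.6 -0.  -0.6] M [-0.01 -0.07  0.04] open 0.4 q [  9.9  34.8  82.    3.5  65.9 -34.4]
blob 4418 [269.5 170.4] ell [269.5 170.4] [74.  74.2] [0.561  0.2589] mec [561.4 258.6] 23.4
blob 411 [ 60.3 231.6] ell [ 35.7 272.5] [ 99.  156.4] [0.4938 0.1049] mec [487.5 131.6] 33.6
t 43.08 pos [0.5869 0.2338 0.1725] F [-0.  -0.2  0. ] M [-0.01 -0.13 -0.  ] open 0.309 q [ 10.   34.9  82.1   3.6  65.8 -34.3]
tool shift [ -0.6 -33.4  55.1] world [-26.3  26.7 -52.5] yaw 42.8 z [-0.0579  0.0473 -0.9972]
```

View pics/v2.png

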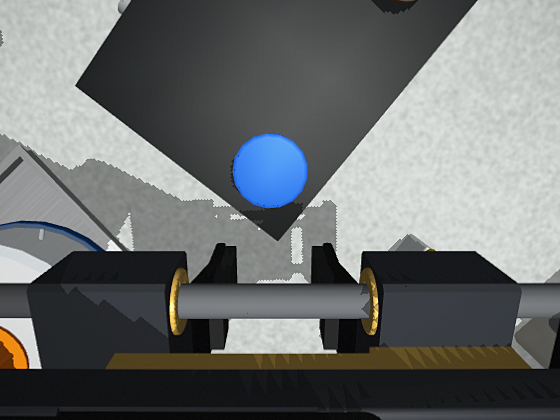

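```bash
python3 - <<'E'
from h import *
c=capture("wrist")
A,B,D=[atz(c,p,.045)[:2] for p in ((278,240),(76,86),(477,0))]
print(A,B,D,np.linalg.norm(A-B))
P=np.array([.5613,.2588])
for X in (B,D):
    e=(X-A)/np.linalg.norm(X-A);w=P-A;print(np.degrees(np.arctan2(e[1],e[0])),"along",w@e,"dist",abs(e[0]*w[1]-e[1]*w[0]))
E
```

```text
[0.60554736 0.21732088] [0.41238727 0.20150542] [0.5880933  0.44495617] 0.19380647621785468
-175.31920786196608 along 0.04071490597246449 dist 0.04495155768418071
94.38460667218695 along 0.044740485900582064 dist 0.040946734032895324
```

>>> {"method": "send_rows", "body": {
  "motion": [
    [[0, -10, 8], 0],
    [[-0.5, -12, 12], 0],
    [[-0.5, -8, 14], 0],
    [[0, -2, 12], 0],
    [[0, 0, 5], 0]
  ]
}}

```text
time_s: 43.55
position: [0.5529, 0.2626, 0.1167]
tcp_rot: [[0.733, 0.677, -0.069], [0.68, -0.731, 0.046], [-0.019, -0.081, -0.997]]
force: [0.3, 0.7, -0.6]
opening: 0.008
```

```bash
python3 go.py .5613 .2588 .11
```

```text
t 43.55 pos [0.5529 0.2626 0.1167] F [ 0.3  0.7 -0.6] M [ 0.01 -0.04 -0.03] open 0.008 q [ 13.2  37.7  87.2   4.1  58.3 -31.9]
tool shift [3.7 9.  5.9] world [ 8.4 -3.8 -6.7] yaw 42.9 z [-0.069   0.0465 -0.9965]
```

>>> {"method": "send_rows", "body": {
  "motion": [
    [[1.8, 4.5, 0], 0],
    [[1.8, 4, 0], 0],
    [[0, 0, 1], 0],
    [[0, 0, 1], 0],
    [[0, 0, 0], 0]
  ]
}}

```text
time_s: 43.97
position: [0.5585, 0.2596, 0.1101]
tcp_rot: [[0.731, 0.678, -0.077], [0.682, -0.73, 0.045], [-0.026, -0.085, -0.996]]
force: [-0.2, -0.7, 0.0]
opening: 0.006
```

```bash
python3 go.py .5613 .2588 .108
```

```text
t 43.97 pos [0.5585 0.2596 0.1101] F [-0.2 -0.7  0. ] M [-0.02 -0.12 -0.04] open 0.006 q [ 12.8  38.7  86.5   4.1  58.6 -32.4]
tool shift [1.6 2.7 1.9] world [ 2.8 -0.8 -2.1] yaw 43.0 z [-0.0768  0.0448 -0.996 ]
```

>>> {"method": "send_rows", "body": {
  "motion": [
    [[1.2, 2.2, 0.5], 0],
    [[0, 0.1, 1], 0],
    [[0, 0.1, 1], 0],
    [[0, 0.1, 1], 0],
    [[0, 0.1, 1], 0]
  ]
}}

```text
time_s: 44.38
position: [0.5631, 0.2584, 0.1085]
tcp_rot: [[0.732, 0.677, -0.072], [0.681, -0.731, 0.047], [-0.021, -0.083, -0.996]]
force: [-2.0, -1.0, 6.9]
opening: 0.012
```

```bash
python3 go.py .5613 .2588 .103
```

```text
t 44.38 pos [0.5631 0.2584 0.1085] F [-2.  -1.   6.9] M [ 0.    0.25 -0.01] open 0.012 q [ 12.6  38.9  86.2   4.1  58.4 -32.6]
tool shift [-1.  -1.1  5.7] world [-1.8  0.4 -5.5] yaw 42.9 z [-0.0724  0.0466 -0.9963]
```

>>> {"method": "send_rows", "body": {
  "motion": [
    [[-0.6, -0.5, 1.5], 0],
    [[0, 0.1, 1.8], 0],
    [[0, 0.1, 1.8], 0],
    [[0, 0.1, 1.8], 0],
    [[0, 0.1, 1.8], 0]
  ]
}}

```text
time_s: 44.8
position: [0.5631, 0.2585, 0.106]
tcp_rot: [[0.732, 0.678, -0.068], [0.681, -0.731, 0.047], [-0.018, -0.081, -0.997]]
force: [-1.9, -0.6, 5.7]
opening: 0.006
```

```bash
python3 go.py .5613 .2588 .103
```

```text
t 44.8 pos [0.5631 0.2585 0.106 ] F [-1.9 -0.6  5.7] M [-0.05  0.24  0.  ] open 0.006 q [ 12.6  39.1  86.5   4.1  57.8 -32.6]
tool shift [-1.1 -1.2  3.1] world [-1.8  0.3 -3. ] yaw 42.9 z [-0.068   0.0474 -0.9966]
```

Lid is moving (about 6–7 N). Continue to the stop.

>>> {"method": "send_rows", "body": {
  "motion": [
    [[-0.3, -0.3, 2], 0],
    [[0, 0.1, 2], 0],
    [[0, 0.1, 2], 0],
    [[0, 0.1, 2], 0],
    [[0, 0.1, 2], 0]
  ]
}}

```text
time_s: 45.22
position: [0.5632, 0.2585, 0.1039]
tcp_rot: [[0.732, 0.679, -0.064], [0.682, -0.73, 0.048], [-0.014, -0.078, -0.997]]
force: [-3.1, -1.2, 10.1]
opening: 0.001
```

>>> {"method": "send_rows", "body": {
  "motion": [
    [[-0.3, -0.3, 2], 0],
    [[0, 0.1, 2], 0],
    [[0, 0.1, 2], 0],
    [[0, 0.1, 2], 0],
    [[0, 0.1, 2], 0]
  ]
}}

```text
time_s: 45.63
position: [0.5634, 0.2585, 0.104]
tcp_rot: [[0.731, 0.68, -0.059], [0.682, -0.729, 0.048], [-0.01, -0.075, -0.997]]
force: [-3.8, -1.4, 10.3]
opening: 0.005
```

```bash
python3 go.py .5613 .2588 .103
```

```text
t 45.63 pos [0.5634 0.2585 0.104 ] F [-3.8 -1.4 10.3] M [-0.1   0.45 -0.02] open 0.005 q [ 12.6  39.   86.9   4.1  56.8 -32.7]
tool shift [-1.3 -1.5  1.1] world [-2.1  0.3 -1. ] yaw 43.0 z [-0.0587  0.0482 -0.9971]
```

>>> {"method": "send_rows", "body": {
  "motion": [
    [[-0.5, -0.2, 3.5], 0],
    [[0, 0.2, 3.5], 0],
    [[0, 0.2, 3.5], 0],
    [[0, 0.2, 3.5], 0],
    [[0, 0.2, 3.5], 0]
  ]
}}

```text
time_s: 46.05
position: [0.5643, 0.2585, 0.1039]
tcp_rot: [[0.73, 0.682, -0.051], [0.684, -0.728, 0.049], [-0.003, -0.07, -0.998]]
force: [-3.8, -2.3, 17.9]
opening: 0.007
```

```bash
python3 go.py .5613 .2588 .103
```

```text
t 46.05 pos [0.5643 0.2585 0.1039] F [-3.8 -2.3 17.9] M [-0.28  0.86  0.02] open 0.007 q [ 12.6  38.9  87.1   4.1  56.2 -32.9]
tool shift [-2.  -2.2  1.1] world [-3.   0.3 -0.9] yaw 43.2 z [-0.0506  0.0492 -0.9975]
```

Bottomed out: 18 N with no further travel. I'll lift and check.

>>> {"method": "send_rows", "body": {
  "motion": [
    [[0, 0, -6], 0],
    [[0, 4, -15], 0],
    [[0, 8, -18], 0],
    [[0, 10, -18], 0],
    [[0, 6, -12], 0]
  ],
  "gripper": 1
}}

```text
time_s: 46.47
position: [0.5843, 0.2347, 0.173]
tcp_rot: [[0.728, 0.684, -0.055], [0.686, -0.726, 0.048], [-0.007, -0.073, -0.997]]
force: [1.3, -0.5, 0.6]
opening: 0.006
```

```bash
python3 pots.py pics/v3.png .103; python3 go.py .5 -.33 .2; python3 - <<'E'
from h import *
c=capture("side")
cv2.imwrite("pics/u5.png",cv2.resize(c["image"][120:280,195:355],None,fx=4,fy=4,interpolation=cv2.INTER_CUBIC))
E
```

```text
t 46.47 pos [0.5843 0.2347 0.173 ] F [ 1.3 -0.5  0.6] M [ 0.06 -0.11  0.06] open 0.006 q [ 10.1  34.6  82.5   3.6  65.5 -34.7]
blob 4249 [273.5 176.2] ell [273.5 176.2] [72.5 72.9] [0.561  0.2589] mec [561.3 258.6] 23.4
blob 577 [ 74.4 242.3] ell [ 37.  295.3] [137.8 183.1] [0.5001 0.0901] mec [493.  126.8] 41.5
t 46.57 pos [0.5858 0.2347 0.1738] F [ 0.8 -0.1  0.5] M [ 0.06 -0.06 -0.01] open 0.008 q [ 10.1  34.6  82.5   3.6  65.4 -34.7]
tool shift [-449.4  350.1  -49.4] world [ -85.8 -564.7   26.2] yaw 43.2 z [-0.0513  0.049  -0.9975]
```

View pics/u5.png

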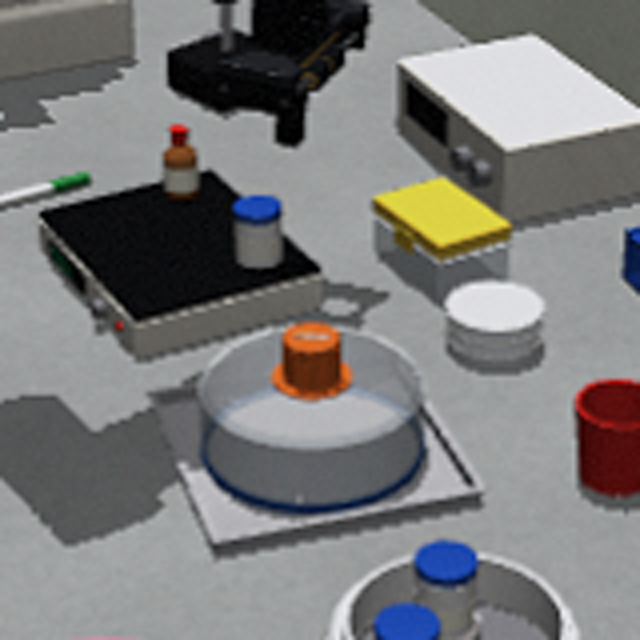

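Pot 1 stands upright with its lid top at the home height, and the tray and lid are unchanged. Returning for the next pot.

>>> {"method": "send_rows", "body": {
  "motion": [
    [[-20, 15, -5], 0],
    [[-28, 21, -5], 0],
    [[-30, 23.4, -5], 0],
    [[-30, 23.4, -5], 0],
    [[-30, 23.4, -5], 0]
  ],
  "gripper": 0.31
}}

```text
time_s: 47.03
position: [0.5518, 0.0667, 0.1837]
tcp_rot: [[0.718, 0.693, -0.066], [0.696, -0.717, 0.052], [-0.011, -0.083, -0.996]]
force: [0.1, 0.2, 0.1]
opening: 0.298
```

>>> {"method": "send_rows", "body": {
  "motion": [
    [[-30, 23.4, -5], 0],
    [[-30, 23.4, -5], 0],
    [[-30, 23.4, -5], 0],
    [[-30, 23.4, -5], 0],
    [[-30, 23.4, -5], 0]
  ]
}}

```text
time_s: 47.45
position: [0.5186, -0.1261, 0.1943]
tcp_rot: [[0.715, 0.695, -0.08], [0.699, -0.713, 0.058], [-0.016, -0.097, -0.995]]
force: [0.8, 0.0, 0.0]
opening: 0.654
```

>>> {"method": "send_rows", "body": {
  "motion": [
    [[-30, 23.4, -2], 0],
    [[-30, 23.4, 0], 0],
    [[-30, 23.4, 0], 0],
    [[-30, 23.4, 0], 0],
    [[-20, 15, 0], 0]
  ]
}}

```text
time_s: 47.87
position: [0.4883, -0.3072, 0.1819]
tcp_rot: [[0.715, 0.694, -0.087], [0.699, -0.712, 0.065], [-0.017, -0.107, -0.994]]
force: [0.4, 0.3, 0.5]
opening: 0.69
```

```bash
python3 go.py .48 -.31 .2
```

```text
t 47.87 pos [ 0.4883 -0.3072  0.1819] F [0.4 0.3 0.5] M [ 0.06 -0.08 -0.03] open 0.69 q [-42.9  31.9  86.8  -0.7  67.5 -86.9]
tool shift [ -8.3  -5.7 -17.5] world [-8.3 -2.8 18.1] yaw 44.3 z [-0.0867  0.0645 -0.9941]
```

>>> {"method": "send_rows", "body": {
  "motion": [
    [[0, 0, 0], 0.125],
    [[0, 0, 0], 0.125],
    [[0, 0, 0], 0.125],
    [[0, 0, 0], 0.125],
    [[0, 0, 0], 0.125]
  ]
}}

```text
time_s: 48.28
position: [0.4832, -0.311, 0.1731]
tcp_rot: [[0.986, 0.139, -0.095], [0.146, -0.987, 0.073], [-0.084, -0.085, -0.993]]
force: [1.0, 0.1, -0.1]
opening: 0.688
```

```bash
python3 go.py .48 -.31 .2
```

```text
t 48.28 pos [ 0.4832 -0.311   0.1731] F [ 1.   0.1 -0.1] M [ 0.01 -0.1   0.01] open 0.688 q [-43.5  32.6  87.   -0.8  67.2 -51.4]
tool shift [ -5.3  -3.8 -26.4] world [-3.2  1.  26.9] yaw 8.4 z [-0.095   0.0726 -0.9928]
```

>>> {"method": "send_rows", "body": {
  "motion": [
    [[0, 0, -5], 0],
    [[0, 0, -5], 0],
    [[0, 0, -5], 0],
    [[0, 0, -5], 0],
    [[0, 0, -5], 0]
  ]
}}

```text
time_s: 48.7
position: [0.4836, -0.3087, 0.1948]
tcp_rot: [[0.984, 0.146, -0.103], [0.155, -0.985, 0.081], [-0.09, -0.096, -0.991]]
force: [-0.6, 1.4, -0.6]
opening: 0.691
```

```bash
python3 go.py .48 -.31 .2
```

```text
t 48.7 pos [ 0.4836 -0.3087  0.1948] F [-0.6  1.4 -0.6] M [-0.05 -0.07 -0.02] open 0.691 q [-43.3  31.3  85.6  -0.7  70.6 -51.7]
tool shift [-4.2  0.3 -4.9] world [-3.6 -1.3  5.2] yaw 8.9 z [-0.1033  0.081  -0.9913]
```

>>> {"method": "send_rows", "body": {
  "motion": [
    [[0, 0, 5], 0],
    [[0, 0, 5], 0],
    [[0, 0, 5], 0],
    [[0, 0, 5], 0],
    [[0, 0, 5], 0]
  ]
}}

```text
time_s: 49.12
position: [0.4825, -0.3076, 0.1709]
tcp_rot: [[0.984, 0.149, -0.098], [0.157, -0.985, 0.076], [-0.085, -0.091, -0.992]]
force: [0.5, -1.0, -0.8]
opening: 0.69
```

```bash
python3 go.py .48 -.31 .2
```

```text
t 49.12 pos [ 0.4825 -0.3076  0.1709] F [ 0.5 -1.  -0.8] M [-0.08 -0.05  0.02] open 0.69 q [-43.3  32.7  87.3  -0.7  67.1 -51.8]
tool shift [ -5.4  -0.7 -28.8] world [-2.5 -2.4 29.1] yaw 9.1 z [-0.0983  0.0763 -0.9922]
```

>>> {"method": "send_rows", "body": {
  "motion": [
    [[0, 0, -40], 0],
    [[0, 0, 0], 0],
    [[0, 0, 0], 0],
    [[0, 0, 0], 0],
    [[0, 0, 0], 0]
  ]
}}

```text
time_s: 49.53
position: [0.4845, -0.309, 0.2063]
tcp_rot: [[0.983, 0.149, -0.105], [0.158, -0.984, 0.083], [-0.091, -0.098, -0.991]]
force: [-0.6, -0.1, 0.3]
opening: 0.692
```

```bash
python3 go.py .48 -.31 .2
```

```text
t 49.53 pos [ 0.4845 -0.309   0.2063] F [-0.6 -0.1  0.3] M [ 0.01 -0.1  -0.02] open 0.692 q [-43.3  30.7  84.7  -0.7  72.3 -51.9]
tool shift [-4.   0.9  6.6] world [-4.5 -1.  -6.3] yaw 9.1 z [-0.1051  0.0828 -0.991 ]
```

>>> {"method": "send_rows", "body": {
  "motion": [
    [[0, 0, 8], 0],
    [[0, 0, 8], 0],
    [[0, 0, 8], 0],
    [[0, 0, 8], 0],
    [[0, 0, 8], 0]
  ]
}}

```text
time_s: 49.95
position: [0.4797, -0.3053, 0.1625]
tcp_rot: [[0.983, 0.149, -0.105], [0.158, -0.984, 0.083], [-0.091, -0.098, -0.991]]
force: [-0.6, 0.2, 0.1]
opening: 0.689
```

```bash
python3 go.py .48 -.31 .2; python3 -c "
from h import *
s=bot.read_state();print(s['qvel'],s['tau'])"
```

```text
t 49.95 pos [ 0.4797 -0.3053  0.1625] F [-0.6  0.2  0.1] M [-0.03 -0.08 -0.02] open 0.689 q [-43.4  33.3  87.9  -0.7  66.5 -51.9]
tool shift [ -3.9   1.  -37.5] world [ 0.3 -4.7 37.5] yaw 9.1 z [-0.105   0.0827 -0.991 ]
[ -0.28868988   7.0543226    7.68156522  -0.14852115 -14.12097215
   0.15116752] [ 3.56697862e-02 -4.41960490e+01 -1.50359327e+01 -2.04485416e-02
  7.31038079e-01 -4.35635928e-03]
```

>>> {"method": "send_rows", "body": {
  "motion": [
    [[0, 0, 0], 0],
    [[0, 0, 0], 0],
    [[0, 0, 0], 0],
    [[0, 0, 0], 0],
    [[0, 0, 0], 0]
  ]
}}

```text
time_s: 50.37
position: [0.4779, -0.3037, 0.1588]
tcp_rot: [[0.983, 0.148, -0.11], [0.158, -0.984, 0.088], [-0.095, -0.103, -0.99]]
force: [-0.1, -0.0, 0.8]
opening: 0.691
```

```bash
python3 go.py .48 -.31 .2; python3 -c "
from h import *
s=bot.read_state();print(s['qvel'],s['tau'])"
```

```text
t 50.37 pos [ 0.4779 -0.3037  0.1588] F [-0.1 -0.   0.8] M [-0.05 -0.05 -0.03] open 0.691 q [-43.4  33.6  88.1  -0.7  66.4 -51.9]
tool shift [ -2.9   2.2 -41.6] world [ 2.1 -6.3 41.2] yaw 9.1 z [-0.1101  0.0876 -0.9901]
[-0.06348087 -0.20155404 -0.3928144   0.03971556 -0.06496802  0.06082135] [-1.03198917e-02 -4.33539534e+01 -1.45521390e+01 -2.19373003e-02
  5.86239025e-01 -3.49315269e-03]
```

Tilt has built up to about 8° through the row-by-row lag. Pressing down in contact reduced it before, so I'll press closed fingertips lightly on a clear bench spot near (.61,-.235) to level the tool.

>>> {"method": "send_rows", "body": {
  "motion": [
    [[20, -7, -3], 0],
    [[30, -10, -3], 0],
    [[35, -12, -3], 0],
    [[35, -12, 0], 0],
    [[20, -6, 10], 0]
  ],
  "gripper": 1
}}

```text
time_s: 50.78
position: [0.6117, -0.2385, 0.1541]
tcp_rot: [[0.985, 0.14, -0.104], [0.148, -0.985, 0.083], [-0.091, -0.097, -0.991]]
force: [0.9, 0.1, -0.3]
opening: 0.398
```

>>> {"method": "send_rows", "body": {
  "motion": [
    [[0, 0, 15], 0],
    [[0, 0, 20], 0],
    [[0, 0, 20], 0],
    [[0, 0, 15], 0],
    [[0, 0, 8], 0]
  ]
}}

```text
time_s: 51.2
position: [0.6143, -0.2293, 0.0776]
tcp_rot: [[0.985, 0.149, -0.09], [0.156, -0.985, 0.076], [-0.077, -0.089, -0.993]]
force: [0.6, -0.3, -1.5]
opening: 0.045
```

```bash
python3 go.py .61 -.235 .01;python3 - <<'E'
from h import *
c=capture("scene")
cv2.imwrite("pics/u6.png",cv2.resize(c["image"][120:300,150:400],None,fx=3,fy=3,interpolation=cv2.INTER_CUBIC))
E
```

```text
t 51.2 pos [ 0.6143 -0.2293  0.0776] F [ 0.6 -0.3 -1.5] M [-0.02 -0.03  0.06] open 0.045 q [-30.7  44.9  78.2   1.2  63.5 -40.2]
tool shift [ 0.1 11.  67. ] world [ -4.3  -5.7 -67.6] yaw 9.0 z [-0.0901  0.0757 -0.9931]
```

View pics/u6.png

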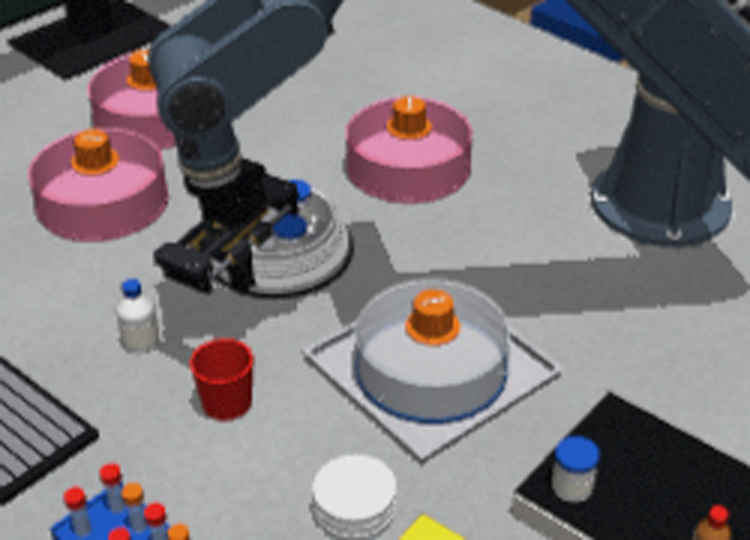

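>>> {"method": "send_rows", "body": {
  "motion": [
    [[0, 3, 14], 0],
    [[0, 2, 16], 0],
    [[0, 2, 14], 0],
    [[0, 1, 9], 0],
    [[0, 1, 5], 0]
  ]
}}

```text
time_s: 51.67
position: [0.613, -0.2359, 0.0201]
tcp_rot: [[0.985, 0.15, -0.084], [0.156, -0.985, 0.072], [-0.072, -0.084, -0.994]]
force: [0.0, -0.2, 0.3]
opening: 0.003
```

>>> {"method": "send_rows", "body": {
  "motion": [
    [[0, 0, 2.5], 0],
    [[0, 0, 2.5], 0],
    [[0, 0, 2.5], 0],
    [[0, 0, 3], 0],
    [[0, 0, 3], 0]
  ]
}}

```text
time_s: 52.08
position: [0.6131, -0.2362, 0.0071]
tcp_rot: [[0.985, 0.149, -0.081], [0.155, -0.985, 0.071], [-0.07, -0.082, -0.994]]
force: [0.2, -0.8, -0.8]
opening: 0.005
```

```bash
python3 go.py .61 -.235 .0
```

```text
t 52.08 pos [ 0.6131 -0.2362  0.0071] F [ 0.2 -0.8 -0.8] M [-0.03 -0.04 -0.02] open 0.005 q [-31.3  50.3  79.7   1.3  56.1 -40.8]
tool shift [-2.3 -1.   7.4] world [-3.1  1.2 -7.1] yaw 8.9 z [-0.0813  0.0706 -0.9942]
```

>>> {"method": "send_rows", "body": {
  "motion": [
    [[0, 0, 2], 0],
    [[0, 0, 2], 0],
    [[0, 0, 2], 0],
    [[0, 0, 3], 0],
    [[0, 0, 3.5], 0]
  ]
}}

```text
time_s: 52.5
position: [0.6131, -0.2358, 0.0008]
tcp_rot: [[0.985, 0.15, -0.08], [0.156, -0.985, 0.069], [-0.069, -0.081, -0.994]]
force: [-5.0, 2.8, 22.9]
opening: 0.008
```

```bash
python3 go.py .61 -.235 .0
```

```text
t 52.5 pos [ 0.6131 -0.2358  0.0008] F [-5.   2.8 22.9] M [ 0.46  1.04 -0.01] open 0.008 q [-31.2  50.8  79.9   1.2  55.4 -40.8]
tool shift [-2.8 -1.2  1.1] world [-3.1  0.8 -0.8] yaw 9.0 z [-0.0805  0.0693 -0.9943]
```

>>> {"method": "send_rows", "body": {
  "motion": [
    [[0, 0, 4], 0],
    [[0, 0, 4], 0],
    [[0, 0, 4], 0],
    [[0, 0, 4], 0],
    [[0, 0, 4], 0]
  ]
}}

```text
time_s: 52.92
position: [0.6131, -0.2358, 0.0009]
tcp_rot: [[0.985, 0.153, -0.078], [0.158, -0.985, 0.066], [-0.067, -0.077, -0.995]]
force: [-4.0, 1.6, 18.4]
opening: 0.004
```

```bash
python3 go.py .61 -.235 .0
```

```text
t 52.92 pos [ 0.6131 -0.2358  0.0009] F [-4.   1.6 18.4] M [0.33 0.91 0.05] open 0.004 q [-31.2  50.7  80.    1.1  55.1 -40.8]
tool shift [-2.8 -1.2  1.2] world [-3.1  0.8 -0.9] yaw 9.1 z [-0.0785  0.0658 -0.9947]
```

>>> {"method": "send_rows", "body": {
  "motion": [
    [[-2.6, -2.9, 5], 0],
    [[-2.6, -2.9, 5], 0],
    [[-2.6, -2.9, 5], 0],
    [[-2.6, -2.9, 5], 0],
    [[-2.6, -2.9, 5], 0]
  ]
}}

```text
time_s: 53.33
position: [0.6129, -0.2358, 0.0006]
tcp_rot: [[0.987, 0.157, -0.04], [0.158, -0.987, 0.037], [-0.034, -0.042, -0.999]]
force: [-1.5, -1.1, 18.8]
opening: 0.007
```

```bash
python3 go.py .61 -.235 .0
```

```text
t 53.33 pos [ 6.129e-01 -2.358e-01  6.000e-04] F [-1.5 -1.1 18.8] M [-0.23  0.35 -0.04] open 0.007 q [-31.1  49.9  82.4   0.8  50.8 -40.7]
tool shift [-2.8 -1.2  0.7] world [-2.9  0.8 -0.6] yaw 9.1 z [-0.04    0.0365 -0.9985]
```

Very effective: tilt halved in one call with the tip pivoting in place. One more.

>>> {"method": "send_rows", "body": {
  "motion": [
    [[-2.6, -2.9, 4], 0],
    [[-2.6, -2.9, 4], 0],
    [[-2.6, -2.9, 4], 0],
    [[-2.6, -2.9, 4], 0],
    [[-2, -2, 4], 0]
  ]
}}

```text
time_s: 53.75
position: [0.613, -0.2358, 0.0004]
tcp_rot: [[0.987, 0.159, -0.004], [0.159, -0.987, 0.01], [-0.002, -0.011, -1.0]]
force: [-2.7, 0.9, 17.2]
opening: 0.004
```

```bash
python3 go.py .61 -.235 .0
```

```text
t 53.75 pos [ 6.130e-01 -2.358e-01  4.000e-04] F [-2.7  0.9 17.2] M [ 0.21  0.55 -0.02] open 0.004 q [-31.   49.2  84.5   0.5  46.9 -40.5]
tool shift [-2.8 -1.2  0.4] world [-3.   0.8 -0.4] yaw 9.2 z [-0.0039  0.0102 -0.9999]
```

>>> {"method": "send_rows", "body": {
  "motion": [
    [[-2.6, -2.9, 4], 0],
    [[-2.6, -2.9, 4], 0],
    [[-2.6, -2.9, 4], 0],
    [[0, 0, -4], 0],
    [[0, 0, -10], 0]
  ]
}}

```text
time_s: 54.17
position: [0.6128, -0.2359, 0.0156]
tcp_rot: [[0.987, 0.16, 0.019], [0.16, -0.987, -0.007], [0.018, 0.01, -1.0]]
force: [0.2, -0.5, -0.9]
opening: 0.006
```

>>> {"method": "send_rows", "body": {
  "motion": [
    [[0, 0, -20], 0],
    [[0, 0, -25], 0],
    [[0, 0, -30], 0],
    [[0, 0, -30], 0],
    [[0, 0, -25], 0]
  ],
  "gripper": 0.31
}}

```text
time_s: 54.58
position: [0.6064, -0.2325, 0.1463]
tcp_rot: [[0.987, 0.159, 0.006], [0.159, -0.987, 0.002], [0.006, -0.001, -1.0]]
force: [-0.4, -0.4, -0.6]
opening: 0.298
```

```bash
python3 go.py .4866 -.2827 .15
```

```text
t 54.58 pos [ 0.6064 -0.2325  0.1463] F [-0.4 -0.4 -0.6] M [-0.04 -0.05 -0.02] open 0.298 q [-30.9  37.   82.5   0.3  60.2 -40.3]
tool shift [-126.3   30.4   -4.5] world [-119.8  -50.2    3.7] yaw 9.2 z [ 0.0062  0.0015 -1.    ]
```

>>> {"method": "send_rows", "body": {
  "motion": [
    [[-18, 4, 0], 0],
    [[-28, 6.5, 0], 0],
    [[-30, 7, 0], 0],
    [[-28, 7, 0], 0],
    [[-16, 4, 0], 0]
  ]
}}

```text
time_s: 55.0
position: [0.4978, -0.2816, 0.1557]
tcp_rot: [[0.986, 0.167, 0.026], [0.168, -0.986, -0.009], [0.024, 0.013, -1.0]]
force: [0.4, 0.1, 0.4]
opening: 0.65
```

>>> {"method": "send_rows", "body": {
  "motion": [
    [[0, 0, 0], 0.114],
    [[0, 0, 0], 0.114],
    [[0, 0, 0], 0.114],
    [[0, 0, 0], 0.112],
    [[0, 0, 0], 0]
  ]
}}

```text
time_s: 55.42
position: [0.4914, -0.2822, 0.1573]
tcp_rot: [[0.951, -0.308, 0.021], [-0.307, -0.952, -0.006], [0.022, -0.001, -1.0]]
force: [-0.6, 0.3, -0.6]
opening: 0.689
```

```bash
python3 pots.py pics/v4.png .081; python3 go.py .4866 -.2827 .1
```

```text
t 55.42 pos [ 0.4914 -0.2822  0.1573] F [-0.6  0.3 -0.6] M [-0.03  0.03  0.05] open 0.689 q [-41.5  30.2  95.2   0.7  53.5 -23.9]
net [212.3 315.9] 0.9 [ 0.4288 -0.3387]
blob 3775 [265.8 216.4] ell [265.8 216.4] [68.3 68.6] [ 0.4879 -0.2804] mec [ 487.8 -281. ] 24.0
blob 970 [215.9 328.8] ell [215.9 328.8] [24.1 52.7] [ 0.4276 -0.3493] mec [ 429.1 -348.3] 19.5
t 55.52 pos [ 0.4916 -0.2822  0.1572] F [ 0.5 -0.6  0.2] M [0.04 0.04 0.01] open 0.691 q [-41.4  30.2  95.2   0.7  53.5 -24.2]
tool shift [-5.9  2.  57.1] world [ -5.   -0.5 -57.2] yaw -17.6 z [ 0.0213 -0.0065 -0.9998]
```

>>> {"method": "send_rows", "body": {
  "motion": [
    [[-3, 0.5, 10], 0],
    [[-2.8, 0.4, 14], 0],
    [[0, 0, 16], 0],
    [[0, 0, 14], 0],
    [[0, 0, 8], 0]
  ]
}}

```text
time_s: 55.93
position: [0.4897, -0.283, 0.0964]
tcp_rot: [[0.957, -0.287, 0.027], [-0.287, -0.958, -0.012], [0.03, 0.003, -1.0]]
force: [-0.1, -0.2, 0.1]
opening: 0.689
```

```bash
python3 go.py .4874 -.2818 .025
```

```text
t 55.93 pos [ 0.4897 -0.283   0.0964] F [-0.1 -0.2  0.1] M [0.02 0.08 0.02] open 0.689 q [-41.6  35.3  98.2   0.8  44.9 -25.5]
tool shift [-4.7 -0.7 71.3] world [ -2.3   1.2 -71.4] yaw -16.7 z [ 0.0274 -0.0116 -0.9996]
```

>>> {"method": "send_rows", "body": {
  "motion": [
    [[-4, -0.6, 6], 0],
    [[-0.5, 0, 14], 0],
    [[0, 0, 18], 0],
    [[0, 0, 16], 0],
    [[0, 0, 8], 0]
  ]
}}

```text
time_s: 56.35
position: [0.4879, -0.2819, 0.0328]
tcp_rot: [[0.96, -0.279, 0.029], [-0.279, -0.96, -0.013], [0.032, 0.005, -0.999]]
force: [-0.8, -0.3, 0.5]
opening: 0.69
```

```bash
python3 go.py .4874 -.2818 .025
```

```text
t 56.35 pos [ 0.4879 -0.2819  0.0328] F [-0.8 -0.3  0.5] M [0.03 0.08 0.02] open 0.69 q [-41.7  41.3 100.2   0.9  36.7 -26.2]
tool shift [-0.8  0.   7.7] world [-0.5  0.1 -7.8] yaw -16.2 z [ 0.0293 -0.0134 -0.9995]
```

>>> {"method": "send_rows", "body": {
  "motion": [
    [[-0.6, 0, 4], 0],
    [[0, 0, 2], 0],
    [[0, 0, 0.5], 0],
    [[0, 0, 0], 0],
    [[0, 0, 0], 0]
  ],
  "gripper": 1
}}

```text
time_s: 56.77
position: [0.4877, -0.2818, 0.0258]
tcp_rot: [[0.96, -0.277, 0.029], [-0.277, -0.961, -0.013], [0.032, 0.005, -0.999]]
force: [-0.6, -0.6, -1.4]
opening: 0.517
```

>>> {"method": "send_rows", "body": {
  "motion": [
    [[0, 0, 0], 0],
    [[0, 0, 0], 0],
    [[0, 0, 0], 0],
    [[0, 0, -1], 0],
    [[0, 0, -3], 0]
  ]
}}

```text
time_s: 57.18
position: [0.4878, -0.2819, 0.0314]
tcp_rot: [[0.961, -0.277, 0.03], [-0.276, -0.961, -0.014], [0.033, 0.005, -0.999]]
force: [-0.3, 0.6, -0.9]
opening: 0.518
```

```bash
python3 go.py .4874 -.2818 .025
```

```text
t 57.18 pos [ 0.4878 -0.2819  0.0314] F [-0.3  0.6 -0.9] M [-0.01  0.06  0.01] open 0.518 q [-41.7  41.4 100.3   0.9  36.4 -26.4]
tool shift [-0.6 -0.   6.4] world [-0.4  0.1 -6.4] yaw -16.0 z [ 0.0303 -0.0142 -0.9994]
```

>>> {"method": "send_rows", "body": {
  "motion": [
    [[0, 0, -10], 0],
    [[0, 0, -22], 0],
    [[0, 0, -32], 0],
    [[0, 0, -36], 0],
    [[0, -5, -28], 0]
  ]
}}

```text
time_s: 57.6
position: [0.4814, -0.2729, 0.1602]
tcp_rot: [[0.961, -0.278, 0.019], [-0.277, -0.961, -0.004], [0.019, -0.001, -1.0]]
force: [1.6, -0.3, -0.9]
opening: 0.518
```

>>> {"method": "send_rows", "body": {
  "motion": [
    [[-4, -16, -8], 0],
    [[-7, -26, -3], 0],
    [[-8.2, -29.6, 0], 0],
    [[-8.2, -29.6, 0], 0],
    [[-8.2, -29.6, 0], 0]
  ]
}}

```text
time_s: 58.02
position: [0.4877, -0.1389, 0.1799]
tcp_rot: [[0.957, -0.287, 0.037], [-0.286, -0.958, -0.019], [0.041, 0.008, -0.999]]
force: [0.9, 0.5, -1.9]
opening: 0.515
```

```bash
python3 go.py .4926 .3332 .15
```

```text
t 58.02 pos [ 0.4877 -0.1389  0.1799] F [ 0.9  0.5 -1.9] M [ 0.06  0.   -0.06] open 0.515 q [-2.860e+01  2.380e+01  1.032e+02  1.000e-01  5.060e+01 -1.200e+01]
tool shift [-131.6 -453.9   20.9] world [  4.9 472.1 -29.9] yaw -16.6 z [ 0.0374 -0.0195 -0.9991]
```

>>> {"method": "send_rows", "body": {
  "motion": [
    [[-8.2, -29, 1], 0],
    [[-8.2, -29, 1], 0],
    [[-8.2, -29, 1], 0],
    [[-8.2, -29, 1], 0],
    [[-8.2, -29, 1], 0]
  ]
}}

```text
time_s: 58.43
position: [0.4837, 0.024, 0.1714]
tcp_rot: [[0.957, -0.287, 0.033], [-0.287, -0.958, -0.016], [0.036, 0.006, -0.999]]
force: [0.8, 0.7, -0.4]
opening: 0.515
```

>>> {"method": "send_rows", "body": {
  "motion": [
    [[-8.2, -29, 0], 0],
    [[-8.2, -29, 0], 0],
    [[-8.2, -29, 0], 0],
    [[-8.2, -29, 0], 0],
    [[-8.2, -29, 0], 0]
  ]
}}

```text
time_s: 58.85
position: [0.477, 0.1859, 0.1673]
tcp_rot: [[0.958, -0.286, 0.024], [-0.286, -0.958, -0.015], [0.028, 0.008, -1.0]]
force: [0.5, -0.4, -0.7]
opening: 0.52
```

```bash
python3 go.py .4926 .3332 .15
```

```text
t 58.85 pos [0.477  0.1859 0.1673] F [ 0.5 -0.4 -0.7] M [0.01 0.07 0.04] open 0.52 q [  9.4  25.8 102.2  -1.4  50.8  26.9]
tool shift [ -27.6 -145.8   15.4] world [ 15.6 147.3 -17.3] yaw -16.6 z [ 0.0243 -0.0154 -0.9996]
```

>>> {"method": "send_rows", "body": {
  "motion": [
    [[-6, -32, 0], 0],
    [[-6, -32, 0], 0],
    [[-6, -32, 0], 0],
    [[-5, -26, 2], 0],
    [[-3, -14, 3], 0]
  ]
}}

```text
time_s: 59.27
position: [0.4814, 0.3356, 0.1587]
tcp_rot: [[0.96, -0.281, 0.018], [-0.28, -0.96, -0.015], [0.021, 0.01, -1.0]]
force: [-0.2, 0.6, -1.0]
opening: 0.516
```

```bash
python3 go.py .4926 .3332 .06
```

```text
t 59.27 pos [0.4814 0.3356 0.1587] F [-0.2  0.6 -1. ] M [ 0.02  0.04 -0.03] open 0.516 q [24.6 31.8 91.5 -1.4 56.2 41.7]
tool shift [ 9.3 -1.7 98.9] world [ 11.2  -2.4 -98.7] yaw -16.3 z [ 0.0176 -0.015  -0.9997]
```

>>> {"method": "send_rows", "body": {
  "motion": [
    [[4.5, -0.5, 12], 0],
    [[4.5, -0.5, 18], 0],
    [[0, 0, 20], 0],
    [[0, 0, 18], 0],
    [[0, 0, 10], 0]
  ]
}}

```text
time_s: 59.68
position: [0.4872, 0.3378, 0.0771]
tcp_rot: [[0.962, -0.271, 0.018], [-0.271, -0.962, -0.014], [0.021, 0.008, -1.0]]
force: [0.2, -0.6, -0.9]
opening: 0.515
```

```bash
python3 go.py .4926 .3332 .053
```

```text
t 59.68 pos [0.4872 0.3378 0.0771] F [ 0.2 -0.6 -0.9] M [-0.01  0.06 -0.  ] open 0.515 q [24.6 38.9 93.7 -1.6 46.7 41.4]
tool shift [ 5.9  2.8 24.3] world [  5.4  -4.6 -24.1] yaw -15.7 z [ 0.0184 -0.0139 -0.9997]
```

>>> {"method": "send_rows", "body": {
  "motion": [
    [[3, 1.4, 6], 0],
    [[2.5, 1.2, 6], 0],
    [[0, 0, 5], 0],
    [[0, 0, 3], 0],
    [[0, 0, 1.5], 0]
  ]
}}

```text
time_s: 60.1
position: [0.4898, 0.3299, 0.0514]
tcp_rot: [[0.962, -0.273, 0.012], [-0.273, -0.962, -0.018], [0.016, 0.014, -1.0]]
force: [0.1, -1.0, 4.5]
opening: 0.513
```

```bash
python3 go.py .4926 .3332 .053
```

```text
t 60.1 pos [0.4898 0.3299 0.0514] F [ 0.1 -1.   4.5] M [-0.02  0.15  0.  ] open 0.513 q [23.8 41.2 94.4 -1.7 44.2 40.8]
tool shift [ 1.9 -3.9 -1.6] world [2.8 3.3 1.6] yaw -15.8 z [ 0.0115 -0.0175 -0.9998]
```

>>> {"method": "send_rows", "body": {
  "motion": [
    [[0, 0, 0], 0],
    [[0, 0, 0], 0],
    [[0, 0, 0.4], 0],
    [[0, 0, 0], 0],
    [[0, 0, 0], 0]
  ]
}}

```text
time_s: 60.52
position: [0.4915, 0.3305, 0.0532]
tcp_rot: [[0.962, -0.274, 0.016], [-0.273, -0.962, -0.015], [0.02, 0.011, -1.0]]
force: [0.3, 0.1, -1.4]
opening: 0.517
```

>>> {"method": "send_rows", "body": {
  "motion": [
    [[0, 0, 0], 0],
    [[0, 0, 0], 0],
    [[0, 0, 0], 0],
    [[0, 0, 0], 0],
    [[0, 0, 0], 0]
  ],
  "gripper": 0.31
}}

```text
time_s: 60.93
position: [0.4923, 0.3312, 0.0544]
tcp_rot: [[0.962, -0.273, 0.019], [-0.273, -0.962, -0.014], [0.022, 0.009, -1.0]]
force: [0.0, 0.5, 0.9]
opening: 0.681
```

>>> {"method": "send_rows", "body": {
  "motion": [
    [[0, 0, -6], 0],
    [[0, 0, -12], 0],
    [[0, 0, -16], 0],
    [[0, 0, -16], 0],
    [[0, 0, -14], 0]
  ]
}}

```text
time_s: 61.35
position: [0.4889, 0.3311, 0.1201]
tcp_rot: [[0.962, -0.273, 0.012], [-0.273, -0.962, -0.017], [0.016, 0.014, -1.0]]
force: [0.2, -0.3, 0.5]
opening: 0.691
```

>>> {"method": "send_rows", "body": {
  "motion": [
    [[0, 8, -14], 0],
    [[0, 9, -14], 0],
    [[0, 9, -12], 0],
    [[0, 6, -6], 0],
    [[0, 0, 0], 0]
  ],
  "gripper": 1
}}

```text
time_s: 61.77
position: [0.4816, 0.3018, 0.1775]
tcp_rot: [[0.962, -0.272, 0.023], [-0.272, -0.962, -0.012], [0.026, 0.006, -1.0]]
force: [0.1, -0.8, -0.6]
opening: 0.393
```

```bash
python3 pots.py pics/v5.png .108
```

```text
t 61.77 pos [0.4816 0.3018 0.1775] F [ 0.1 -0.8 -0.6] M [ 0.03  0.03 -0.  ] open 0.393 q [21.4 28.9 93.6 -1.4 56.6 38. ]
blob 3851 [274.8 175.6] ell [274.3 172.4] [73.3 73.8] [0.4916 0.331 ] mec [491.5 330.5] 23.5
blob 2515 [400.8 232. ] ell [400.8 232.1] [44.6 75.6] [0.5606 0.2701] mec [559.6 263.9] 24.1
```

View pics/v5.png

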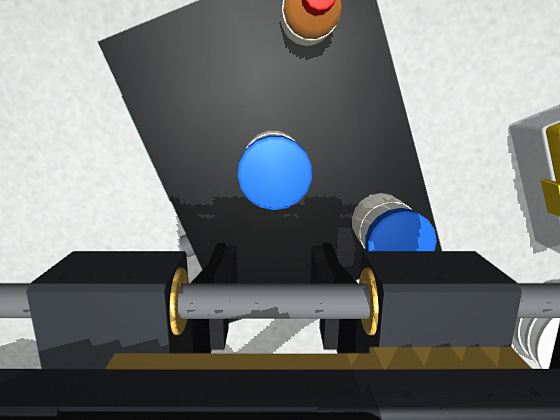

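>>> {"method": "send_rows", "body": {
  "motion": [
    [[0, -10, 10], 0],
    [[0, -12, 14], 0],
    [[0, -8, 15], 0],
    [[0, -1, 13], 0],
    [[0, 0, 5], 0]
  ]
}}

```text
time_s: 62.28
position: [0.4923, 0.3364, 0.1127]
tcp_rot: [[0.962, -0.272, 0.022], [-0.272, -0.962, -0.011], [0.024, 0.004, -1.0]]
force: [0.6, -0.3, -0.5]
opening: 0.018
```

```bash
python3 go.py .4916 .3308 .11
```

```text
t 62.28 pos [0.4923 0.3364 0.1127] F [ 0.6 -0.3 -0.5] M [ 0.02  0.04 -0.01] open 0.018 q [24.2 35.9 92.3 -1.4 50.9 40.9]
tool shift [0.7 5.6 2.8] world [-0.7 -5.6 -2.7] yaw -15.8 z [ 0.0221 -0.0108 -0.9997]
```

>>> {"method": "send_rows", "body": {
  "motion": [
    [[0.3, 3, 0], 0],
    [[0.3, 2, 0], 0],
    [[0, 0, 1], 0],
    [[0, 0, 1], 0],
    [[0, 0, 1.5], 0]
  ]
}}

```text
time_s: 62.7
position: [0.4896, 0.3318, 0.1065]
tcp_rot: [[0.962, -0.271, 0.015], [-0.271, -0.962, -0.013], [0.018, 0.008, -1.0]]
force: [-2.2, -0.1, 7.0]
opening: 0.003
```

```bash
python3 go.py .4916 .3308 .11
```

```text
t 62.7 pos [0.4896 0.3318 0.1065] F [-2.2 -0.1  7. ] M [-0.05  0.44 -0.01] open 0.003 q [23.9 36.3 92.9 -1.4 50.3 40.5]
tool shift [ 2.2  0.5 -3.5] world [ 2.  -1.   3.5] yaw -15.7 z [ 0.0154 -0.013  -0.9998]
```

>>> {"method": "send_rows", "body": {
  "motion": [
    [[0, 0, 2], 0],
    [[0, 0, 2], 0],
    [[0, 0, 2], 0],
    [[0, 0, 2.2], 0],
    [[0, 0, 2.2], 0]
  ]
}}

```text
time_s: 63.12
position: [0.4896, 0.3318, 0.1039]
tcp_rot: [[0.962, -0.274, 0.019], [-0.274, -0.962, -0.01], [0.021, 0.004, -1.0]]
force: [-1.4, -0.4, 5.7]
opening: 0.003
```

>>> {"method": "send_rows", "body": {
  "motion": [
    [[0, 0, 2.5], 0],
    [[0, 0, 2.5], 0],
    [[0, 0, 3], 0],
    [[0, 0, 3], 0],
    [[0, 0, 3.5], 0]
  ]
}}

```text
time_s: 63.53
position: [0.4897, 0.3319, 0.1033]
tcp_rot: [[0.961, -0.275, 0.023], [-0.275, -0.961, -0.007], [0.024, 0.0, -1.0]]
force: [-5.2, -1.5, 18.1]
opening: 0.008
```

```bash
python3 go.py .4916 .3308 .11
```

```text
t 63.53 pos [0.4897 0.3319 0.1033] F [-5.2 -1.5 18.1] M [-0.43  1.04  0.04] open 0.008 q [23.8 36.4 93.5 -1.2 49.  40.5]
tool shift [ 2.3  0.5 -6.6] world [ 1.9 -1.1  6.7] yaw -16.0 z [ 0.0233 -0.0067 -0.9997]
```

>>> {"method": "send_rows", "body": {
  "motion": [
    [[0, 0, -8], 0],
    [[0, 4, -15], 0],
    [[0, 8, -18], 0],
    [[0, 10, -16], 0],
    [[0, 10, -10], 0]
  ]
}}

```text
time_s: 63.95
position: [0.4799, 0.3017, 0.1761]
tcp_rot: [[0.961, -0.275, 0.028], [-0.275, -0.961, -0.004], [0.028, -0.004, -1.0]]
force: [-0.7, -0.2, -1.0]
opening: 0.006
```

```bash
python3 pots.py pics/v6.png .103; python3 go.py .43 -.335 .17
```

```text
t 63.95 pos [0.4799 0.3017 0.1761] F [-0.7 -0.2 -1. ] M [0.02 0.03 0.01] open 0.006 q [21.3 28.7 94.2 -1.  55.7 37.8]
blob 3706 [276.8 175.1] ell [276.2 171.7] [72.4 72.8] [0.4916 0.3308] mec [491.5 330.3] 23.6
blob 2831 [405.7 234.9] ell [405.3 235.7] [52.6 74.2] [0.5626 0.2652] mec [560.8 261.4] 24.9
t 64.05 pos [0.4802 0.3012 0.1766] F [-0.1 -0.4  0.8] M [0.05 0.   0.04] open 0.003 q [21.2 28.6 94.2 -1.  55.6 37.9]
tool shift [127.5 625.3   7.5] world [ -50.2 -636.2   -6.6] yaw -16.1 z [ 0.0294 -0.0038 -0.9996]
```

>>> {"method": "send_rows", "body": {
  "motion": [
    [[3, 18, 0], 0],
    [[5, 28, 0], 0],
    [[6.5, 33, 0], 0],
    [[6.5, 33, 0], 0],
    [[6.5, 33, 0], 0]
  ],
  "gripper": 0.31
}}

```text
time_s: 64.47
position: [0.4697, 0.1571, 0.1767]
tcp_rot: [[0.962, -0.269, 0.04], [-0.269, -0.963, 0.003], [0.037, -0.013, -0.999]]
force: [0.2, -0.4, -0.0]
opening: 0.299
```

>>> {"method": "send_rows", "body": {
  "motion": [
    [[6.5, 33, 0], 0],
    [[6.5, 33, 0], 0],
    [[6.5, 33, 0], 0],
    [[6.5, 33, 0], 0],
    [[6.5, 33, 0], 0]
  ]
}}

```text
time_s: 64.88
position: [0.4566, -0.0164, 0.1742]
tcp_rot: [[0.963, -0.267, 0.042], [-0.268, -0.963, 0.004], [0.039, -0.015, -0.999]]
force: [0.1, -0.3, -0.6]
opening: 0.65
```

>>> {"method": "send_rows", "body": {
  "motion": [
    [[6.5, 33, 0], 0],
    [[6.5, 33, 0], 0],
    [[6.5, 33, 0], 0],
    [[6.5, 33, 0], 0],
    [[6.5, 33, 0], 0]
  ]
}}

```text
time_s: 65.3
position: [0.4434, -0.1921, 0.1715]
tcp_rot: [[0.962, -0.27, 0.044], [-0.27, -0.963, 0.005], [0.041, -0.016, -0.999]]
force: [-0.4, 0.5, -0.1]
opening: 0.688
```

```bash
python3 go.py .43 -.335 .17
```

```text
t 65.3 pos [ 0.4434 -0.1921  0.1715] F [-0.4  0.5 -0.1] M [-0.03 -0.01  0.03] open 0.688 q [-37.8  23.1 106.7   2.3  48.4 -23.7]
tool shift [ 25.7 141.2   0.2] world [ -13.4 -142.9   -1.5] yaw -15.7 z [ 0.0436  0.0047 -0.999 ]
```

>>> {"method": "send_rows", "body": {
  "motion": [
    [[6, 33, 0], 0],
    [[6, 33, 0], 0],
    [[6, 33, 0], 0],
    [[4, 26, 0], 0],
    [[2, 12, 0], 0]
  ]
}}

```text
time_s: 65.72
position: [0.4295, -0.3431, 0.1682]
tcp_rot: [[0.96, -0.276, 0.047], [-0.277, -0.961, 0.001], [0.045, -0.014, -0.999]]
force: [0.6, 0.2, -0.1]
opening: 0.691
```

>>> {"method": "send_rows", "body": {
  "motion": [
    [[0, 0, 0], 0.12],
    [[0, 0, 0], 0.12],
    [[0, 0, 0], 0.12],
    [[0, 0, 0], 0.12],
    [[0, 0, 0], 0.12]
  ]
}}

```text
time_s: 66.13
position: [0.4301, -0.3456, 0.1655]
tcp_rot: [[0.616, -0.786, 0.047], [-0.787, -0.616, 0.003], [0.026, -0.039, -0.999]]
force: [-0.7, -0.7, 0.1]
opening: 0.691
```

>>> {"method": "send_rows", "body": {
  "motion": [
    [[0, 0, 0], 0.12],
    [[0, 0, 0], 0.12],
    [[0, 0, 0], 0.12],
    [[0, 0, 0], 0.11],
    [[0, 0, 0], 0]
  ]
}}

```text
time_s: 66.55
position: [0.4313, -0.34, 0.163]
tcp_rot: [[0.171, -0.984, 0.046], [-0.985, -0.171, 0.01], [-0.002, -0.047, -0.999]]
force: [0.6, -0.0, -1.1]
opening: 0.689
```

```bash
python3 pots.py pics/v7.png .081; python3 go.py .4279 -.3377 .1
```

```text
t 66.55 pos [ 0.4313 -0.34    0.163 ] F [ 0.6 -0.  -1.1] M [ 0.02  0.11 -0.02] open 0.689 q [-51.3  28.4  97.7   3.   52.7  27.1]
net [271.3 221. ] 0.75 [ 0.4296 -0.3379]
blob 3604 [270.8 221.1] ell [270.8 221.1] [66.7 67. ] [ 0.4295 -0.3376] mec [ 429.2 -338. ] 23.9
t 66.65 pos [ 0.4312 -0.3401  0.163 ] F [-0.6  0.1  0. ] M [0.04 0.13 0.01] open 0.69 q [-51.3  28.4  97.7   3.   52.7  26.8]
tool shift [-2.8  5.7 62.9] world [ -3.3   2.4 -63. ] yaw -79.8 z [ 0.0452  0.0099 -0.9989]
```

View pics/v7.png

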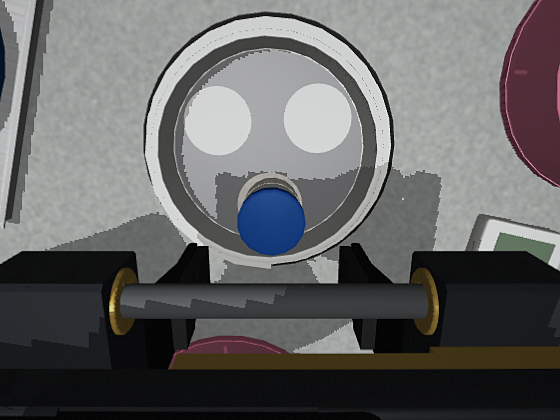

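>>> {"method": "send_rows", "body": {
  "motion": [
    [[-1, 3, 10], 0],
    [[-1, 2, 15], 0],
    [[0, 0, 18], 0],
    [[0, 0, 16], 0],
    [[0, 0, 8], 0]
  ]
}}

```text
time_s: 67.07
position: [0.4317, -0.3389, 0.0962]
tcp_rot: [[0.191, -0.98, 0.051], [-0.982, -0.191, 0.004], [0.006, -0.05, -0.999]]
force: [-0.5, -0.1, 0.7]
opening: 0.69
```

```bash
python3 go.py .4295 -.3375 .025
```

```text
t 67.07 pos [ 0.4317 -0.3389  0.0962] F [-0.5 -0.1  0.7] M [0.02 0.16 0.01] open 0.69 q [-51.2  34.3 101.    3.5  43.1  25.2]
tool shift [-2.2  5.5 71. ] world [ -2.2   1.4 -71.2] yaw -79.0 z [ 0.0506  0.0042 -0.9987]
```

>>> {"method": "send_rows", "body": {
  "motion": [
    [[-1.8, 3, 6], 0],
    [[0, 2, 14], 0],
    [[0, 0.3, 18], 0],
    [[0, 0, 16], 0],
    [[0, 0, 9], 0]
  ]
}}

```text
time_s: 67.48
position: [0.4302, -0.3381, 0.0315]
tcp_rot: [[0.199, -0.979, 0.053], [-0.98, -0.199, 0.002], [0.009, -0.052, -0.999]]
force: [-0.1, 0.0, 0.8]
opening: 0.69
```

```bash
python3 go.py .4295 -.3375 .025
```

```text
t 67.48 pos [ 0.4302 -0.3381  0.0315] F [-0.1  0.   0.8] M [0.04 0.1  0.  ] open 0.69 q [-51.3  40.7 103.    4.3  34.5  23.8]
tool shift [-0.8  0.9  6.5] world [-0.7  0.6 -6.5] yaw -78.5 z [ 0.0528  0.0018 -0.9986]
```

>>> {"method": "send_rows", "body": {
  "motion": [
    [[-0.6, 0.6, 3.5], 0],
    [[0, 0, 1.5], 0],
    [[0, 0, 0], 0],
    [[0, 0, 0], 0],
    [[0, 0, 0], 0]
  ],
  "gripper": 1
}}

```text
time_s: 67.9
position: [0.4298, -0.3378, 0.0261]
tcp_rot: [[0.201, -0.978, 0.053], [-0.979, -0.201, 0.002], [0.009, -0.052, -0.999]]
force: [-0.0, 0.0, -1.3]
opening: 0.518
```

>>> {"method": "send_rows", "body": {
  "motion": [
    [[0, 0, 0], 0],
    [[0, 0, 0], 0],
    [[0, 0, 0], 0],
    [[0, 0, -1], 0],
    [[0, 0, -3], 0]
  ]
}}

```text
time_s: 68.32
position: [0.4297, -0.3377, 0.0315]
tcp_rot: [[0.202, -0.978, 0.053], [-0.979, -0.202, 0.001], [0.01, -0.052, -0.999]]
force: [-0.1, 0.2, -0.9]
opening: 0.516
```

```bash
python3 go.py .4295 -.3375 .025
```

```text
t 68.32 pos [ 0.4297 -0.3377  0.0315] F [-0.1  0.2 -0.9] M [0.02 0.12 0.02] open 0.516 q [-51.3  40.7 103.1   4.3  34.4  23.6]
tool shift [-0.3  0.5  6.5] world [-0.2  0.2 -6.5] yaw -78.4 z [ 0.0533  0.0012 -0.9986]
```

>>> {"method": "send_rows", "body": {
  "motion": [
    [[0, 0, -10], 0],
    [[0, 0, -22], 0],
    [[0, 0, -32], 0],
    [[0, 0, -36], 0],
    [[-4, 0, -28], 0]
  ]
}}

```text
time_s: 68.73
position: [0.4189, -0.3311, 0.1604]
tcp_rot: [[0.201, -0.979, 0.044], [-0.98, -0.201, 0.012], [-0.003, -0.045, -0.999]]
force: [0.2, -0.3, -1.7]
opening: 0.515
```

>>> {"method": "send_rows", "body": {
  "motion": [
    [[-15, -4, -8], 0],
    [[-25, -6.5, -3], 0],
    [[-30, -7.7, 0], 0],
    [[-30, -7.7, 0], 0],
    [[-30, -7.7, 0], 0]
  ]
}}

```text
time_s: 69.15
position: [0.4299, -0.2044, 0.1858]
tcp_rot: [[0.192, -0.979, 0.064], [-0.981, -0.193, -0.012], [0.024, -0.06, -0.998]]
force: [0.5, -0.2, -2.2]
opening: 0.515
```

```bash
python3 go.py .459 .251 .15
```

```text
t 69.15 pos [ 0.4299 -0.2044  0.1858] F [ 0.5 -0.2 -2.2] M [ 0.04  0.14 -0.  ] open 0.515 q [-40.1  20.7 107.9   2.5  48.2  37.2]
tool shift [-442.1 -114.1   32.1] world [ 29.1 455.4 -35.8] yaw -79.0 z [ 0.0638 -0.012  -0.9979]
```

>>> {"method": "send_rows", "body": {
  "motion": [
    [[-30, -7.7, 1], 0],
    [[-30, -7.7, 1], 0],
    [[-30, -7.7, 1], 0],
    [[-30, -7.7, 1], 0],
    [[-30, -7.7, 1], 0]
  ]
}}

```text
time_s: 69.57
position: [0.4378, -0.0429, 0.1841]
tcp_rot: [[0.188, -0.98, 0.069], [-0.982, -0.189, -0.015], [0.028, -0.065, -0.997]]
force: [0.5, -0.8, -1.1]
opening: 0.52
```

>>> {"method": "send_rows", "body": {
  "motion": [
    [[-30, -7.7, 0], 0],
    [[-30, -7.7, 0], 0],
    [[-30, -7.7, 0], 0],
    [[-30, -7.7, 0], 0],
    [[-30, -7.7, 0], 0]
  ]
}}

```text
time_s: 69.98
position: [0.4449, 0.1195, 0.1864]
tcp_rot: [[0.186, -0.98, 0.073], [-0.982, -0.188, -0.016], [0.029, -0.069, -0.997]]
force: [0.1, -0.5, -1.8]
opening: 0.514
```

```bash
python3 go.py .459 .251 .15
```

```text
t 69.98 pos [0.4449 0.1195 0.1864] F [ 0.1 -0.5 -1.8] M [ 0.02  0.11 -0.01] open 0.514 q [  1.8  19.6 110.   -1.4  46.3  82. ]
tool shift [-127.6  -36.    35.2] world [ 14.1 131.5 -36.4] yaw -79.3 z [ 0.0728 -0.0158 -0.9972]
```

>>> {"method": "send_rows", "body": {
  "motion": [
    [[-30, -8, 0], 0],
    [[-32, -8, 0], 0],
    [[-30, -8, 1], 0],
    [[-20, -6, 3], 0],
    [[-10, -3, 4], 0]
  ]
}}

```text
time_s: 70.4
position: [0.4534, 0.2557, 0.1821]
tcp_rot: [[0.19, -0.979, 0.079], [-0.981, -0.192, -0.013], [0.028, -0.075, -0.997]]
force: [0.1, 0.0, -0.8]
opening: 0.515
```

```bash
python3 go.py .459 .251 .06
```

```text
t 70.4 pos [0.4534 0.2557 0.1821] F [ 0.1  0.  -0.8] M [0.07 0.2  0.  ] open 0.515 q [ 18.4  24.2 102.1  -2.8  49.6  99.1]
tool shift [  2.3   4.7 122.2] world [   5.6   -4.7 -122.1] yaw -79.0 z [ 0.0793 -0.013  -0.9968]
```

>>> {"method": "send_rows", "body": {
  "motion": [
    [[1.1, 2.4, 15], 0],
    [[1.1, 2.3, 22], 0],
    [[0, 0, 25], 0],
    [[0, 0, 22], 0],
    [[0, 0, 12], 0]
  ]
}}

```text
time_s: 70.82
position: [0.4599, 0.2547, 0.0887]
tcp_rot: [[0.196, -0.976, 0.091], [-0.98, -0.198, -0.009], [0.027, -0.088, -0.996]]
force: [-0.6, -0.6, -1.7]
opening: 0.516
```

```bash
python3 go.py .459 .251 .053
```

```text
t 70.82 pos [0.4599 0.2547 0.0887] F [-0.6 -0.6 -1.7] M [0.05 0.19 0.02] open 0.516 q [ 18.1  33.4 106.2  -3.7  35.6  99.6]
tool shift [ 2.5  4.7 35.5] world [ -0.9  -3.7 -35.7] yaw -78.7 z [ 0.0914 -0.0092 -0.9958]
```

>>> {"method": "send_rows", "body": {
  "motion": [
    [[1.2, 2.5, 8], 0],
    [[1, 2, 9], 0],
    [[0, 0, 8], 0],
    [[0, 0, 4], 0],
    [[0, 0, 1.5], 0]
  ]
}}

```text
time_s: 71.23
position: [0.4571, 0.2479, 0.0552]
tcp_rot: [[0.193, -0.977, 0.086], [-0.981, -0.195, -0.012], [0.029, -0.082, -0.996]]
force: [-0.7, -0.8, -0.8]
opening: 0.515
```

```bash
python3 go.py .459 .251 .053
```

```text
t 71.23 pos [0.4571 0.2479 0.0552] F [-0.7 -0.8 -0.8] M [0.08 0.14 0.  ] open 0.515 q [ 17.4  36.8 107.8  -4.2  30.9  99.7]
tool shift [-2.7 -2.3  2.3] world [ 1.9  3.1 -2.2] yaw -78.8 z [ 0.0864 -0.012  -0.9962]
```

>>> {"method": "send_rows", "body": {
  "motion": [
    [[-0.5, -0.3, 0.8], 0],
    [[0, 0, 0.8], 0],
    [[0, 0, 0.6], 0],
    [[0, 0, 0.4], 0],
    [[0, 0, 0.2], 0]
  ]
}}

```text
time_s: 71.65
position: [0.4593, 0.2488, 0.0541]
tcp_rot: [[0.193, -0.977, 0.09], [-0.981, -0.195, -0.011], [0.028, -0.087, -0.996]]
force: [-0.4, 0.8, -1.9]
opening: 0.517
```

```bash
python3 go.py .459 .251 .053
```

```text
t 71.65 pos [0.4593 0.2488 0.0541] F [-0.4  0.8 -1.9] M [0.01 0.18 0.05] open 0.517 q [ 17.5  37.  107.7  -4.2  30.6  99.8]
tool shift [-2.3 -0.1  1. ] world [-0.3  2.2 -1.1] yaw -78.9 z [ 0.0905 -0.0109 -0.9958]
```

>>> {"method": "send_rows", "body": {
  "motion": [
    [[0, 0, 1], 0],
    [[0, 0, 1], 0],
    [[0, 0, 0.7], 0],
    [[0, 0, 0.5], 0],
    [[0, 0, 0], 0]
  ]
}}

```text
time_s: 72.07
position: [0.4604, 0.2491, 0.0526]
tcp_rot: [[0.194, -0.977, 0.093], [-0.981, -0.195, -0.01], [0.028, -0.089, -0.996]]
force: [-0.1, 0.1, -1.3]
opening: 0.518
```

```bash
python3 go.py .459 .251 .053
```

```text
t 72.07 pos [0.4604 0.2491 0.0526] F [-0.1  0.1 -1.3] M [ 0.02  0.33 -0.01] open 0.518 q [ 17.5  37.2 107.7  -4.3  30.3  99.8]
tool shift [-2.1  0.9 -0.5] world [-1.4  1.9  0.4] yaw -78.8 z [ 0.0933 -0.0103 -0.9956]
```

>>> {"method": "send_rows", "body": {
  "motion": [
    [[0, 0, 1], 0],
    [[0, 0, 1], 0],
    [[0, 0, 0.7], 0],
    [[0, 0, 0.3], 0],
    [[0, 0, 0], 0]
  ]
}}

```text
time_s: 72.48
position: [0.4619, 0.2493, 0.0518]
tcp_rot: [[0.194, -0.976, 0.097], [-0.981, -0.196, -0.009], [0.028, -0.094, -0.995]]
force: [-0.5, 0.3, 1.1]
opening: 0.514
```

```bash
python3 go.py .459 .251 .053
```

```text
t 72.48 pos [0.4619 0.2493 0.0518] F [-0.5  0.3  1.1] M [0.03 0.29 0.03] open 0.514 q [ 17.4  37.3 107.6  -4.4  30.   99.9]
tool shift [-2.2  2.4 -1.5] world [-2.9  1.7  1.2] yaw -78.8 z [ 0.0974 -0.0093 -0.9952]
```

>>> {"method": "send_rows", "body": {
  "motion": [
    [[0, 0, 0], 0],
    [[0, 0, 0], 0],
    [[0, 0, 0], 0],
    [[0, 0, 0], 0],
    [[0, 0, 0], 0]
  ],
  "gripper": 0.31
}}

```text
time_s: 72.9
position: [0.4626, 0.2496, 0.0511]
tcp_rot: [[0.194, -0.976, 0.098], [-0.981, -0.196, -0.009], [0.028, -0.095, -0.995]]
force: [-0.2, -0.1, 0.3]
opening: 0.683
```

>>> {"method": "send_rows", "body": {
  "motion": [
    [[0, 0, -6], 0],
    [[0, 0, -12], 0],
    [[0, 0, -16], 0],
    [[0, 0, -16], 0],
    [[0, 0, -14], 0]
  ]
}}

```text
time_s: 73.32
position: [0.454, 0.2492, 0.1145]
tcp_rot: [[0.194, -0.977, 0.09], [-0.981, -0.195, -0.011], [0.029, -0.086, -0.996]]
force: [-0.3, 1.0, -0.1]
opening: 0.69
```

>>> {"method": "send_rows", "body": {
  "motion": [
    [[0, 8, -14], 0],
    [[0, 9, -14], 0],
    [[0, 9, -12], 0],
    [[0, 6, -6], 0],
    [[0, 0, 0], 0]
  ],
  "gripper": 1
}}

```text
time_s: 73.73
position: [0.4188, 0.244, 0.1639]
tcp_rot: [[0.193, -0.976, 0.098], [-0.981, -0.195, -0.009], [0.028, -0.094, -0.995]]
force: [-0.3, 0.8, 0.0]
opening: 0.395
```

```bash
python3 pots.py pics/v8.png .108;python3 go.py .459 .249 .12
```

```text
t 73.73 pos [0.4188 0.244  0.1639] F [-0.3  0.8  0. ] M [ 0.01  0.16 -0.03] open 0.395 q [ 18.4  23.2 108.7  -3.3  42.9  99.5]
net [277.5 167.8] 0.72 [0.4592 0.2487]
net [188.6  88.3] 0.23 [0.4937 0.3071]
blob 1911 [294.4  13.3] ell [294.2  13.6] [34.1 81.4] [0.5447 0.2563] mec [551.2 257.1] 21.6
blob 5433 [152.   85.5] ell [152.   85.5] [78.9 85.8] [0.4912 0.3276] mec [490.8 327.2] 23.6
blob 1069 [480.  154.1] ell [575.  164.6] [212.6 241.1] [0.4961 0.0716] mec [490.9  97.3] 63.1
blob 4810 [276.5 167.6] ell [276.4 167.6] [77.3 77.4] [0.4593 0.2493] mec [458.8 249.2] 23.3
t 73.83 pos [0.42   0.2441 0.1631] F [0.2 0.5 0.2] M [ 0.04  0.14 -0.03] open 0.304 q [ 18.4  23.4 108.6  -3.3  42.8  99.5]
tool shift [  1.5 -34.9  46.7] world [ 39.    4.9 -43.1] yaw -78.9 z [ 0.0982 -0.0087 -0.9951]
```

View pics/v8.png

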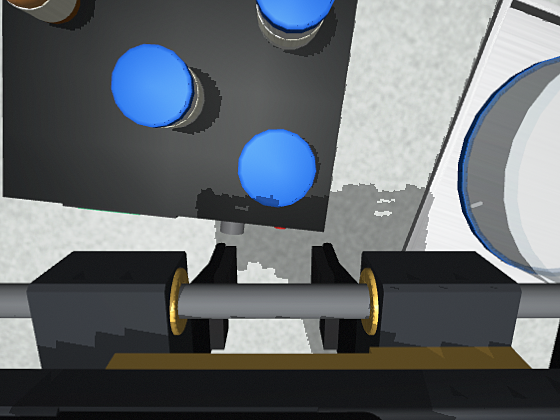

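>>> {"method": "send_rows", "body": {
  "motion": [
    [[0.4, -10, 8], 0],
    [[0.4, -12, 11], 0],
    [[0.4, -10, 12], 0],
    [[0, -3, 11], 0],
    [[0, 0, 5], 0]
  ]
}}

```text
time_s: 74.25
position: [0.4663, 0.2503, 0.1148]
tcp_rot: [[0.193, -0.976, 0.102], [-0.981, -0.194, -0.008], [0.027, -0.098, -0.995]]
force: [-0.7, 0.5, -0.2]
opening: 0.017
```

```bash
python3 go.py .459 .2493 .11
```

```text
t 74.25 pos [0.4663 0.2503 0.1148] F [-0.7  0.5 -0.2] M [-0.01  0.18 -0.01] open 0.017 q [ 17.4  30.7 105.2  -3.5  38.6  98.8]
tool shift [-0.5  7.8  4. ] world [-7.3 -1.  -4.8] yaw -78.9 z [ 0.1018 -0.0077 -0.9948]
```

>>> {"method": "send_rows", "body": {
  "motion": [
    [[0, 0.5, 1.5], 0],
    [[0, 0.2, 1.5], 0],
    [[0, 0.2, 1.5], 0],
    [[0, 0.2, 1.5], 0],
    [[0, 0.2, 1.5], 0]
  ]
}}

```text
time_s: 74.67
position: [0.4668, 0.2498, 0.1045]
tcp_rot: [[0.192, -0.977, 0.098], [-0.981, -0.193, -0.009], [0.027, -0.095, -0.995]]
force: [-1.9, 0.3, 6.5]
opening: 0.006
```

```bash
python3 go.py .466 .2493 .108
```

```text
t 74.67 pos [0.4668 0.2498 0.1045] F [-1.9  0.3  6.5] M [-0.07  0.34 -0.05] open 0.006 q [ 17.3  31.9 105.4  -3.5  37.5  98.9]
tool shift [ 0.5  0.5 -3.6] world [-0.8 -0.5  3.5] yaw -78.9 z [ 0.0982 -0.0087 -0.9951]
```

>>> {"method": "send_rows", "body": {
  "motion": [
    [[0, 0.2, 2], 0],
    [[0, 0.2, 2], 0],
    [[0, 0.2, 2], 0],
    [[0, 0.2, 2.2], 0],
    [[0, 0.2, 2.2], 0]
  ]
}}

```text
time_s: 75.08
position: [0.4669, 0.2499, 0.1039]
tcp_rot: [[0.194, -0.975, 0.106], [-0.981, -0.196, -0.008], [0.028, -0.102, -0.994]]
force: [-2.8, -1.1, 15.3]
opening: 0.008
```

>>> {"method": "send_rows", "body": {
  "motion": [
    [[0, 0.2, 2.5], 0],
    [[0, 0.2, 2.5], 0],
    [[0, 0.3, 3], 0],
    [[0, 0.3, 3], 0],
    [[0, 0.3, 3.5], 0]
  ]
}}

```text
time_s: 75.5
position: [0.4671, 0.25, 0.1037]
tcp_rot: [[0.196, -0.974, 0.117], [-0.98, -0.199, -0.007], [0.03, -0.113, -0.993]]
force: [-8.4, -2.3, 28.7]
opening: 0.004
```

```bash
python3 go.py .466 .2493 .108
```

```text
t 75.5 pos [0.4671 0.25   0.1037] F [-8.4 -2.3 28.7] M [-0.36  1.16 -0.01] open 0.004 q [ 17.5  31.7 106.2  -4.   35.9  99.2]
tool shift [ 0.6  0.7 -4.3] world [-1.1 -0.7  4.3] yaw -78.7 z [ 0.1168 -0.0065 -0.9931]
```

Home against 28.7 N. I'll lift away and check everything.

>>> {"method": "send_rows", "body": {
  "motion": [
    [[0, 0, -5], 0],
    [[0, 0, -14], 0],
    [[0, 6, -18], 0],
    [[0, 8, -18], 0],
    [[0, 6, -14], 0]
  ]
}}

```text
time_s: 75.92
position: [0.4381, 0.2462, 0.1737]
tcp_rot: [[0.197, -0.973, 0.118], [-0.98, -0.199, -0.006], [0.03, -0.114, -0.993]]
force: [0.8, -0.2, 1.0]
opening: 0.004
```

>>> {"method": "send_rows", "body": {
  "motion": [
    [[10, 15, -15], 0],
    [[15, 15, -15], 0],
    [[20, 10, -15], 0],
    [[15, 5, -10], 0],
    [[8, 0, -5], 0]
  ]
}}

```text
time_s: 76.33
position: [0.3962, 0.1705, 0.2353]
tcp_rot: [[0.203, -0.971, 0.123], [-0.979, -0.206, -0.004], [0.029, -0.119, -0.992]]
force: [0.2, 0.3, 0.1]
opening: 0.003
```

```bash
python3 pots.py pics/v9.png .103; python3 - <<'E'
from h import *
for n in ("side","scene"):
    c=capture(n)
    y0=(110,170) if n=="side" else (150,220)
    cv2.imwrite(f"pics/z1{n}.png",cv2.resize(c["image"][110:310,180:420] if n=="side" else c["image"][150:350,190:430],None,fx=3.3,fy=3,interpolation=cv2.INTER_CUBIC))
E
```

```text
t 76.33 pos [0.3962 0.1705 0.2353] F [0.2 0.3 0.1] M [ 0.05  0.16 -0.01] open 0.003 q [  9.4  11.6 111.9  -1.8  49.5  88.6]
net [189.2 117. ] 0.74 [0.4593 0.2473]
blob 447 [201.3   4.9] ell [202.1   5.1] [12.9 49.6] [0.5416 0.2521] mec [545.  253.5] 17.8
blob 3393 [90.1 52.2] ell [90.1 52.2] [60.9 69.2] [0.4911 0.3282] mec [491.1 327.9] 24.8
blob 258 [377.8 136.4] ell [452.5 133.8] [175.1 188.9] [0.4896 0.041 ] mec [477.6  76.1] 62.8
blob 2941 [187.3 117.2] ell [187.3 117.2] [58.8 61.9] [0.4588 0.2487] mec [458.5 248.4] 23.7
```

View pics/z1side.png

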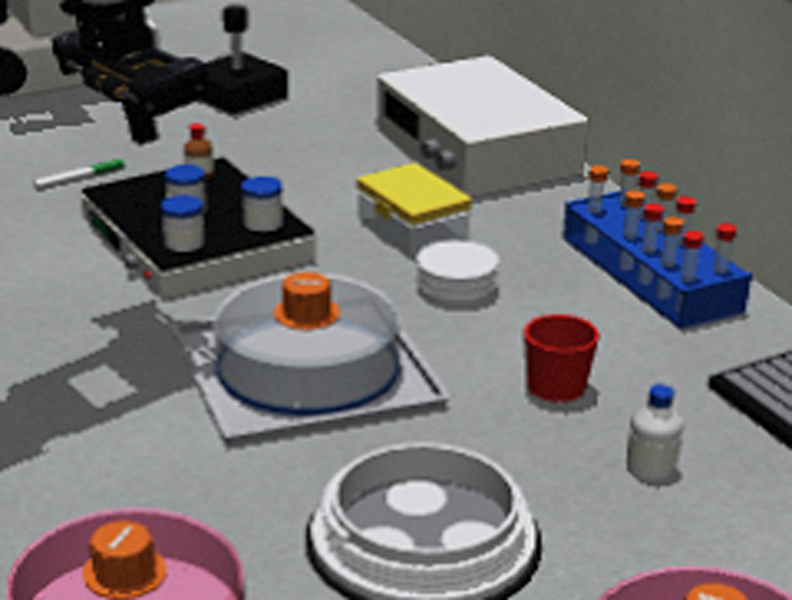

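View pics/z1scene.png

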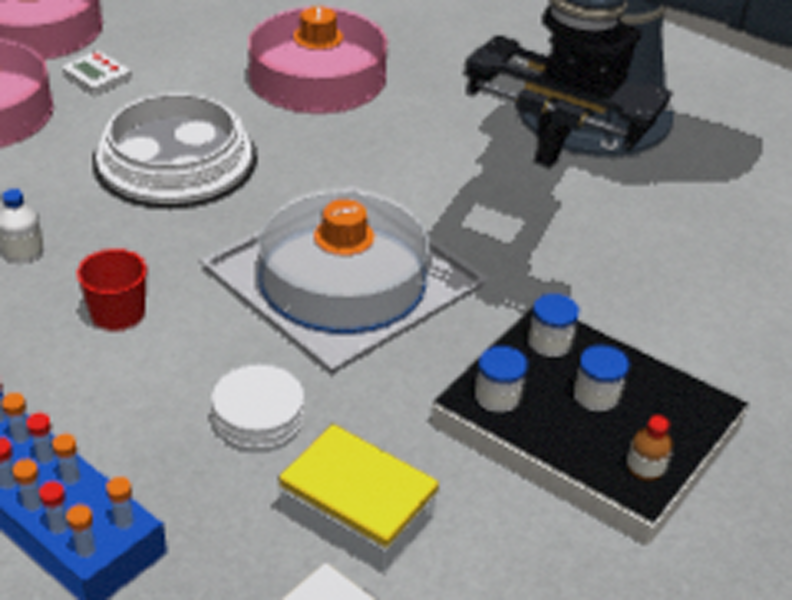

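View pics/v9.png

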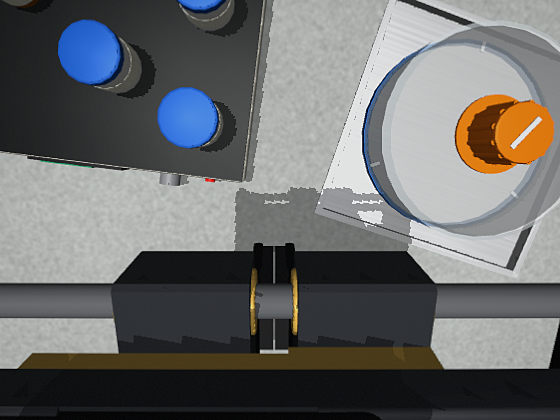

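```bash
python3 - <<'E'
from h import *
c=capture("scene")
f=lambda u,v,z: atz(c,((u+.5)/3.3-.5+190,(v+.5)/3-.5+150),z)[:2]
L,R,B=f(203,263,.016),f(481,282,.016),f(333,369,.016)
print("tray",L,R,B,(L+R)/2)
x,y=.505,-.009
hsv=cv2.cvtColor(c["image"],cv2.COLOR_BGR2HSV)
for r in place_of("scene","jar_lid_grip")[:5]: print(np.round(r["xy"],1),round(r["p"],2),atz(c,r["xy"],.099)[:2].round(4))
d=capture("side")
for r in place_of("side","jar_lid_grip")[:5]: print("side",np.round(r["xy"],1),round(r["p"],2),atz(d,r["xy"],.099)[:2].round(4))
for nm,cc,(u0,v0) in (("scene",c,(235,200)),("side",d,(225,190))):
    big=cv2.resize(cc["image"][v0:v0+80,u0:u0+110],None,fx=7,fy=7,interpolation=cv2.INTER_CUBIC);a=np.linspace(0,2*np.pi,90)
    for r,z,col in ((.097,.003,(0,255,0)),(.024,.117,(255,0,255))):
        p=proj(cc,np.c_[x+r*np.cos(a),y+r*np.sin(a),0*a+z]);cv2.polylines(big,[np.int32((p+.5-[u0,v0])*7)],True,col,1)
    cv2.imwrite(f"pics/z2{nm}.png",big)
E
```

```text
tray [ 0.60208539 -0.13594484] [0.40603863 0.11754539] [0.62796749 0.09317886] [ 0.50406201 -0.00919973]
[179.1 172.2] 0.88 [ 0.5982 -0.5854]
[196.9 142.3] 0.81 [ 0.3938 -0.7319]
[293.6 224.6] 0.78 [ 0.5053 -0.0073]
[284.4 158.2] 0.64 [ 0.2051 -0.3387]
side [218.4 294.6] 0.7 [ 0.1957 -0.3441]
side [357.3 381.4] 0.69 [ 0.3789 -0.7364]
side [397.  314.9] 0.65 [ 0.5777 -0.6031]
side [272.6 209.3] 0.57 [ 0.4972 -0.0134]
side [309.2 293.4] 0.27 [ 0.4152 -0.4385]
```

View pics/z2scene.png

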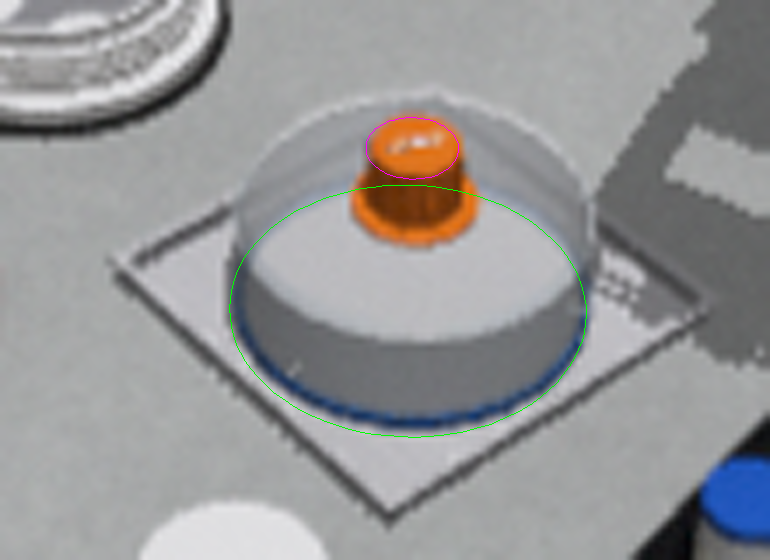

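View pics/z2side.png

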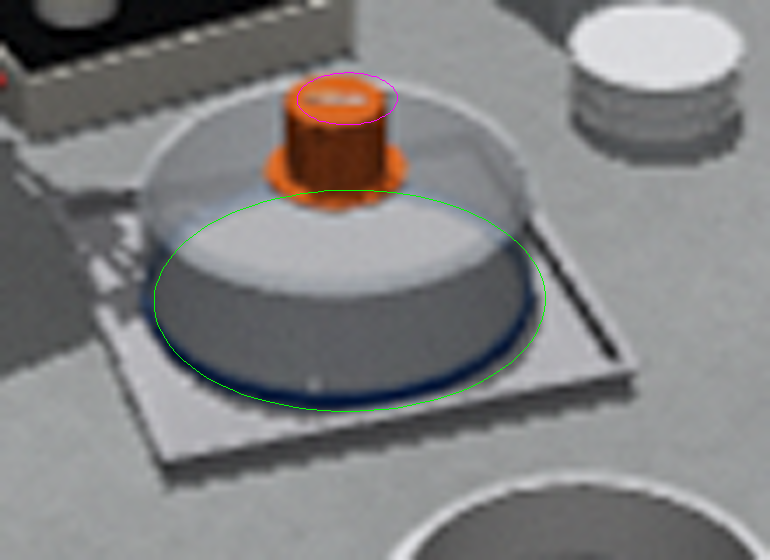

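Everything checks out: the lid is about 3 mm off the tray centre and lies flat, knob up. The three pots stand upright with lids home, the bottle and other items haven't moved, and the arm is clear. Handing in.

```bash
python3 - <<'E'
from h import *
st();print(bot.hand_in());st()
E
```

```text
t 76.73 pos [0.3975 0.172  0.2334] F [-0.6 -0.3  0. ] M [ 0.03  0.15 -0.02] open 0.002 q [  9.5  12.  111.8  -1.8  49.4  88.7]
the job is handed in; nothing more can be done
None
the job is handed in; nothing more can be done
```

The job is done and handed in at 76.7 s. The jar is empty, its lid lies knob-up in the tray, and all three pots stand upright on the warming plate with their lids closed.

- **Jar lid:** I unscrewed it about 2.2 turns in three grips and laid it flat. The overlays put it roughly 3 mm from the tray centre, and the tray showed no measurable shift.
- **Pots:** They stand at about (.561,.259), (.491,.331) and (.459,.249). The one nearest an edge, checked before its lid was pressed, has its centre about 41 mm in, so its side clears the edge by about 18 mm.
- **Pot lids:** Each was pressed until it stopped moving, against 18, 18 and 29 N, ending about 103 mm above the bench, which is the closed height. The camera fits agreed at that height for the first two pots. For the third the final view was oblique, so that lid rests mainly on the press stop.
- **Other things:** The amber bottle and the bystanders look undisturbed in the last pictures; I did not re-measure their positions.

**What went less than cleanly:**
- The tool drifted up to about 8° off vertical while moving. I levelled it once by pressing closed fingertips on a bare bench spot with about 20 N.
- The pots were set down with up to about 3° of lean, or from 1–2 mm up, and settled flat on release.
- The position estimates from different views disagreed by up to 2–3 mm.

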